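# Clamp a casting in the sloping cam-lever fixture

## Robot

A 6-joint arm with a two-finger parallel gripper is mounted at the origin on the work surface. World frame = base frame: x ahead of the robot, y to its left, z up, the work surface at z = 0. Lengths are in mm, angles in rad, forces in N, time in s.
With the tool pointing down it reaches from about 350 to 875 mm from the base axis. Payload 4.2 kg.
Tool frame: the origin (TCP) lies midway between the tips of the shut fingers; the grasp point (between the pads) lies 19 mm behind it; z points along the fingers, y is the direction in which the jaws open and shut (so a half turn about z gives the same grasp; the last joint's range is limited). The gripper opens to 85 mm and grips with 20 to 120 N. Pads are 22 mm wide; open, the fingers measure 114 mm over their backs; the gripper's body (76 mm by 85 mm) begins 54 mm behind the grasp point. The pads swing forward as they close: fully open they stand 13 mm farther back than shut.
Start: joints at [-1.017, 0.385, 0.008, 0, -1.194, -0.259], TCP at [181.609, -598.011, 204.812] pointing down, gripper open.
Joint ranges: [-3.14, 3.14], [-1.21, 2.06], [-1.07, 1.41], [-3.16, 2.05], [-2.99, -0.16], [-3.1, 3.1]. Speed limits (rad/s): [2.79, 2.79, 3.14, 3.14, 3.14, 3.14].

## Interface

Orientations are given as a unit quaternion [x, y, z, w].
In Python, from bench import arm gives the robot as it stands. The module is installed in compiled form; this text tells all that it offers.
- The arm moves only by the tool drive_tool, never from a script. Its argument "moves" is a list that holds one entry, the list of rows, each a list of 7 numbers: the opening, from 0 (shut) to 1 (fully open), then the shift along the tool's x, y, z in m, then the turn, a rotation vector about the tool's x, y, z in rad. In form: [[[hand, dx, dy, dz, wx, wy, wz], ...]]. A call has 1 to 20 rows; each row shifts and turns the pose as measured when the row begins, along the tool's axes as they then stand; what a row does not reach is not made up. A row lasts 1/10 s, in which the tool goes at most 50 mm and 8.59 degrees, less where a joint would pass 70% of its speed; a pose out of reach is approached as far as the arm can. A call with a gripper value outside its range is refused whole. The fingers move at their own pace and stop on an object; the grip force is fixed at half the most. Time passes only in rows, so rows that do not move let the fingers close. It gives the time, the measured TCP pose, the force and the opening at its end, in the units of the state.
- arm.read_state(): the state, without advancing time (a new reading comes with each control period).
- arm.get_image(name): name is "scene" or "top" or "wrist"; returns (picture, depth): 480x640x3 uint8, red, green, blue; 480x640 float32, mm along the optical axis (not along the pixel's ray), 0 where there is no reading.
- arm.camera_params(name): a dict with "fov_y" (degrees; the focal length in pixels is half the picture's height over the tangent of half this angle, whatever the lens; pixels are square), "cx", "cy" (the principal point, pixels), "k1" (the pictures are not rectified: a ray, as slopes to the right and down, at radius r is drawn at 1 + k1 r^2 times it, then the intrinsics apply), "world_from_camera" (4x4, takes a point from camera to world coordinates); the wrist camera has in their place "T_tool_cam" (4x4, takes a point from camera to tool coordinates, whose origin is the TCP and whose axes are the flange's). Camera axes: x right, y down, z forward; pixel columns grow to the right and rows downward; lengths in mm; the calibration is good to about 2 mm. A picture is of the moment at which its call begins: read the wrist's pose just before it. camera_params takes no time and is no camera call.
- arm.job_done(): hands the job in, once; it reports no verdict.
The state is a dict: "clock": time; "joints": joint angles; "joint_vel": joint speeds; "joint_efforts": joint torques, N m; "position": TCP position; "ee_rot": TCP orientation; "contact_force": force on the tool from outside, world axes, zero at the start; "wrist_torque": the same for the moment, N m; "gripper_width": finger opening in mm.
Only numpy, scipy, OpenCV 4.12 (cv2) and the standard library are available. Lean on these libraries where they do the work, as an engineer would, in place of code of your own. Each camera call takes 0.05 s, during which the arm holds its last target.

## Task

Clamp the casting with the rectangular upright in the sloping fixture: flip the cam lever fully open, slide the casting's base under the clamp foot until it sits flat in the nest against the lower ledge and the side stop, then, with the lever still open, turn the adjusting nut clockwise until it is snug on its stop, and finally flip the lever fully closed so that the foot grips the casting. Leave everything else on the bench where it is.

Things in the scene. Friction and masses are not known exactly. Their poses are not given: they have to be found in the camera images.
- nest (a point): Point on the fixture's sloping deck where the middle of the bracket's underside belongs. Nest axes, used all through this list: x uphill along the slope (away from the robot), y left along the deck, z out of the deck, square to it, so 0.52 rad (30 degrees) from vertical. The deck's face is z = 0. A seated bracket lies flat, its long side along y.
- deck: The steel deck, 130 mm (x) by 250 mm (y) by 12 mm, on a fixed fixture; nest axes, origin 40 mm to the left (+y) of the nest. Around the nest: a ledge 9 mm high downhill (inner face at nest x = -25 mm, y -50 to +40) and a stop 9 mm high on the left (inner face at nest y = +40 mm, x +-20). Uphill and right are open. The seated bracket touches ledge and stop, or nearly.
- bracket_mid (a point): The bracket to clamp, loose on the bench, bare cast aluminium, 0.15 to 0.27 kg: flat base 50 mm (its x) by 80 mm (y) by 12 mm thick, and one RECTANGULAR upright in the middle, 24 mm (x) by 30 mm (y), its top 45 mm above the underside. This point is on its centre line, 22.5 mm above the underside; z is its up axis. It fits either way round. Grip the upright across its 24 mm.
- lever (a joint): Clamp's cam lever, bare aluminium, rad: 0 fully closed (lying downhill, towards the robot), 2.3 fully open at its stop (swung up and over, pointing uphill). Starts at 0 to 0.3; stays where it is left; friction about 0.12 N m. Opening raises strap, nut and foot evenly by 9 mm.
- lever_hinge (a point): Point on the lever's hinge, at nest (0, +130, +45) mm; the hinge line runs along nest y. At lever value q the centre of the lever's grip lies 80 mm from here in the direction (-cos(0.17+q), 0, sin(0.17+q)) in nest axes.
- lever_knob (a point): Centre of the black cross roller at the lever's end, 16 mm diameter, 18 mm long along nest y: pinch its two flat ends (fingers closing along nest y); it turns between the fingers as the lever swings. The arm is 12 mm wide.
- nut (a joint): Clamp's adjusting nut, rad turned clockwise seen from above: starts slack at 0.2 to 0.9; 1.6 is its hard stop, fully screwed down and snug. At the stop its grip bar lies along the strap (nest y); before that the bar stands (1.6 - value) rad anticlockwise from there. Turns with 0.04 N m and lowers itself, strap and foot 2.5 mm per rad.
- nut_grip (a point): Centre of the nut's steel grip bar, 44 mm long, 12 mm thick, 22 mm tall, its underside 14 mm above the strap. At nest x 0, y +75 mm, z 54 to 68 mm. Its stud is square to the deck. Grip it across the 12 mm.
- foot_tip (a point): Underside of the 12 mm round black foot at the right end of the strap: nest x 0, y +30 mm, 17 to 20 mm above the deck with lever open and nut slack, so the bracket's base slides in below it. The strap, a dark bar 26 mm wide and 12 mm thick, runs from nest y +20 to +154 mm, its underside 10 mm above the tip. It clears a seated bracket's upright by 5 mm.
- foot (a joint): How far the sprung foot is pushed up into the strap, m: 0 free, about 0.002 when it clamps a seated bracket with nut snug and lever closed (spring 4000 N/m, about 8 N).
- round_casting: Bystander, not to be clamped: same base (50 by 80 by 12 mm) but a ROUND upright 28 mm in diameter, 45 mm high. Origin under its centre.
- low_casting: Bystander, not to be clamped: same base but only a low rib, 24 by 60 mm, 23 mm high in all. Origin under its centre.
- spray_can: Bystander: white can standing up, 52 mm diameter, 150 mm high. Origin under its centre.
- paint_tin: Bystander: bare steel tin, 84 mm diameter, 90 mm high. Origin under its centre.
- tape_roll: Bystander: roll of tape lying flat, 90 mm diameter, 25 mm high. Origin under its centre.
- wrench: Bystander: spanner lying along its x axis, 160 mm long, low. Origin under its middle.
- screwdriver: Bystander: screwdriver lying along its x axis, about 200 mm long, low. Origin near its middle.
- bolt_tray: Bystander: grey plastic tray, 100 by 140 mm, 45 mm high. Origin under its centre.
Things that resemble listed ones, but are neither listed nor needed, are in the scene too. Leave any black, brown or orange look-alike of the part that bears bracket_mid alone.

How it is judged (in metres and radians):
On the way, in this order (a step that is already met when the one before it is completed fails the run):
1. the cam lever is flipped open (value of joint lever above 2 rad), for 0.1 s.
2. the bracket lies seated in the nest with the lever still open (x of bracket_mid in the frame of nest between -0.005 and 0.005 m and y of bracket_mid in the frame of nest between -0.006 and 0.006 m and z of bracket_mid in the frame of nest between 0.018 and 0.0265 m and angle between the x axis of bracket_mid and the x axis of nest, either way round below 0.12 rad and angle between the z axis of bracket_mid and the z axis of nest, either way round below 0.1 rad and value of joint lever above 2 rad), for 0.2 s.
3. the nut is screwed snug with the lever still open and the bracket in the nest (all of step 2 and value of joint nut above 1.45 rad), for 0.1 s.
At the end, for the whole second after the job is handed in: The bracket is seated in the nest (within 5 mm along the slope, 6 mm across, flat within 4 mm in height, turned less than 0.12 rad and tipped less than 0.1 rad), the nut is within 0.15 rad of its stop, the lever is within 0.15 rad of closed, and the foot is pushed in more than 1 mm by the bracket (x of bracket_mid in the frame of nest between -0.005 and 0.005 m and y of bracket_mid in the frame of nest between -0.006 and 0.006 m and z of bracket_mid in the frame of nest between 0.018 and 0.0265 m and angle between the x axis of bracket_mid and the x axis of nest, either way round below 0.12 rad and angle between the z axis of bracket_mid and the z axis of nest, either way round below 0.1 rad and value of joint nut above 1.45 rad and value of joint lever below 0.15 rad and value of joint foot above 0.001 m); the robot touches nothing.
It fails at once if anything else on the bench (the other castings, can, tin, tape, spanner, screwdriver, tray) is pushed more than 25 mm (distance of any of round_casting, low_casting, spray_can, paint_tin, tape_roll, wrench, screwdriver, bolt_tray from where it was at the start of the episode above 0.025 m).
It also fails if it takes over 72 s, if anything falls off the work surface, if the arm or the gripper's body presses on something with over 40 N, if the wrist force passes 120 N, or if a joint passes its speed limit or range.

## Working session

There is one attempt and no reset: what is moved stays moved. The work goes in short steps, Python scripts to look and compute and a tool call to move; the robot and the scene stay as the last step left them, time stands still between calls to the robot, and variables do not carry over. Pictures are saved under pics/ and viewed, and the job is handed in when it is done.

Besides the shell and the picture viewer there is one more tool, called by a JSON object that holds its "name" and its "arguments". drive_tool: Moves the arm, as the interface text tells. Its arguments: {"type":"object","properties":{"moves":{"type":"array","items":{"type":"array","items":{"type":"array","items":{"type":"number"}}}}},"required":["moves"]}

```bash
mkdir -p pics; cat > h.py <<'E'
from bench import arm
import numpy as np, cv2
from scipy.spatial.transform import Rotation as R
def grab(n,name):
    s=arm.read_state(); im,d=arm.get_image(n); cv2.imwrite(f'pics/{name}.png',im[:,:,::-1]); np.save(f'pics/{name}.npy',d)
    T=Tcam(n,s); np.save(f'pics/{name}_T.npy',T); return im,d,T
def Tcam(n,s):
    p=arm.camera_params(n)
    if n!='wrist': return np.array(p['world_from_camera'])
    T=np.eye(4);T[:3,:3]=R.from_quat(s['ee_rot']).as_matrix();T[:3,3]=s['position'];return T@np.array(p['T_tool_cam'])
def K(n):
    p=arm.camera_params(n); f=240/np.tan(np.radians(p['fov_y'])/2)
    return f,p['cx'],p['cy'],p['k1']
def rays(n,uv):
    f,cx,cy,k=K(n); uv=np.atleast_2d(np.array(uv,float)); xd=(uv-[cx,cy])/f
    x=xd.copy()
    for _ in range(30): x=xd/(1+k*(x**2).sum(1,keepdims=True))
    return np.c_[x,np.ones(len(x))]
def pt(n,name,uv):  # using depth
    d=np.load(f'pics/{name}.npy');T=np.load(f'pics/{name}_T.npy'); uv=np.atleast_2d(uv)
    z=d[uv[:,1].astype(int),uv[:,0].astype(int)]
    P=rays(n,uv)*z[:,None]; return P@T[:3,:3].T+T[:3,3]
def cloud(n,name):
    v,u=np.mgrid[0:480,0:640]; P=pt(n,name,np.c_[u.ravel(),v.ravel()]).reshape(480,640,3); return P
def proj(n,T,P):
    P=np.atleast_2d(P); c=(P-T[:3,3])@T[:3,:3]; f,cx,cy,k=K(n); x=c[:,:2]/c[:,2:]; r=(x**2).sum(1,keepdims=True); return x*(1+k*r)*f+[cx,cy]
def onz(n,name,uv,z):
    T=np.load(f'pics/{name}_T.npy'); r=rays(n,uv)@T[:3,:3].T; s=(z-T[2,3])/r[:,2:]; return T[:3,3]+r*s
E
python3 - <<'E'
from h import *
np.set_printoptions(precision=3,suppress=True)
for n in ['scene','top','wrist']:
    im,d,T=grab(n,n+'0'); print(n,K(n),T,(d==0).mean())
print(arm.read_state())
E
```

```text
scene (np.float64(509.6998750467939), 319.2698707939279, 238.77251782772777, -0.05227097521105209) [[   0.611    0.535   -0.583 1165.102]
 [   0.791   -0.408    0.455 -579.663]
 [   0.006   -0.74    -0.673  846.277]
 [   0.       0.       0.       1.   ]] 0.004166666666666667
top (np.float64(528.8604980000069), 324.16756097776715, 230.44419617096358, -0.016246624964926525) [[   0.006   -0.998    0.058  433.694]
 [  -1.      -0.005    0.007  -63.247]
 [  -0.007   -0.058   -0.998 1394.962]
 [   0.       0.       0.       1.   ]] 0.0036946614583333332
wrist (np.float64(352.1452298343795), 318.93093165956157, 239.2463087270041, -0.04651253167889374) [[  -0.29     0.913    0.288  108.243]
 [   0.957    0.276    0.09  -620.909]
 [   0.003    0.301   -0.954  372.875]
 [   0.       0.       0.       1.   ]] 0.0038541666666666668
{'clock': 0.15, 'joints': array([-1.017,  0.385,  0.007, -0.   , -1.194, -0.259]), 'joint_vel': array([-0.002, -0.002,  0.004,  0.003,  0.   ,  0.002]), 'joint_efforts': array([ -0.   , -39.268,  18.858,   4.189,  -0.003,  -0.   ]), 'position': array([ 181.454, -597.575,  203.954]), 'ee_rot': array([-0.147,  0.989,  0.001, -0.   ]), 'contact_force': array([0.557, 0.938, 0.097]), 'wrist_torque': array([-0.041,  0.02 ,  0.008]), 'gripper_width': 85.13882616312368}
```

View pics/scene0.png

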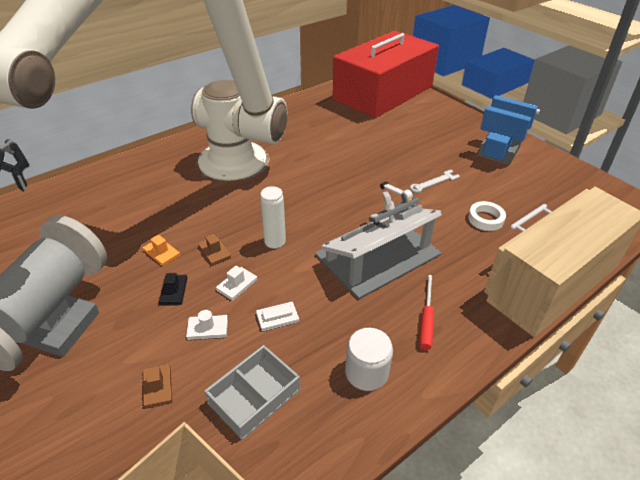

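View pics/top0.png

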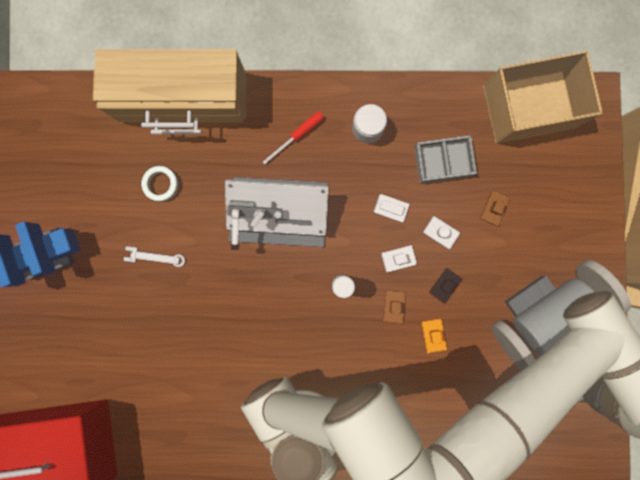

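View pics/wrist0.png

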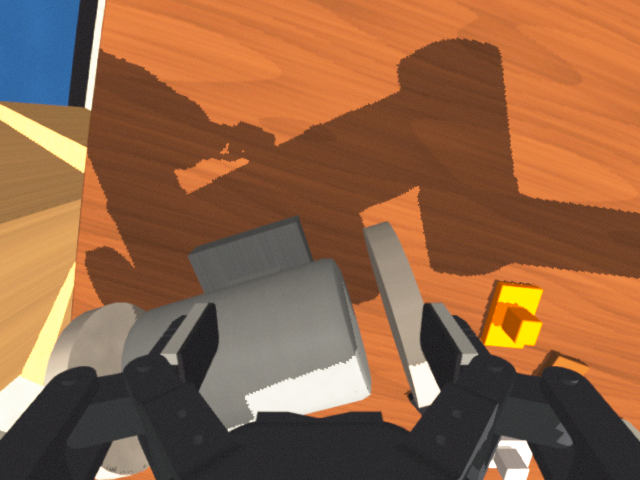

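Scene and top show the rectangular-upright bracket at scene (237,281) / top (399,258). The round casting is at top (441,233), the low one at (391,207), and the fixture around top (276,212). Next I'll measure these.

```bash
python3 - <<'E'
from h import *
np.set_printoptions(precision=2,suppress=True)
for n in ['scene','top']:
    P=cloud(n,n+'0'); im=cv2.imread(f'pics/{n}0.png')
    print(n,'table z',[P[y,x] for x,y in ([(330,330),(140,330)] if n=='scene' else [(340,240),(200,330)])])
    # bracket: white
    c=(237,281) if n=='scene' else (399,258)
    sub=P[c[1]-25:c[1]+25,c[0]-30:c[0]+30].reshape(-1,3); h=sub[:,2]
    print(np.histogram(h,np.arange(-5,60,5))[0])
    for lo,hi in [(7,16),(38,50)]:
        q=sub[(h>lo)&(h<hi)]; print(n,lo,len(q),q.mean(0),np.median(q[:,2])); 
        if len(q)>5: print(cv2.minAreaRect(q[:,:2].astype(np.float32)))
    # deck points
    r=(slice(180,262),slice(310,445)) if n=='scene' else (slice(178,250),slice(222,332))
    q=P[r].reshape(-1,3); q=q[(q[:,2]>20)&(q[:,2]<250)]
    print(len(q),q.min(0),q.max(0))
    # ransac plane with 30deg tilt
    rng=np.random.default_rng(0);best=None
    for _ in range(2000):
        a,b,c3=q[rng.choice(len(q),3,False)]; nn=np.cross(b-a,c3-a)
        if np.linalg.norm(nn)<50: continue
        nn/=np.linalg.norm(nn); nn*=np.sign(nn[2])
        if abs(nn[2]-np.cos(.5236))>.05: continue
        m=abs((q-a)@nn)<2
        if best is None or m.sum()>best.sum(): best=m
    qq=q[best];ce=qq.mean(0);nn=np.linalg.svd(qq-ce)[2][2];nn*=np.sign(nn[2]);print('plane',best.sum(),ce,nn,np.degrees(np.arccos(nn[2])))
im=cv2.imread('pics/top0.png')[170:275,215:455];a=cv2.resize(im,None,fx=3.3,fy=3.3,interpolation=cv2.INTER_CUBIC);cv2.imwrite('pics/topz.png',a)
im=cv2.imread('pics/scene0.png')[170:300,200:450];a=cv2.resize(im,None,fx=3.2,fy=3.2,interpolation=cv2.INTER_CUBIC);cv2.imwrite('pics/scz.png',a)
E
```

```text
scene table z [array([ 667.61, -161.65,    1.09]), array([ 429.86, -474.52,    0.86])]
[ 938 1195  132  447   47   20   27   24   29   65   64    0]
scene 7 553 [ 430.88 -253.26   11.68] 11.767130006708271
((401.2340087890625, -256.15618896484375), (142.45742797851562, 84.21205139160156), 10.15075397491455)
scene 38 141 [ 444.31 -250.16   44.18] 44.76042297336869
((442.8502502441406, -249.17837524414062), (27.142507553100586, 31.056766510009766), 24.361047744750977)
3542 [460.1  -62.96  20.02] [630.88 188.7  158.34]
plane 1452 [578.06  41.04  98.28] [-0.49  0.02  0.87] 29.42662147797288
top table z [array([489.08, -94.78,   0.37]), array([251.28, 270.43,   3.04])]
[ 919 1247  239  288   92    8    3    3    5   41   62    8]
top 7 437 [ 442.71 -249.22   11.72] 11.851959282823827
((446.3534240722656, -247.7581787109375), (141.67742919921875, 139.6436004638672), 83.67449951171875)
top 38 106 [ 441.65 -248.33   45.59] 45.807753393003395
((441.4696960449219, -248.95147705078125), (23.466859817504883, 30.670101165771484), 14.429003715515137)
5067 [461.19 -60.13  20.16] [649.66 194.04 161.94]
plane 2228 [568.69  52.99  92.49] [-0.5   0.03  0.87] 29.9432959076102
```

View pics/topz.png

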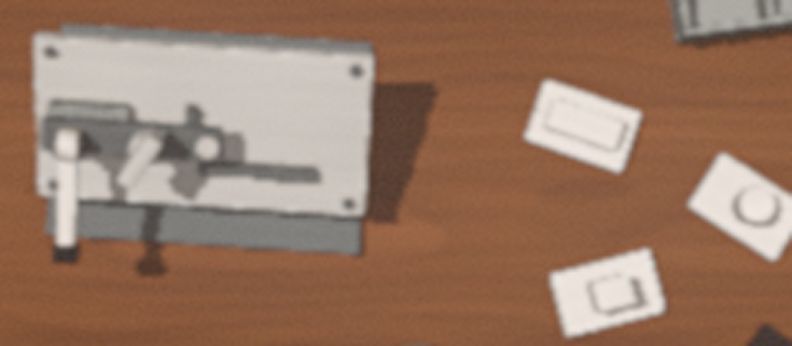

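View pics/scz.png

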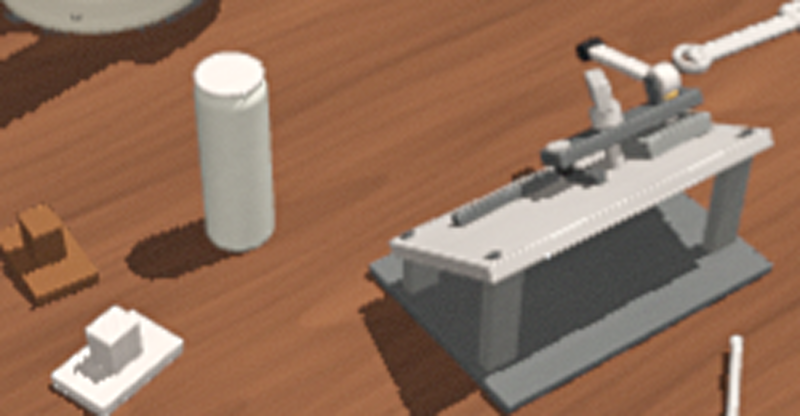

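```bash
cat >> h.py <<'E'
def deckfit(n,name,r,yaw0=0):
    P=cloud(n,name)[r].reshape(-1,3); q=P[(P[:,2]>20)&(P[:,2]<250)]
    rng=np.random.default_rng(0);best=None
    for _ in range(2000):
        a,b,c3=q[rng.choice(len(q),3,False)]; nn=np.cross(b-a,c3-a)
        if np.linalg.norm(nn)<50: continue
        nn/=np.linalg.norm(nn); nn*=np.sign(nn[2])
        if abs(nn[2]-np.cos(.5236))>.05: continue
        m=abs((q-a)@nn)<2.5
        if best is None or m.sum()>best.sum(): best=m
    qq=q[best];ce=qq.mean(0);nn=np.linalg.svd(qq-ce)[2][2];nn*=np.sign(nn[2])
    yax=np.cross(nn,[1,0,0]);yax/=np.linalg.norm(yax);xax=np.cross(yax,nn)
    L=np.c_[(qq-ce)@xax,(qq-ce)@yax]
    return ce,nn,xax,yax,L
E
python3 - <<'E'
from h import *
np.set_printoptions(precision=3,suppress=True)
for n,r in (('scene',(slice(180,262),slice(310,445))),('top',(slice(175,250),slice(220,335)))):
    ce,nn,x,y,L=deckfit(n,n+'0',r)
    rect=cv2.minAreaRect(L.astype(np.float32)); bp=cv2.boxPoints(rect); print(n,rect,nn); print(ce+bp[:,:1]*x+bp[:,1:]*y)
E
```

```text
scene ((-16.64339828491211, 24.3157958984375), (249.61968994140625, 134.88247680664062), 85.78713989257812) [-0.487  0.022  0.873]
[[497.137 -55.305  55.52 ]
 [614.588 -63.535 121.328]
 [630.599 185.558 123.903]
 [513.148 193.787  58.094]]
top ((-6.6546173095703125, 13.1236572265625), (249.97024536132812, 132.04554748535156), 86.08838653564453) [-0.498  0.027  0.867]
[[498.874 -55.255  55.749]
 [613.093 -62.205 121.642]
 [627.877 187.327 122.33 ]
 [513.659 194.276  56.437]]
```

```bash
cat >> h.py <<'E'
psi=-0.0605; t30=np.pi/6
NX=np.array([np.cos(t30)*np.cos(psi),np.cos(t30)*np.sin(psi),np.sin(t30)])
NY=np.array([-np.sin(psi),np.cos(psi),0]); NZ=np.cross(NX,NY)
NR=np.c_[NX,NY,NZ]; DC=np.array([563.4,65.7,89.2])
N0=DC-40*NY
def nest(p): return N0+NR@np.array(p,float)
def tonest(P): return (np.atleast_2d(P)-N0)@NR
def knob(q): return nest([-80*np.cos(.17+q),130,45+80*np.sin(.17+q)])
def rot(yv,zv): 
    y=np.array(yv)/np.linalg.norm(yv);z=np.array(zv,float)/np.linalg.norm(zv);y=y-z*(y@z);y/=np.linalg.norm(y)
    return R.from_matrix(np.c_[np.cross(y,z),y,z])
def plan(goal,Rg,hand,nmin=1,s=None,vmax=45,wmax=.14):
    # rows for straight move with rotation; prints rows in tool axes
    if s is None: s=arm.read_state(); p=np.array(s['position']);r=R.from_quat(s['ee_rot'])
    else: p,r=s
    D=(np.array(goal)-p); w=(r.inv()*Rg).as_rotvec(); n=int(max(nmin,np.ceil(np.linalg.norm(D)/vmax),np.ceil(np.linalg.norm(w)/wmax)))
    print('n',n,'|D|',np.linalg.norm(D),'w',w); rr=r;out=[]
    for i in range(n):
        d=rr.inv().apply(D/n)/1000; out.append([hand]+[round(float(a),4) for a in d]+[round(float(a),3) for a in w/n]); rr=rr*R.from_rotvec(w/n)
    print(str([out]).replace(' ','').replace('-0.0,','0,'))
    return np.array(goal),Rg
E
python3 - <<'E'
from h import *
np.set_printoptions(precision=2,suppress=True)
print('nest',N0,'knob0',knob(0),'k.3',knob(.3),'nut',nest([0,75,61]),'foot',nest([0,30,18]))
for n in ['top','scene']:
    T=Tcam(n,None)
    for nm,p in (('k0',knob(0)),('k3',knob(.3)),('nut',nest([0,75,70])),('foot',nest([0,30,40])),('hinge',nest([0,130,45]))):
        print(n,nm,proj(n,T,p))
    im=cv2.imread(f'pics/{n}0.png').max(2).astype(int)
    u,v=proj(n,T,knob(.1))[0].astype(int); sub=im[v-15:v+15,u-15:u+15]; ys,xs=np.where(sub<45); print('dark',len(xs),xs.mean()+u-15,ys.mean()+v-15)
Rg=rot(-NY,[0,0,-1])
a=plan([300,-330,300],R.from_quat(arm.read_state()['ee_rot'])*R.from_rotvec([0,0,-1.1]),.5)
b=plan([475,140,300],Rg,.5,s=a)
print(Rg.as_quat())
E
```

```text
nest [560.98  25.77  89.2 ] knob0 [471.47 161.43 100.47] k.3 [466.64 161.73 123.89] nut [535.07 102.48 142.03] foot [553.81  56.26 104.79]
top k0 [[236.38 244.97]]
top k3 [[234.55 246.68]]
top nut [[257.93 219.48]]
top foot [[278.38 215.36]]
top hinge [[236.76 213.53]]
dark 0 nan nan
scene k0 [[384.15 188.73]]
scene k3 [[383.75 179.94]]
scene nut [[385.03 193.08]]
scene foot [[372.74 212.52]]
scene hinge [[405.93 195.29]]
dark 10 381.8 186.3
n 8 |D| 308.0168341462647 w [ 0.  -0.  -1.1]
[[[0.5,-0.0239,0.0277,-0.012,0.0,0,-0.138],[0.5,-0.0275,0.0242,-0.012,0.0,0,-0.138],[0.5,-0.0305,0.0202,-0.012,0.0,0,-0.138],[0.5,-0.033,0.0158,-0.012,0.0,0,-0.138],[0.5,-0.0349,0.0111,-0.012,0.0,0,-0.138],[0.5,-0.0361,0.0063,-0.012,0.0,0,-0.138],[0.5,-0.0366,0.0013,-0.012,0.0,0,-0.138],[0.5,-0.0364,-0.0038,-0.012,0.0,0,-0.138]]]
n 13 |D| 501.52268144122854 w [-0.    0.   -1.69]
[[[0.5,-0.038,-0.0069,0.0,0,0.0,-0.13],[0.5,-0.0367,-0.0118,0.0,0,0.0,-0.13],[0.5,-0.0349,-0.0164,0.0,0,0.0,-0.13],[0.5,-0.0325,-0.0208,0.0,0,0.0,-0.13],[0.5,-0.0295,-0.0248,0.0,0,0.0,-0.13],[0.5,-0.0261,-0.0284,0.0,0,0.0,-0.13],[0.5,-0.0222,-0.0316,0.0,0,0.0,-0.13],[0.5,-0.0179,-0.0342,0.0,0,0.0,-0.13],[0.5,-0.0133,-0.0362,0.0,0,0.0,-0.13],[0.5,-0.0085,-0.0376,0.0,0,0.0,-0.13],[0.5,-0.0036,-0.0384,0.0,0,0.0,-0.13],[0.5,0.0014,-0.0386,0.0,0,0.0,-0.13],[0.5,0.0064,-0.038,0.0,0,0.0,-0.13]]]
[ 1.   -0.03  0.    0.  ]<stdin>:9: RuntimeWarning: Mean of empty slice.
  ret = ret.dtype.type(ret / rcount)
```

{"name": "drive_tool", "arguments": {"moves": [[[0.5,-0.024,0.028,-0.015,0,0,-0.138],[0.5,-0.0275,0.024,-0.015,0,0,-0.138],[0.5,-0.0305,0.02,-0.015,0,0,-0.138],[0.5,-0.033,0.016,-0.015,0,0,-0.138],[0.5,-0.035,0.011,-0.012,0,0,-0.138],[0.5,-0.036,0.006,-0.012,0,0,-0.138],[0.5,-0.0366,0.001,-0.012,0,0,-0.138],[0.5,-0.0364,-0.004,-0.012,0,0,-0.138]]]}}

```text
clock: 0.95
position: [296.9, -320.3, 309.8]
ee_rot: [-0.657, 0.754, 0.007, 0.001]
contact_force: [2.2, 0.4, -0.3]
gripper_width: 42.9
```

```bash
python3 - <<'E'
from h import *
s=arm.read_state();print(s['clock'],s['joints'].round(2),s['position'],s['gripper_width'],s['contact_force'])
plan([475,140,300],rot(-NY,[0,0,-1]),.5)
E
```

```text
0.95 [-0.46 -0.   -0.22 -0.01 -1.37  0.32] [ 296.91366045 -320.25724562  309.82064742] 42.89290351818184 [ 2.21393946  0.3816052  -0.34758074]
n 12 |D| 493.6070518090615 w [-0.00241386  0.01684086 -1.64681379]
[[[0.5,-0.04,-0.0095,0.0012,0,0.001,-0.137],[0.5,-0.0383,-0.0149,0.0011,0,0.001,-0.137],[0.5,-0.0359,-0.02,0.0011,0,0.001,-0.137],[0.5,-0.0329,-0.0247,0.001,0,0.001,-0.137],[0.5,-0.0292,-0.029,0.001,0,0.001,-0.137],[0.5,-0.0249,-0.0327,0.0009,0,0.001,-0.137],[0.5,-0.0202,-0.0358,0.0009,0,0.001,-0.137],[0.5,-0.0152,-0.0382,0.0009,0,0.001,-0.137],[0.5,-0.0098,-0.0399,0.0008,0,0.001,-0.137],[0.5,-0.0042,-0.0409,0.0008,0,0.001,-0.137],[0.5,0.0014,-0.0411,0.0008,0,0.001,-0.137],[0.5,0.007,-0.0405,0.0008,0,0.001,-0.137]]]
```

{"name": "drive_tool", "arguments": {"moves": [[[0.5,-0.04,-0.0095,0.001,0,0.001,-0.137],[0.5,-0.0383,-0.0149,0.001,0,0.001,-0.137],[0.5,-0.036,-0.02,0.001,0,0.001,-0.137],[0.5,-0.033,-0.0247,0.001,0,0.001,-0.137],[0.5,-0.029,-0.029,0.001,0,0.001,-0.137],[0.5,-0.025,-0.0327,0.001,0,0.001,-0.137],[0.5,-0.02,-0.0358,0.001,0,0.001,-0.137],[0.5,-0.015,-0.038,0.001,0,0.001,-0.137],[0.5,-0.01,-0.04,0.001,0,0.001,-0.137],[0.5,-0.004,-0.041,0.001,0,0.001,-0.137],[0.5,0.0014,-0.041,0.001,0,0.001,-0.137],[0.5,0.007,-0.0405,0.001,0,0.001,-0.137]]]}}

```text
clock: 2.15
position: [461.9, 164.5, 303.2]
ee_rot: [1.0, 0.004, 0.004, -0.002]
contact_force: [1.1, -0.7, 0.7]
gripper_width: 42.6
```

```bash
python3 - <<'E'
from h import *
s=arm.read_state();print(s['clock'],s['joints'].round(2),s['position'],s['gripper_width'],s['contact_force'])
im,d,T=grab('wrist','w1')
for q in (0,.15,.3): print(q,proj('wrist',T,knob(q)))
for p in ([0,130,45],[0,75,72],[0,30,40],[0,0,0]): print(p,proj('wrist',T,nest(p)))
ov=im[:,:,::-1].copy()
for q in (0,.15,.3): cv2.circle(ov,tuple(int(a) for a in proj('wrist',T,knob(q))[0]),3,(0,255,0),1)
for p in ([0,130,45],[0,75,72],[0,30,40],[0,0,0],[-65,165,0],[65,165,0],[65,-85,0],[-65,-85,0]): cv2.circle(ov,tuple(int(a) for a in proj('wrist',T,nest(p))[0]),3,(0,0,255),1)
cv2.imwrite('pics/w1o.png',ov)
E
```

```text
2.15 [ 0.67  0.09 -0.14  0.   -1.33  0.9 ] [461.88487114 164.47642189 303.19365337] 42.629405216707234 [ 1.08385299 -0.71501918  0.6546512 ]
0 [[322.37875592 196.16995704]]
0.15 [[322.195925   201.28303335]]
0.3 [[322.12763191 205.05052065]]
[0, 130, 45] [[328.21723607 122.08296332]]
[0, 75, 72] [[389.68138333 142.02754362]]
[0, 30, 40] [[433.11575436 127.53461102]]
[0, 0, 0] [[454.37091643 110.15263759]]
```

View pics/w1o.png

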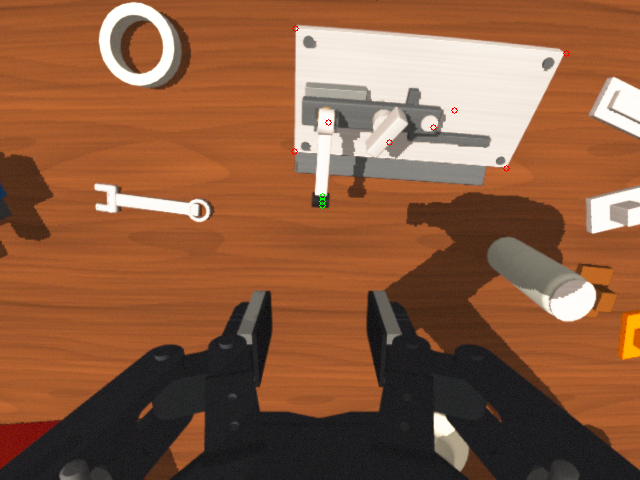

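```bash
python3 - <<'E'
from h import *
np.set_printoptions(precision=1,suppress=True)
im=cv2.imread('pics/w1.png').max(2).astype(int);P=cloud('wrist','w1')
sub=im[185:215,308:335]<60; ys,xs=np.where(sub); print(len(xs),xs.mean()+308,ys.mean()+185,xs.min()+308,xs.max()+308,ys.min()+185,ys.max()+185)
q=P[185:215,308:335][sub]; q=q[q[:,2]>60]; print('knob',np.median(q,0),tonest(np.median(q,0)),q.min(0),q.max(0))
# lever arm points (nest y ~130, bright)
A=tonest(P.reshape(-1,3)); m=(abs(A[:,1]-130)<5)&(A[:,0]<-10)&(A[:,0]>-72)&(A[:,2]>40)
a=A[m];print(len(a),np.polyfit(a[:,0],a[:,2],1),a[:,1].mean())
c=np.polyfit(a[:,0],a[:,2],1); print('arm angle',np.arctan(-c[0]))
m=(A[:,0]>-30)&(A[:,0]<30)&(A[:,1]>48)&(A[:,1]<105)&(A[:,2]>57)
a=A[m];print('nut',len(a),a.mean(0),cv2.minAreaRect(a[:,:2].astype(np.float32)),np.percentile(a[:,2],[5,50,95]))
# deck check
m=(A[:,0]>30)&(A[:,0]<60)&(abs(A[:,1]-40)<115);a=A[m];a=a[abs(a[:,2])<10];print('deck z',np.median(a[:,2]),np.polyfit(a[:,0],a[:,2],1),np.polyfit(a[:,1],a[:,2],1))
m=abs(A[:,2])<4;a=A[m];print('deck ext',np.percentile(a,[.2,99.8],axis=0))
E
```

```text
162 320.08024691358025 200.8641975308642 313 328 193 206
knob [469.3 163.9 115.4] [[-73.4 132.3  72.6]] [463.  155.7 111. ] [538.3 171.2 472.7]
561 [-0.3 46.7] 130.7949651621182
arm angle 0.3050028118544976
nut 798 [ 2.9 78.  65.3] ((0.45429420471191406, 77.59429931640625), (13.079447746276855, 44.133888244628906), 58.785362243652344) [58.5 66.5 68. ]
deck z -1.57799500898411 [ 0.  -1.7] [ 0.  -1.6]
deck ext [[-187.1 -332.8   -3.9]
 [  65.   572.9    3.9]]
```

```bash
sed -i 's/^N0=.*/N0=DC-40*NY+1.0*NY-0.7*NZ/' h.py; python3 - <<'E'
from h import *
k=knob(.135);print(k)
Rg=rot(-NY,[0,0,-1])
a=plan(k+[0,0,40],Rg,.5)
a=plan(k+[0,0,-15],Rg,.5,s=a,vmax=20)
E
```

```text
[468.83936673 162.59470429 110.21596875]
n 4 |D| 151.98109990129748 w [-0.00616147 -0.00770726  0.0763266 ]
[[[0.5,0.0009,0.0019,0.0379,-0.002,-0.002,0.019],[0.5,0.001,0.0018,0.0379,-0.002,-0.002,0.019],[0.5,0.0011,0.0017,0.0379,-0.002,-0.002,0.019],[0.5,0.0012,0.0016,0.0379,-0.002,-0.002,0.019]]]
n 3 |D| 55.0 w [0. 0. 0.]
[[[0.5,0.0,0.0,0.0183,0.0,0.0,0.0],[0.5,0.0,0.0,0.0183,0.0,0.0,0.0],[0.5,0.0,0.0,0.0183,0.0,0.0,0.0]]]
```

{"name": "drive_tool", "arguments": {"moves": [[[0.5,0.001,0.0018,0.038,-0.002,-0.002,0.019],[0.5,0.001,0.0018,0.038,-0.002,-0.002,0.019],[0.5,0.001,0.0018,0.038,-0.002,-0.002,0.019],[0.5,0.001,0.0018,0.038,-0.002,-0.002,0.019],[0.5,0,0,0,0,0,0]]]}}

```text
clock: 2.7
position: [469.6, 166.0, 145.0]
ee_rot: [1.0, -0.029, 0.0, 0.0]
contact_force: [-0.4, -0.8, 0.5]
gripper_width: 42.9
```

```bash
python3 - <<'E'
from h import *
im,d,T=grab('wrist','w2')
k=knob(.135)
plan(k+[0,0,-15],rot(-NY,[0,0,-1]),.4,vmax=25)
ov=im[:,:,::-1].copy()
for p in (k,nest([0,130,45]),nest([0,75,72]),nest([0,30,40])): cv2.circle(ov,tuple(int(a) for a in proj('wrist',T,p)[0]),3,(0,0,255),1)
cv2.imwrite('pics/w2o.png',ov)
E
```

```text
n 3 |D| 53.09524218049572 w [-0.00182339 -0.00597143  0.00398463]
[[[0.4,-0.001,0.0016,0.0176,-0.001,-0.002,0.001],[0.4,-0.0009,0.0016,0.0176,-0.001,-0.002,0.001],[0.4,-0.0009,0.0016,0.0176,-0.001,-0.002,0.001]]]
```

View pics/w2o.png

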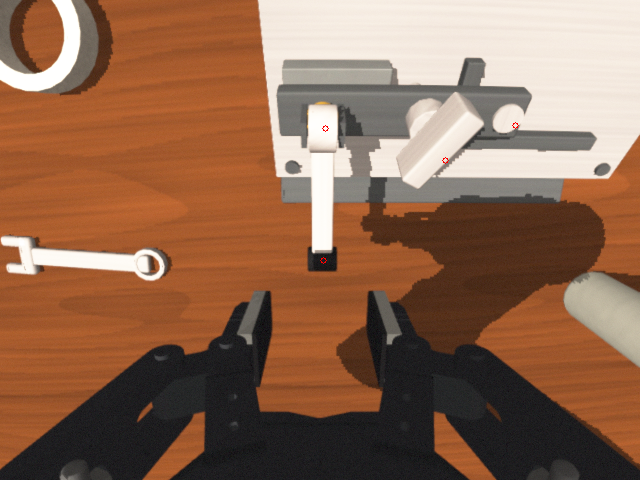

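{"name": "drive_tool", "arguments": {"moves": [[[0.45,-0.001,0.0016,0.0176,-0.001,-0.002,0.001],[0.4,-0.001,0.0016,0.0176,-0.001,-0.002,0.001],[0.4,-0.001,0.001,0.017,-0.001,-0.002,0.001],[0.4,0,0,0,0,0,0],[0,0,0,0,0,0,0],[0,0,0,0,0,0,0],[0,0,0,0,0,0,0],[0,0,0,0,0,0,0]]]}}

```text
clock: 3.55
position: [479.9, 169.6, 111.6]
ee_rot: [1.0, -0.027, 0.013, -0.007]
contact_force: [-0.1, 0.5, -1.0]
gripper_width: -0.2
```

```bash
python3 - <<'E'
from h import *
np.set_printoptions(precision=4,suppress=True)
s=arm.read_state();print(s['clock'],s['position'],s['gripper_width'],s['contact_force'],tonest(s['position']))
im,d,T=grab('wrist','w3')
r=R.from_quat(s['ee_rot']); off=np.array(s['position'])-knob(.135); print('off',off)
qs=np.linspace(.135,2.36,17)
for a,b in zip(qs[:-1],qs[1:]): print(round(b,2),r.inv().apply(knob(b)-knob(a))/1000)
E
```

```text
3.55 [479.8645 169.5546 111.614 ] -0.20605026532452364 [-0.0742  0.469  -1.0107] [[-66.4426 137.6138  64.9421]]
off [11.0251  6.9599  1.398 ]
0.27 [-0.0014 -0.0002 -0.011 ]
0.41 [ 0.0002 -0.0002 -0.0111]
0.55 [ 0.0017 -0.0002 -0.011 ]
0.69 [ 0.0032 -0.0001 -0.0106]
0.83 [ 0.0047 -0.0001 -0.0101]
0.97 [ 0.006  -0.0001 -0.0093]
1.11 [ 0.0073 -0.0001 -0.0084]
1.25 [ 0.0084 -0.0001 -0.0073]
1.39 [ 0.0093 -0.     -0.0061]
1.53 [ 0.01   -0.     -0.0048]
1.66 [ 0.0106  0.     -0.0033]
1.8 [ 0.011   0.     -0.0018]
1.94 [ 0.0111  0.0001 -0.0003]
2.08 [0.011  0.0001 0.0013]
2.22 [0.0108 0.0001 0.0028]
2.36 [0.0103 0.0001 0.0043]
```

View pics/w3.png

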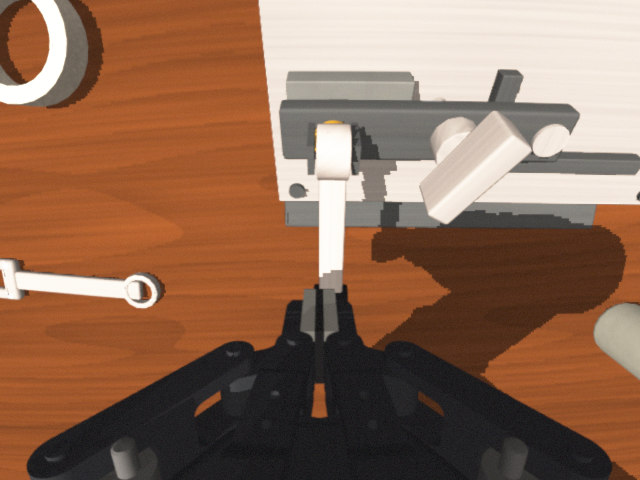

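The fingers closed on nothing: they ended shut about 7 mm left of the knob, which sits near (335,290). I'll back up, open and look.

{"name": "drive_tool", "arguments": {"moves": [[[0,0,0,-0.025,0,0,0],[0.2,0,0,-0.025,0,0,0],[0.4,0,0,0,0,0,0],[0.4,0,0,0,0,0,0],[0.4,0,0,0,0,0,0]]]}}

```text
clock: 4.1
position: [477.9, 168.5, 163.0]
ee_rot: [1.0, -0.027, 0.013, -0.007]
contact_force: [0.1, -1.1, 0.2]
gripper_width: 34.2
```

```bash
python3 - <<'E'
from h import *
s=arm.read_state();print(s['clock'],s['position'],s['ee_rot'],s['gripper_width'],s['contact_force'])
im,d,T=grab('wrist','w4');np.set_printoptions(precision=2,suppress=True)
A=tonest(cloud('wrist','w4').reshape(-1,3))
m=(abs(A[:,1]-130)<5)&(A[:,0]<-10)&(A[:,0]>-65)&(A[:,2]>40)&(A[:,2]<90)
a=A[m];c=np.polyfit(a[:,0],a[:,2],1);print(len(a),c,np.arctan(-c[0])-.17,a[:,1].mean())
g=im.max(2);ov=im[:,:,::-1].copy()
for q in (.135,.0,.3): cv2.circle(ov,tuple(int(a) for a in proj('wrist',T,knob(q))[0]),3,(0,0,255),1)
print(arm.camera_params('wrist')['T_tool_cam'])
cv2.imwrite('pics/w4o.png',ov)
print(tonest(pt('wrist','w4',[(322,280),(322,285),(322,290),(322,275),(316,285),(328,285)])))
E
```

```text
4.1 [477.85208368 168.52533258 163.00987246] [ 0.99953419 -0.02683019  0.01287315 -0.00676918] 34.248602000373815 [ 0.11522176 -1.13016316  0.15103361]
1309 [-0.29 48.02] 0.11681604009629401 130.30045093334965
[[  -0.     -0.95   -0.3    77.72]
 [   1.     -0.     -0.      0.67]
 [   0.     -0.3     0.95 -168.99]
 [   0.      0.      0.      1.  ]]
[[-182.7   134.81    1.6 ]
 [-185.82  134.75    5.63]
 [-190.99  134.7     8.17]
 [-176.49  134.85   -0.03]
 [-186.24  140.91    5.4 ]
 [-186.82  128.59    4.8 ]]
```

View pics/w4o.png

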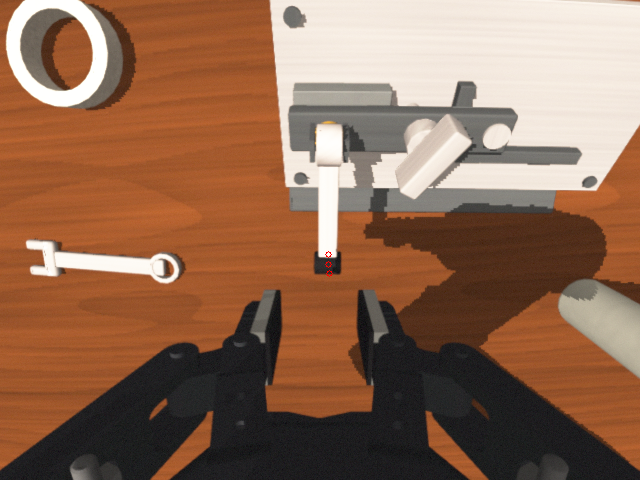

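```bash
python3 - <<'E'
from h import *
k=knob(.13)
plan(k+[0,0,40],rot(-NY,[0,0,-1]),.6)
E
```

```text
n 1 |D| 16.532195851022987 w [-0.01379794 -0.02453204  0.00669359]
[[[0.6,-0.0087,0.0064,0.0125,-0.014,-0.025,0.007]]]
```

{"name": "drive_tool", "arguments": {"moves": [[[0.6,-0.0087,0.0064,0.0125,-0.014,-0.025,0.007],[0.6,0,0,0,0,0,0]]]}}

```text
clock: 4.35
position: [467.0, 161.5, 147.3]
ee_rot: [1.0, -0.031, -0.003, 0.001]
contact_force: [-0.5, 0.2, -0.4]
gripper_width: 51.1
```

```bash
python3 - <<'E'
from h import *
k=knob(.13);s=arm.read_state();print(k,s['position'],s['contact_force'])
plan(k+[0,0,-15],rot(-NY,[0,0,-1]),.6,vmax=19)
E
```

```text
[468.92692686 162.58940043 109.82570633] [467.0377571  161.54942752 147.30332702] [-0.45358456  0.24554856 -0.3696999 ]
n 3 |D| 52.52191142822781 w [ 0.0030992   0.00550936 -0.00130608]
[[[0.6,0.0007,-0.0004,0.0175,0.001,0.002,-0.0],[0.6,0.0007,-0.0004,0.0175,0.001,0.002,-0.0],[0.6,0.0006,-0.0004,0.0175,0.001,0.002,-0.0]]]
```

{"name": "drive_tool", "arguments": {"moves": [[[0.6,0.0007,-0.0004,0.0175,0.001,0.002,0],[0.6,0.0007,-0.0004,0.015,0.001,0.002,0],[0.6,0.0006,-0.0004,0.012,0.001,0.002,0]]]}}

```text
clock: 4.65
position: [469.2, 162.3, 100.8]
ee_rot: [1.0, -0.031, 0.0, 0.0]
contact_force: [0.2, -0.4, 0.1]
gripper_width: 50.9
```

```bash
python3 - <<'E'
from h import *
k=knob(.13);s=arm.read_state();print(k,s['position'],s['contact_force'],s['joint_vel'].round(2))
plan(k+[0,0,-15],rot(-NY,[0,0,-1]),.6,vmax=19)
im,d,T=grab('wrist','w5')
E
```

```text
[468.92692686 162.58940043 109.82570633] [469.21014056 162.32957343 100.79016259] [ 0.24966813 -0.41833892  0.13805675] [ 0.    0.17 -0.17  0.    0.34 -0.01]
n 1 |D| 5.976826800459592 w [ 0.00066224 -0.00068129 -0.00124029]
[[[0.6,-0.0003,-0.0002,0.006,0.001,-0.001,-0.001]]]
```

View pics/w5.png

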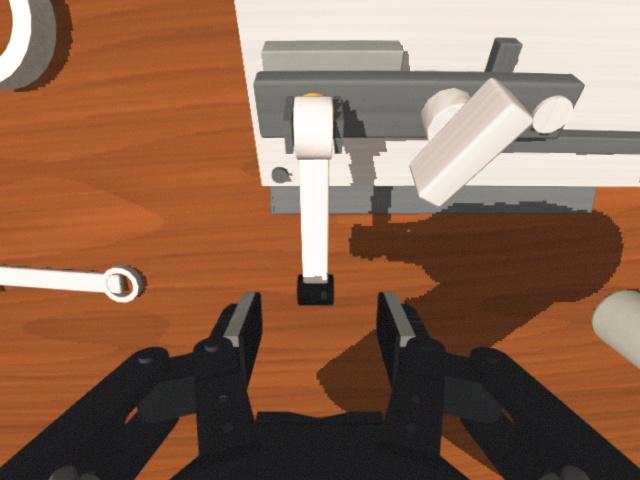

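{"name": "drive_tool", "arguments": {"moves": [[[0.5,-0.0003,-0.0002,0.008,0,0,0],[0.4,0,0,0.003,0,0,0],[0.3,0,0,0,0,0,0],[0.25,0,0,0,0,0,0],[0.25,0,0,0,0,0,0]]]}}

```text
clock: 5.2
position: [467.2, 162.8, 86.3]
ee_rot: [1.0, -0.031, -0.002, 0.001]
contact_force: [-0.3, 0.0, -0.5]
gripper_width: 21.1
```

```bash
python3 - <<'E'
from h import *
k=knob(.13);s=arm.read_state();print(k,s['position'],s['contact_force'],s['gripper_width'],s['joint_vel'].round(2))
plan(k+[0,0,-19],rot(-NY,[0,0,-1]),.25,vmax=19)
im,d,T=grab('wrist','w6')
E
```

```text
[468.92692686 162.58940043 109.82570633] [467.19945627 162.77759647  86.30550223] [-0.25574277  0.02640242 -0.54390746] 21.1398227423486 [ 0.   -0.01  0.01 -0.    0.    0.  ]
n 1 |D| 4.842707659514626 w [ 0.00235636  0.00438797 -0.00185099]
[[[0.25,0.0017,0.0001,-0.0045,0.002,0.004,-0.002]]]
```

View pics/w6.png

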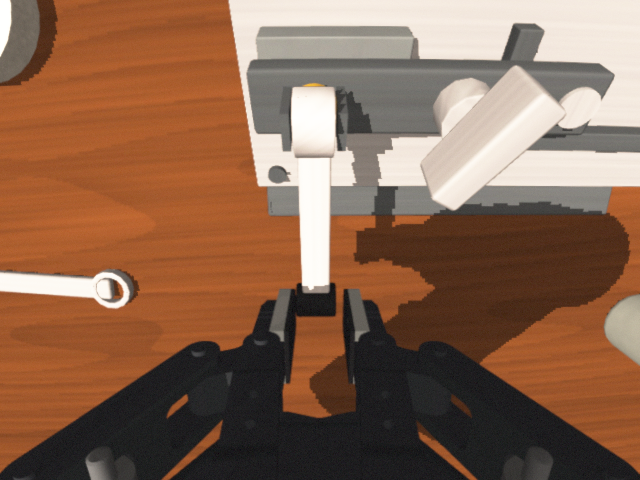

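```bash
python3 - <<'E'
from h import *
s=arm.read_state();T=np.load('pics/w6_T.npy');r=R.from_quat(s['ee_rot']);p=np.array(s['position'])
for t in ([0,0,0],[0,0,-19],[11,0,0],[-11,0,0],[11,0,-38],[0,0,-38]): print(t,proj('wrist',T,p+r.apply(t)))
print('knob',proj('wrist',T,knob(.13)))
print(p,pt('wrist','w6',[(316,292),(316,300),(316,308),(316,250),(283,320),(354,320),(283,300)]))
E
```

```text
[0, 0, 0] [[318.16577314 283.09419162]]
[0, 0, -19] [[318.05178633 299.98431273]]
[11, 0, 0] [[318.13654651 263.53680342]]
[-11, 0, 0] [[318.19413802 301.92295956]]
[11, 0, -38] [[317.86727193 297.47115259]]
[0, 0, -38] [[317.91045932 320.94664081]]
knob [[318.07666555 301.44927585]]
[467.30637214 162.65893373  86.44372052] [[475.30279263 163.10832147 112.90063915]
 [472.03723371 163.31463245 114.24597324]
 [468.7543156  163.52245088 115.54196335]
 [497.04801478 161.64712707 118.32191452]
 [480.26391824 174.45877965 143.88300278]
 [477.58440982 148.89563514 142.13730291]
 [479.33256017 176.19030649 126.60605292]]
```

{"name": "drive_tool", "arguments": {"moves": [[[0,0,0,0,0,0,0],[0,0,0,0,0,0,0],[0,0,0,0,0,0,0]]]}}

```text
clock: 5.55
position: [467.5, 164.3, 87.0]
ee_rot: [1.0, -0.031, -0.001, -0.001]
contact_force: [-0.4, 0.6, -1.5]
gripper_width: 13.6
```

```bash
python3 - <<'E'
from h import *
np.set_printoptions(precision=4,suppress=True)
s=arm.read_state();print(s['clock'],s['position'],s['gripper_width'],s['contact_force'])
r=R.from_quat(s['ee_rot'])
qs=np.linspace(.13,2.4,17)
for a,b in zip(qs[:-1],qs[1:]): print(round(b,2),r.inv().apply(knob(b)-knob(a))/1000)
E
```

```text
5.55 [467.5129 164.321   87.0401] 13.563271261951614 [-0.354   0.627  -1.4954]
0.27 [-0.0018 -0.     -0.0112]
0.41 [-0.0002 -0.     -0.0113]
0.56 [ 0.0015 -0.     -0.0112]
0.7 [ 0.003  -0.     -0.0109]
0.84 [ 0.0045 -0.     -0.0104]
0.98 [ 0.006  -0.     -0.0096]
1.12 [ 0.0073 -0.     -0.0087]
1.27 [ 0.0084 -0.     -0.0076]
1.41 [ 0.0094 -0.     -0.0063]
1.55 [ 0.0102 -0.     -0.0049]
1.69 [ 0.0108 -0.     -0.0034]
1.83 [ 0.0112 -0.     -0.0019]
1.97 [ 0.0113 -0.     -0.0003]
2.12 [ 0.0113 -0.      0.0013]
2.26 [ 0.011  -0.      0.0029]
2.4 [ 0.0104 -0.      0.0044]
```

```bash
python3 - <<'E'
from h import *
im,d,T=grab('wrist','w7');print(arm.read_state()['gripper_width'])
cv2.imwrite('pics/w7z.png',cv2.resize(im[220:400,220:420,::-1],None,fx=3,fy=3))
E
```

```text
13.245830079457193
```

View pics/w7z.png

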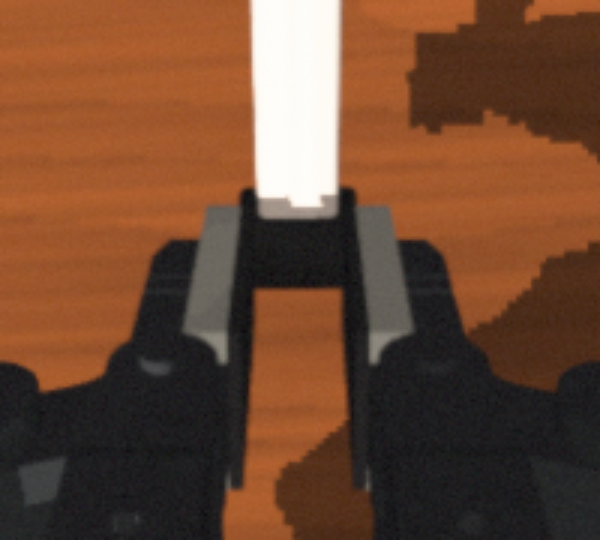

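The pads hold the knob's flat ends. I'll swing in parts.

{"name": "drive_tool", "arguments": {"moves": [[[0,-0.0018,0,-0.011,0,0,0],[0,0,0,-0.0113,0,0,0],[0,0.0015,0,-0.0112,0,0,0],[0,0.003,0,-0.0109,0,0,0]]]}}

```text
clock: 6.0
position: [474.1, 164.1, 134.5]
ee_rot: [1.0, -0.031, 0.002, -0.001]
contact_force: [11.2, -2.6, -10.5]
gripper_width: 12.1
```

```bash
cat >> h.py <<'E'
def lev(off):
    s=arm.read_state(); k=tonest(np.array(s['position'])-off)[0]; d=k-[0,130,45]; q=np.arctan2(d[2],-d[0])-.17
    print('t',s['clock'],'q',q,'rad',np.hypot(d[0],d[2]),'y',k[1],'F',s['contact_force'].round(1),'w',s['gripper_width'],s['position'].round(1)); return q,s
E
python3 - <<'E'
from h import *
np.set_printoptions(precision=4,suppress=True)
off=np.array([-1.4,1.7,-22.8]); q,s=lev(off); r=R.from_quat(s['ee_rot'])
qs=np.linspace(q,2.4,13)
for i,(a,b) in enumerate(zip(qs[:-1],qs[1:])): print(round(b,2),r.inv().apply(knob(b)-(knob(a) if i else s['position']-off))/1000)
E
```

```text
t 6.0 q 0.7473409366517085 rad 77.3813919771498 y 130.1736472155962 F [ 11.2  -2.6 -10.5] w 12.095935522515854 [474.1 164.1 134.5]
0.89 [ 0.0025  0.0001 -0.0108]
1.02 [ 0.0063 -0.     -0.0091]
1.16 [ 0.0074 -0.     -0.0081]
1.3 [ 0.0085 -0.     -0.007 ]
1.44 [ 0.0094 -0.     -0.0058]
1.57 [ 0.0101 -0.     -0.0044]
1.71 [ 0.0106 -0.     -0.003 ]
1.85 [ 0.0109 -0.     -0.0015]
1.99 [ 0.011 -0.    -0.   ]
2.12 [ 0.0109 -0.      0.0015]
2.26 [ 0.0106 -0.      0.003 ]
2.4 [0.0101 0.     0.0044]
```

```bash
python3 - <<'E'
from h import *
im,d,T=grab('wrist','w8');print(arm.read_state()['gripper_width'])
cv2.imwrite('pics/w8z.png',cv2.resize(im[150:400,200:450,::-1],None,fx=2.2,fy=2.2))
E
```

```text
11.764187056715702
```

View pics/w8z.png

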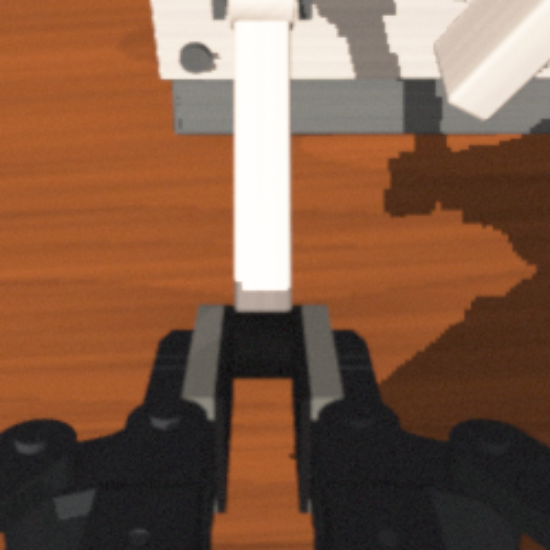

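```bash
python3 - <<'E'
from h import *
np.set_printoptions(precision=2,suppress=True)
P=cloud('wrist','w8'); uv=[(320,190),(320,210),(320,230),(320,250),(320,270)]
A=tonest(pt('wrist','w8',uv)); print(A); c=np.polyfit(A[:,0],A[:,2],1);print(np.arctan2(-c[0],1)-.17)
s=arm.read_state();T=np.load('pics/w8_T.npy');r=R.from_quat(s['ee_rot']);p=s['position']
print('knob at',tonest(pt('wrist','w8',[(320,300),(320,308)])),'grasp',tonest(p+r.apply([0,0,-19])))
E
```

```text
[[-13.65 130.69  67.31]
 [-20.15 130.69  74.02]
 [-25.63 130.7   81.73]
 [-31.67 130.7   88.77]
 [-38.74 130.7   94.97]]
0.6772796459441225
knob at [[-44.11 130.71 107.93]
 [-46.01 130.71 110.95]] grasp [[-48.35 131.82 105.11]]
```

```bash
python3 - <<'E'
from h import *
np.set_printoptions(precision=4,suppress=True)
s=arm.read_state();print(s['position']-knob(.70),s['contact_force']); r=R.from_quat(s['ee_rot'])
qs=np.linspace(.7,2.4,14)
for i,(a,b) in enumerate(zip(qs[:-1],qs[1:])): print(round(b,2),r.inv().apply(knob(b)-(knob(a)))/1000)
E
```

```text
[  3.5644   1.6576 -18.2746] [ 6.0033 -3.3185 -3.2093]
0.83 [ 0.0043 -0.     -0.0096]
0.96 [ 0.0055 -0.     -0.0089]
1.09 [ 0.0066 -0.     -0.0081]
1.22 [ 0.0076 -0.     -0.0072]
1.35 [ 0.0085 -0.     -0.0061]
1.48 [ 0.0092 -0.     -0.005 ]
1.62 [ 0.0098 -0.     -0.0038]
1.75 [ 0.0102 -0.     -0.0024]
1.88 [ 0.0104 -0.     -0.0011]
2.01 [ 0.0105 -0.      0.0003]
2.14 [0.0103 0.     0.0016]
2.27 [0.01  0.    0.003]
2.4 [0.0096 0.     0.0042]
```

{"name": "drive_tool", "arguments": {"moves": [[[0,0.0035,0.001,-0.0096,0,0,0],[0,0.005,0,-0.0089,0,0,0],[0,0.0063,0,-0.0081,0,0,0],[0,0.0074,0,-0.0072,0,0,0],[0,0.0083,0,-0.0061,0,0,0]]]}}

```text
clock: 6.55
position: [508.4, 160.1, 183.1]
ee_rot: [1.0, -0.031, 0.007, -0.002]
contact_force: [-0.6, -0.0, -0.4]
gripper_width: -0.2
```

```bash
python3 - <<'E'
from h import *
np.set_printoptions(precision=4,suppress=True)
off=np.array([3.,1.5,-18.5]); q,s=lev(off); r=R.from_quat(s['ee_rot'])
im,d,T=grab('wrist','w9')
cv2.imwrite('pics/w9z.png',cv2.resize(im[100:400,170:470,::-1],None,fx=1.6,fy=1.6))
qs=np.linspace(q,2.4,9)
for i,(a,b) in enumerate(zip(qs[:-1],qs[1:])): print(round(b,2),r.inv().apply(knob(b)-(knob(a) if i else s['position']-off))/1000)
E
```

```text
t 6.55 q 1.4153584357471651 rad 84.82981467315741 y 128.25956196437144 F [-0.6 -0.  -0.4] w -0.17766601518976155 [508.4 160.1 183.1]
1.54 [ 0.0112 -0.0017  0.0001]
1.66 [ 0.0094 -0.     -0.003 ]
1.78 [ 0.0097 -0.     -0.0018]
1.91 [ 0.0098 -0.     -0.0006]
2.03 [ 0.0098 -0.      0.0006]
2.15 [0.0097 0.     0.0018]
2.28 [0.0094 0.     0.003 ]
2.4 [0.009  0.     0.0041]
```

View pics/w9z.png

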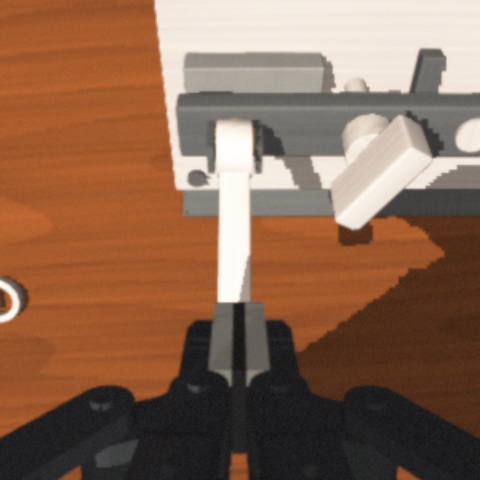

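```bash
python3 - <<'E'
from h import *
np.set_printoptions(precision=2,suppress=True)
s=arm.read_state()
A=tonest(pt('wrist','w9',[(316,u) for u in range(225,285,8)])); print(A)
c=np.polyfit(A[:,0],A[:,2],1);print('q',np.arctan2(-c[0],1)-.17)
for q in (.7,1,1.2,1.5,2,2.3): print(q,knob(q))
print(s['position'])
E
```

```text
[[ -7.18 131.43  67.12]
 [ -9.79 131.41  71.46]
 [-12.27 131.39  75.84]
 [-14.53 131.37  80.35]
 [-16.57 131.35  84.96]
 [-19.88 131.34  88.45]
 [-21.66 131.32  93.12]
 [-23.63 131.29  97.55]]
q 0.8977423276403321
0.7 [471.68 162.42 154.73]
1 [483.05 161.73 175.75]
1.2 [493.88 161.08 187.48]
1.5 [513.91 159.86 200.47]
2 [552.82 157.51 207.34]
2.3 [576.09 156.1  201.99]
[510.51 160.59 184.28]
```

{"name": "drive_tool", "arguments": {"moves": [[[0,0,0,-0.045,0,0,0],[0,-0.03,0,-0.015,0,0,0],[0,-0.035,0,0,0,0,0],[0,0,0,0.02,0,0,0],[0,0,0,0.035,0,0,0],[0,0,0,0.02,0,0,0],[0,0,0,0,0,0,0]]]}}

```text
clock: 7.3
position: [444.6, 165.1, 170.9]
ee_rot: [0.999, -0.032, 0.009, -0.004]
contact_force: [-0.3, -0.4, -0.2]
gripper_width: -0.2
```

```bash
python3 - <<'E'
from h import *
s=arm.read_state();print(s['clock'],s['position'],s['ee_rot'],s['contact_force'])
im,d,T=grab('wrist','w10')
E
```

```text
7.3 [444.56401871 165.09087598 170.90319992] [ 0.99945639 -0.03157095  0.00858475 -0.00406127] [-0.33381563 -0.36686714 -0.19887418]
```

View pics/w10.png

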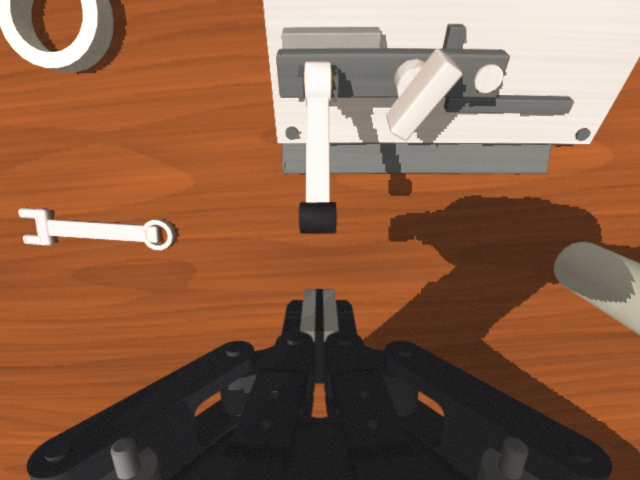

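Knob now stands at (318,217), ahead of the shut fingers (319,300). I'll push it uphill with the finger faces.

{"name": "drive_tool", "arguments": {"moves": [[[0,0,0.002,0.012,0,0,0],[0,0.015,0,0.004,0,0,0],[0,0.015,0,-0.008,0,0,0],[0,0.015,0,-0.01,0,0,0],[0,0.015,0,-0.01,0,0,0],[0,0.015,0,-0.006,0,0,0],[0,0.015,0,-0.004,0,0,0]]]}}

```text
clock: 8.05
position: [544.2, 157.9, 200.2]
ee_rot: [0.999, -0.031, 0.013, -0.006]
contact_force: [0.2, -0.1, -0.3]
gripper_width: 0.0
```

```bash
python3 - <<'E'
from h import *
s=arm.read_state();print(s['clock'],s['position'],s['ee_rot'],s['contact_force'])
im,d,T=grab('wrist','w11')
E
```

```text
8.05 [544.18648253 157.9222564  200.16483344] [ 0.99942646 -0.03056588  0.01319806 -0.00618844] [ 0.22359767 -0.11744413 -0.27284842]
```

View pics/w11.png

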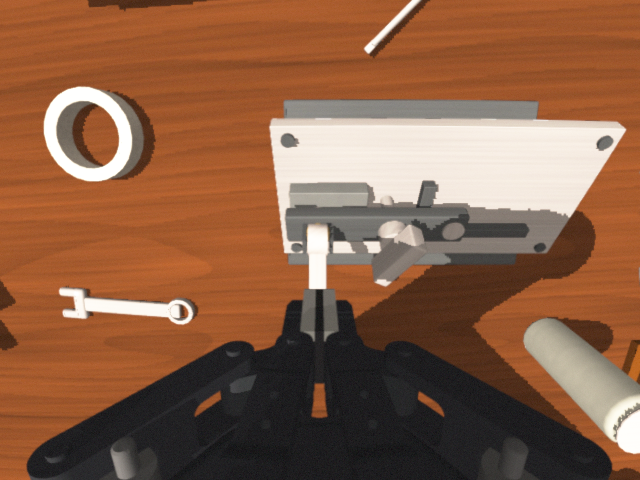

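```bash
python3 - <<'E'
from h import *
np.set_printoptions(precision=2,suppress=True)
A=tonest(pt('wrist','w11',[(316,u) for u in range(235,288,7)])); print(A)
c=np.polyfit(A[3:,0],A[3:,2],1);print('q',np.arctan2(-c[0],1)-.17)
im,d,T=grab('scene','s2'); cv2.imwrite('pics/s2z.png',cv2.resize(im[110:260,300:480,::-1],None,fx=4,fy=4,interpolation=cv2.INTER_CUBIC))
E
```

```text
[[  9.72 132.27  49.71]
 [  7.2  132.23  53.99]
 [  1.75 132.28  55.53]
 [ -3.53 132.32  57.38]
 [ -6.36 132.29  61.42]
 [ -8.45 132.24  66.02]
 [-10.21 132.18  70.79]
 [-12.13 132.13  75.35]]
q 0.9615994563945357
```

View pics/s2z.png

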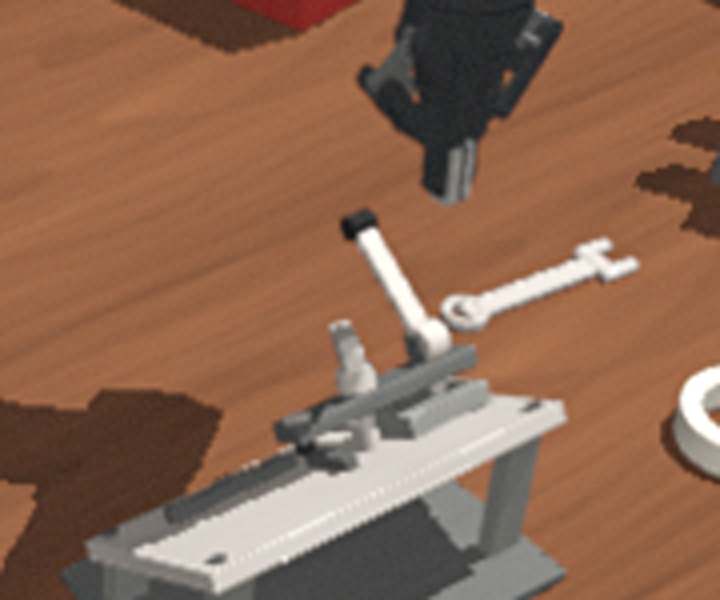

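The fingers slid over the knob; the lever stays near q≈0.95. I'll return behind it, lower.

{"name": "drive_tool", "arguments": {"moves": [[[0,0,0,-0.03,0,0,0],[0,-0.035,0,0,0,0,0],[0,-0.04,0,0,0,0,0],[0,-0.015,0,0,0,0,0],[0,0,0,0.035,0,0,0],[0,0,0,0.035,0,0,0],[0,0,0,0.01,0,0,0],[0,0,0,0,0,0,0]]]}}

```text
clock: 8.95
position: [457.1, 164.6, 148.1]
ee_rot: [0.999, -0.032, 0.016, -0.008]
contact_force: [1.1, 1.0, 0.3]
gripper_width: -0.1
```

```bash
python3 - <<'E'
from h import *
plan([443,162.5,148],rot(-NY,[0,0,-1]),0,vmax=20)
s=arm.read_state();print(s['clock'],s['position'],s['ee_rot'],s['contact_force'])
E
```

```text
n 1 |D| 14.238437186412582 w [-0.01776925 -0.03160839 -0.00394898]
[[[0,-0.0139,0.003,-0.0004,-0.018,-0.032,-0.004]]]
8.95 [457.0856239  164.57697586 148.12026647] [ 0.99931656 -0.03221383  0.0160648  -0.00840209] [1.10057391 0.96182263 0.30458971]
```

{"name": "drive_tool", "arguments": {"moves": [[[0,0.008,0.002,0.001,-0.018,-0.03,0],[0,0.012,0,0,0,0,0],[0,0.012,0,-0.003,0,0,0]]]}}

```text
clock: 9.25
position: [466.7, 160.3, 152.0]
ee_rot: [0.999, -0.034, -0.024, 0.003]
contact_force: [-38.1, 17.6, 26.7]
gripper_width: -0.3
```

```bash
python3 - <<'E'
from h import *
s=arm.read_state();print(s['clock'],s['position'],s['ee_rot'],s['contact_force'])
im,d,T=grab('scene','s3'); cv2.imwrite('pics/s3z.png',cv2.resize(im[110:260,300:480,::-1],None,fx=4,fy=4,interpolation=cv2.INTER_CUBIC))
E
```

```text
9.25 [466.7130901  160.29750172 151.95942217] [ 0.99911737 -0.03444043 -0.02390444  0.00262792] [-38.09291429  17.57132574  26.7410971 ]
```

View pics/s3z.png

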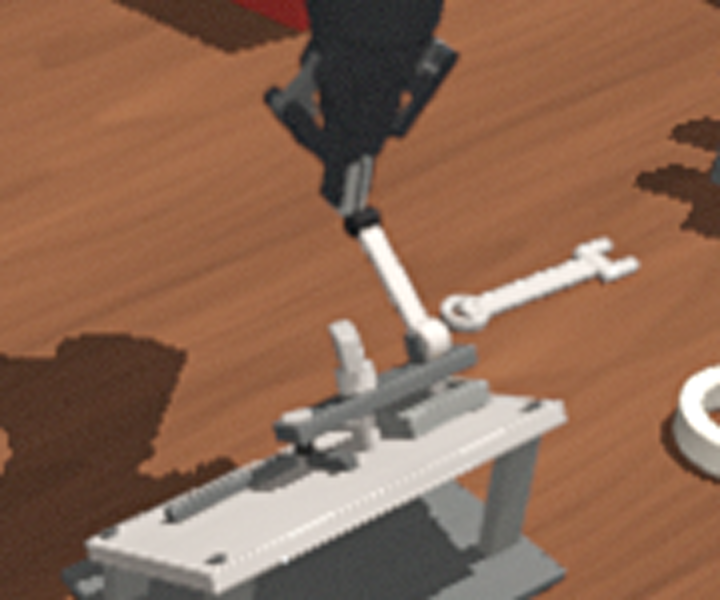

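{"name": "drive_tool", "arguments": {"moves": [[[0,0.0065,0,-0.008,0,0.01,0],[0,0.008,0,-0.0075,0,0.01,0],[0,0.0095,0,-0.006,0,0.01,0],[0,0.0105,0,-0.004,0,0,0]]]}}

```text
clock: 9.7
position: [505.4, 160.6, 184.7]
ee_rot: [0.999, -0.033, -0.005, 0.001]
contact_force: [-0.0, 0.2, 0.4]
gripper_width: 0.1
```

```bash
python3 - <<'E'
from h import *
s=arm.read_state();print(s['clock'],s['position'],s['ee_rot'],s['contact_force'])
im,d,T=grab('scene','s4'); cv2.imwrite('pics/s4z.png',cv2.resize(im[110:260,300:480,::-1],None,fx=4,fy=4,interpolation=cv2.INTER_CUBIC))
E
```

```text
9.7 [505.37917957 160.6072543  184.73808273] [ 9.99454544e-01 -3.26061103e-02 -5.17472081e-03  8.24074677e-04] [-0.00879918  0.15927795  0.41647511]
```

View pics/s4z.png

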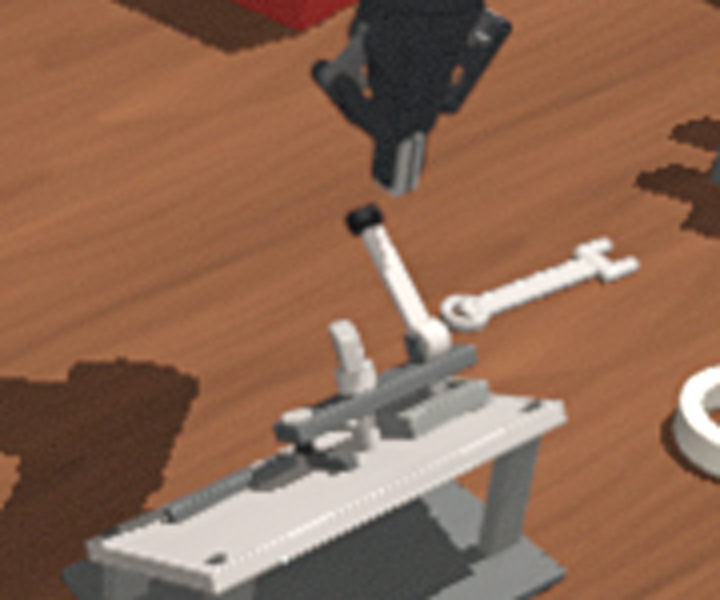

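```bash
python3 - <<'E'
from h import *
T=Tcam('scene',None)
for nm,p in (('s3',[466.7,160.3,152]),('s4',[505.4,160.6,184.7]),('s2',[544.2,157.9,200.2])):
    print(nm,(proj('scene',T,p)-[300,110])*4)
for q in (.9,1,1.1): print(q,(proj('scene',T,knob(q))-[300,110])*4)
im,d,T=grab('wrist','w12')
A=tonest(pt('wrist','w12',[(316,u) for u in range(200,290,7)])); print(A.round(1))
E
```

```text
s3 [[337.5119365  242.11740842]]
s4 [[389.26366606 225.60473394]]
s2 [[437.50183328 235.63353868]]
0.9 [[356.13143501 226.18199828]]
1 [[362.19197518 220.37092704]]
1.1 [[368.95648084 215.70237   ]]
[[  0.3 131.8  55.5]
 [ -1.7 131.8  59.7]
 [ -4.3 131.8  63.4]
 [ -6.6 131.8  67.2]
 [ -7.4 131.8  72.4]
 [-10.4 131.8  75.5]
 [-11.4 131.8  80.3]
 [-13.3 131.8  84.2]
 [-13.9 131.8  89.1]
 [-15.8 131.8  92.9]
 [-18.3 131.9  96.1]
 [-18.6 131.9 100.9]
 [-20.1 131.9 104.8]]
```

View pics/w12.png

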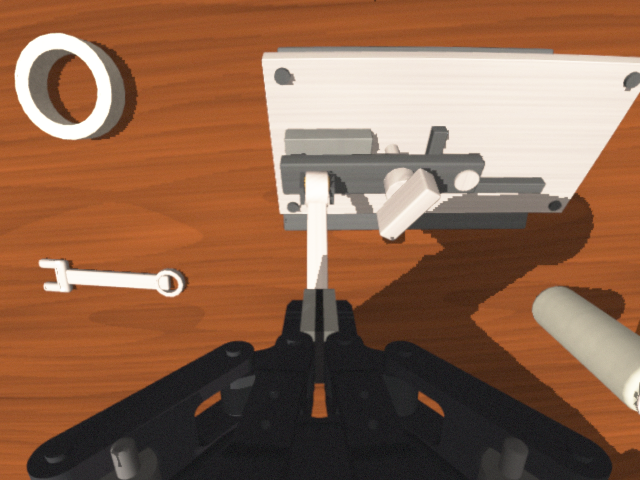

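```bash
python3 - <<'E'
from h import *
np.set_printoptions(precision=1,suppress=True)
Tt=np.array(arm.camera_params('wrist')['T_tool_cam'])
for nm,uv in (('w12',[(312,293),(328,293),(312,300),(328,320),(312,340),(300,312),(340,312)]),('w6',[(283,293),(354,293),(283,320),(272,340),(290,370)]),('w5',[(255,296),(382,296),(245,340),(392,340)])):
    d=np.load(f'pics/{nm}.npy'); uv=np.array(uv); P=rays('wrist',uv)*d[uv[:,1],uv[:,0]][:,None]; print(nm,np.c_[uv,P@Tt[:3,:3].T+Tt[:3,3]])
    T=np.load(f'pics/{nm}_T.npy'); 
E
```

```text
w12 [[312.  293.   11.1  -2.4 -33.9]
 [328.  293.   11.7   4.3 -35.2]
 [312.  300.   12.   -2.2 -42.1]
 [328.  320.   10.5   3.9 -55. ]
 [312.  340.   12.7  -1.7 -71.2]
 [300.  312.    6.6  -7.1 -42.1]
 [340.  312.    6.9   9.  -42.7]]
w6 [[283.  293.   11.1 -14.7 -34.1]
 [354.  293.   11.4  15.3 -34.7]
 [283.  320.   12.1 -12.3 -57.7]
 [272.  340.   12.9 -14.5 -71.5]
 [290.  370.   -6.  -10.  -62.1]]
w5 [[255.  296.   11.4 -25.9 -37.4]
 [382.  296.   10.7  26.9 -36. ]
 [245.  340.    7.1 -25.3 -62.8]
 [392.  340.    6.6  26.3 -62.1]]
```

```bash
python3 - <<'E'
from h import *
np.set_printoptions(precision=1,suppress=True)
for nm,TCP in (('s4',[505.4,160.6,184.7]),('s2',[544.2,157.9,200.2])):
    d=np.load(f'pics/{nm}.npy');
    P=cloud('scene',nm).reshape(-1,3)
    m=(abs(P[:,0]-TCP[0])<20)&(abs(P[:,1]-TCP[1])<25)&(P[:,2]>TCP[2]-5)
    q=P[m]-TCP; print(nm,len(q),np.percentile(q,[0,2,10,50],axis=0)); o=q[np.argsort(q[:,2])][:25]; print(o[::3])
Tt=np.array(arm.camera_params('wrist')['T_tool_cam'])
d=np.load('pics/w12.npy')
for u in (310,313,325,328):
    uv=np.array([(u,v) for v in range(284,300,2)]);P=rays('wrist',uv)*d[uv[:,1],uv[:,0]][:,None];print(u,(P@Tt[:3,:3].T+Tt[:3,3])[:,2])
im=cv2.imread('pics/w12.png');print(im[280:300:2,313].tolist())
E
```

```text
s4 679 [[-19.7 -25.   -4. ]
 [-16.1 -23.9   1. ]
 [ -2.7 -20.4  42. ]
 [ 10.7  -7.   93.5]]
[[-15.6  -1.3  -4. ]
 [-17.3   0.2  -2.8]
 [-14.1   3.4  -2.3]
 [-19.4   8.4  -1.7]
 [-17.3   3.1  -1.2]
 [-17.9   3.4   1.1]
 [-16.6   8.3   2.6]
 [  7.3   3.4  28. ]
 [  4.6  -6.9  30.6]]
s2 750 [[-19.  -24.9  26.3]
 [-10.9 -24.   33.6]
 [  0.3 -20.8  46.3]
 [ 10.   -8.7  95.5]]
[[  5.9  -5.5  26.3]
 [ -1.5  -7.7  28.5]
 [ 10.1   1.8  30.8]
 [ 10.6  -5.   31.2]
 [ 10.9   3.7  33.1]
 [ -4.5 -11.6  33.6]
 [  5.8 -13.   34.4]
 [ 10.7  -2.8  35.5]
 [ -0.3 -13.2  36.4]]
310 [ 17.5  15.1  14.6 -32.2 -33.7 -35.4 -37.8 -38.9]
313 [ 16.5  14.8  16.6 -32.8 -33.6 -35.8 -37.6 -39.9]
325 [ 16.7  17.2  15.  -32.3 -33.8 -35.  -37.5 -39.6]
328 [184.7 185.7 186.8 -32.3 -33.5 -35.  -36.2 -38.9]
[[246, 251, 254], [246, 251, 254], [246, 251, 254], [245, 251, 254], [224, 235, 246], [96, 103, 106], [93, 101, 105], [89, 95, 98], [91, 97, 100], [91, 98, 103]]
```

```bash
cat >> h.py <<'E'
TIP=29.0
def tcp_for(p,Rg,back=15): # TCP so that point p lies `back` mm behind real tips
    return np.array(p)+Rg.apply([0,0,TIP+back])
E
python3 - <<'E'
from h import *
Rg=rot(-NY,[0,0,-1]); k=knob(1.02);print(k)
plan(tcp_for(k,Rg,-20),Rg,.35,vmax=18)
E
```

```text
[484.02360765 161.67493525 177.01781928]
n 2 |D| 27.609978886501732 w [ 0.00171329  0.00998867 -0.0059702 ]
[[[0.35,-0.011,0.0002,0.0083,0.001,0.005,-0.003],[0.35,-0.0111,0.0002,0.0082,0.001,0.005,-0.003]]]
```

Both the wrist depth (−32 mm) and the scene depth (+27 mm) put the real fingertips about 29 mm short of the reported TCP, which explains the slips. I'll re-pinch using that offset.

{"name": "drive_tool", "arguments": {"moves": [[[0.35,-0.01,0,0.004,0.001,0.005,-0.003],[0.35,-0.008,0,0.006,0.001,0.005,-0.003],[0.35,0,0,0.002,0,0,0],[0.35,0,0,0,0,0,0]]]}}

```text
clock: 10.2
position: [485.8, 160.4, 170.1]
ee_rot: [1.0, -0.031, -0.001, 0.001]
contact_force: [0.6, -0.1, 0.5]
gripper_width: 30.1
```

```bash
python3 - <<'E'
from h import *
Rg=rot(-NY,[0,0,-1]); k=knob(1.02);s=arm.read_state();print(s['clock'],s['position'],s['gripper_width'],s['contact_force'])
im,d,T=grab('wrist','w13'); ov=im[:,:,::-1].copy()
for q in (.92,1.02,1.12): cv2.circle(ov,tuple(int(a) for a in proj('wrist',T,knob(q))[0]),3,(0,0,255),1)
cv2.imwrite('pics/w13o.png',ov)
plan(tcp_for(k,Rg,15),Rg,.35,vmax=15)
E
```

```text
10.2 [485.76860325 160.3817465  170.09403144] 30.126682110272018 [ 0.6054962  -0.05517896  0.54120235]
n 3 |D| 37.21786940914688 w [ 0.00132234  0.00157197 -0.00164023]
[[[0.35,-0.0006,-0.0004,0.0124,0.0,0.001,-0.001],[0.35,-0.0006,-0.0004,0.0124,0.0,0.001,-0.001],[0.35,-0.0006,-0.0004,0.0124,0.0,0.001,-0.001]]]
```

View pics/w13o.png

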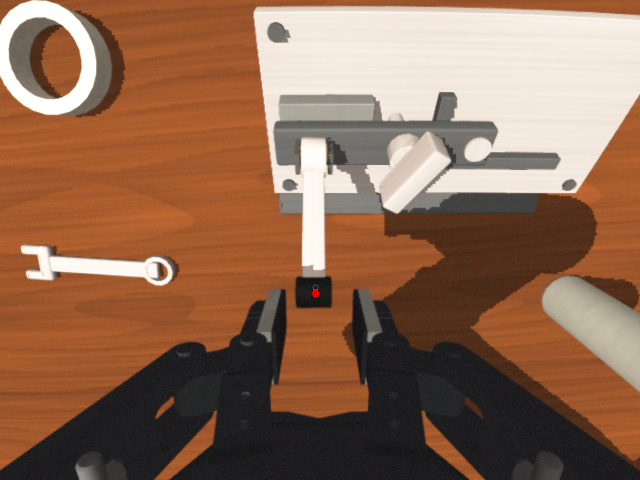

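{"name": "drive_tool", "arguments": {"moves": [[[0.35,-0.0006,-0.001,0.012,0,0.001,-0.001],[0.35,-0.0006,-0.0005,0.012,0,0.001,-0.001],[0.35,0,0,0.008,0,0,0],[0.3,0,0,0,0,0,0],[0,0,0,0,0,0,0],[0,0,0,0,0,0,0],[0,0,0,0,0,0,0]]]}}

```text
clock: 10.95
position: [485.5, 163.3, 138.4]
ee_rot: [1.0, -0.029, 0.002, -0.0]
contact_force: [0.7, 0.6, -2.4]
gripper_width: 16.2
```

```bash
python3 - <<'E'
from h import *
np.set_printoptions(precision=4,suppress=True)
Rg=rot(-NY,[0,0,-1]); k=knob(1.02);s=arm.read_state();print(s['clock'],s['position'],s['gripper_width'],s['contact_force'],s['position']-k)
im,d,T=grab('wrist','w14')
cv2.imwrite('pics/w14z.png',cv2.resize(im[200:400,220:420,::-1],None,fx=2.2,fy=2.2))
r=R.from_quat(s['ee_rot']);qs=np.linspace(1.02,2.4,13)
for i,(a,b) in enumerate(zip(qs[:-1],qs[1:])): print(round(b,2),r.inv().apply(knob(b)-(knob(a)))/1000)
E
```

```text
10.95 [485.5289 163.2757 138.421 ] 16.172309953865668 [ 0.6962  0.6496 -2.4151] [  1.5053   1.6008 -38.5968]
1.14 [ 0.0061  0.     -0.0069]
1.25 [ 0.0069  0.     -0.0061]
1.36 [ 0.0075  0.     -0.0053]
1.48 [ 0.0081  0.     -0.0044]
1.6 [ 0.0085  0.     -0.0034]
1.71 [ 0.0089  0.     -0.0024]
1.82 [ 0.0091  0.     -0.0014]
1.94 [ 0.0092  0.     -0.0004]
2.05 [0.0092 0.     0.0007]
2.17 [0.009  0.     0.0017]
2.28 [0.0088 0.     0.0028]
2.4 [0.0084 0.     0.0038]
```

View pics/w14z.png

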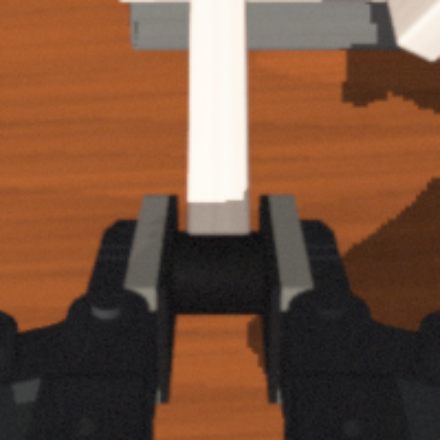

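{"name": "drive_tool", "arguments": {"moves": [[[0,0.006,0,-0.007,0,0,0],[0,0.007,0,-0.006,0,0,0],[0,0.0075,0,-0.0053,0,0,0]]]}}

```text
clock: 11.3
position: [501.8, 162.1, 153.2]
ee_rot: [1.0, -0.03, -0.005, 0.0]
contact_force: [-3.1, 4.3, -7.8]
gripper_width: 16.6
```

```bash
cat >> h.py <<'E'
def nxt(off,q1=2.4,n=9):
    np.set_printoptions(precision=4,suppress=True)
    q,s=lev(np.array(off)); r=R.from_quat(s['ee_rot']); qs=np.linspace(q,q1,n)
    for i,(a,b) in enumerate(zip(qs[:-1],qs[1:])): print(round(b,2),r.inv().apply(knob(b)-(knob(a) if i else s['position']-off))/1000)
E
python3 - <<'E'
from h import *
nxt([1.5,1.6,-38.6])
E
```

```text
t 11.3 q 1.2975325507005084 rad 79.36367103534214 y 129.8523595118899 F [-3.1  4.3 -7.8] w 16.610792147707876 [501.8 162.1 153.2]
1.44 [ 0.0089 -0.0001 -0.0064]
1.57 [ 0.01   -0.     -0.0046]
1.71 [ 0.0106 -0.     -0.0032]
1.85 [ 0.0109 -0.     -0.0017]
1.99 [ 0.011  -0.     -0.0002]
2.12 [ 0.0109 -0.      0.0013]
2.26 [ 0.0106 -0.      0.0028]
2.4 [ 0.0102 -0.      0.0043]
```

Works well. Continue.

{"name": "drive_tool", "arguments": {"moves": [[[0,0.0089,0,-0.006,0,0,0],[0,0.01,0,-0.0043,0,0,0],[0,0.0106,0,-0.003,0,0,0],[0,0.0109,0,-0.0017,0,0,0]]]}}

```text
clock: 11.7
position: [537.6, 160.0, 166.2]
ee_rot: [0.999, -0.031, -0.014, 0.001]
contact_force: [-6.8, 5.0, 0.1]
gripper_width: 16.1
```

```bash
python3 - <<'E'
from h import *
nxt([1.5,1.6,-38.6],2.42,5)
E
```

```text
t 11.7 q 1.7864463154276127 rad 78.02204538895865 y 129.8440062281477 F [-6.8  5.   0.1] w 16.120426821100757 [537.6 160.  166.2]
1.94 [ 0.0123 -0.0002 -0.003 ]
2.1 [ 0.0126 -0.      0.0009]
2.26 [ 0.0123 -0.      0.0029]
2.42 [ 0.0117 -0.      0.0048]
```

{"name": "drive_tool", "arguments": {"moves": [[[0,0.0123,0,-0.002,0,0.01,0],[0,0.0126,0,0.001,0,0.01,0],[0,0.0123,0,0.003,0,0,0],[0,0.01,0,0.004,0,0,0]]]}}

```text
clock: 12.1
position: [583.0, 157.3, 161.4]
ee_rot: [0.999, -0.031, -0.009, 0.001]
contact_force: [-5.0, 4.1, -0.6]
gripper_width: 14.7
```

```bash
python3 - <<'E'
from h import *
nxt([1.5,1.6,-38.6],2.42,3)
im,d,T=grab('wrist','w15')
im,d,T=grab('scene','s5'); cv2.imwrite('pics/s5z.png',cv2.resize(im[110:260,300:480,::-1],None,fx=4,fy=4,interpolation=cv2.INTER_CUBIC))
E
```

```text
t 12.1 q 2.3714624035114475 rad 80.33246586630098 y 129.92875179436675 F [-5.   4.1 -0.6] w 14.700481586396581 [583.  157.3 161.4]
2.4 [ 0.0016 -0.0001  0.0011]
2.42 [ 0.0017 -0.      0.0009]
```

View pics/s5z.png

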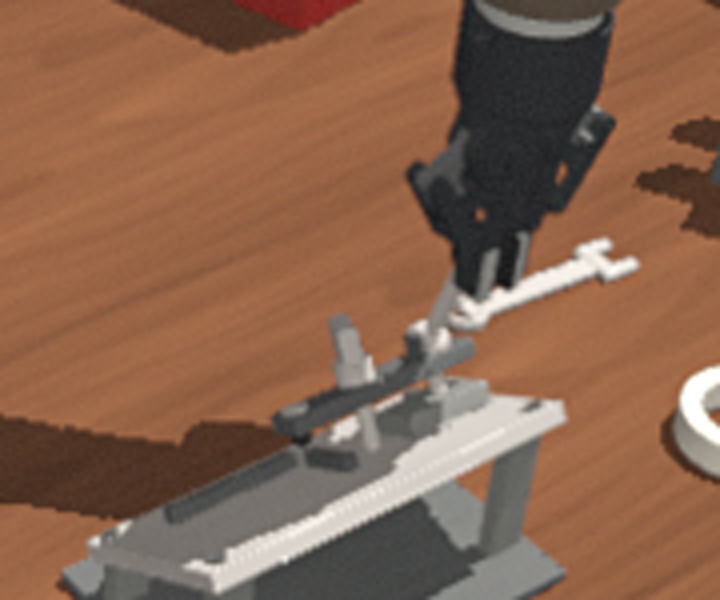

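{"name": "drive_tool", "arguments": {"moves": [[[0,0.006,0,0.003,0,0,0],[0.35,0,0,0,0,0,0],[0.35,0,0,0,0,0,0],[0.35,0,0,0,0,0,0],[0.35,0,0,-0.03,0,0,0],[0.35,0,0,-0.04,0,0,0],[0.35,-0.01,0,-0.02,0,0,0]]]}}

```text
clock: 12.9
position: [583.1, 154.8, 253.5]
ee_rot: [0.999, -0.032, -0.006, 0.004]
contact_force: [-0.4, -0.7, 0.2]
gripper_width: 30.0
```

```bash
python3 - <<'E'
from h import *
s=arm.read_state();print(s['clock'],s['position'],s['contact_force'],s['joints'].round(2))
im,d,T=grab('wrist','w16'); ov=im[:,:,::-1].copy()
for q in (2.0,2.3): cv2.circle(ov,tuple(int(a) for a in proj('wrist',T,knob(q))[0]),3,(0,0,255),1)
cv2.imwrite('pics/w16o.png',ov)
im,d,T=grab('scene','s6'); cv2.imwrite('pics/s6z.png',cv2.resize(im[110:260,300:480,::-1],None,fx=4,fy=4,interpolation=cv2.INTER_CUBIC))
for q in (2.0,2.3): print((proj('scene',T,knob(q))-[300,110])*4)
E
```

```text
12.9 [583.14253857 154.77046388 253.47498908] [-0.36638431 -0.68834292  0.17993504] [ 0.53  0.33  0.04  0.   -1.3   0.98]
[[449.7223007  232.27336705]]
[[477.1491801  260.65043101]]
```

View pics/w16o.png

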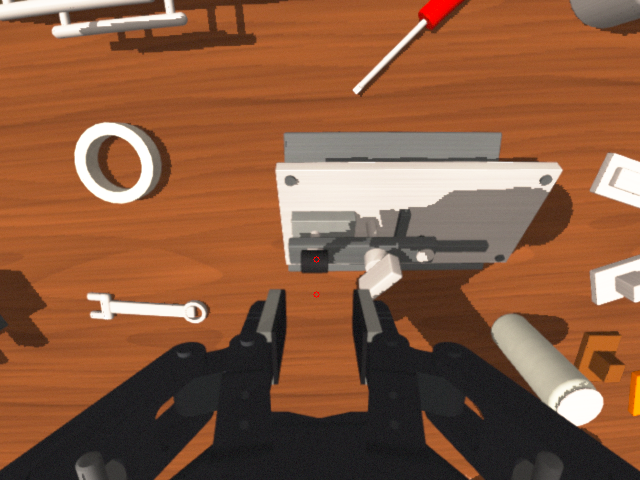

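View pics/s6z.png

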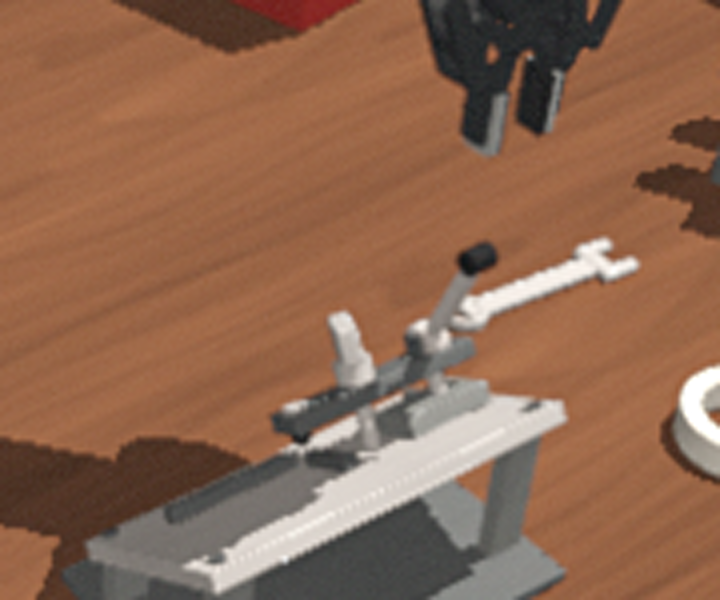

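Lever is fully open: scene knob at (477,258) in the zoom, against (477,260) predicted for 2.3 rad. On to the bracket.

```bash
python3 - <<'E'
from h import *
a=.23; Rg=rot([-np.cos(a),-np.sin(a),0],[0,0,-1])
plan([442,-249,150],Rg,.6,vmax=42)
E
```

```text
n 11 |D| 440.6398053521911 w [0.01122753 0.0042751  1.27809277]
[[[0.6,-0.0104,0.0374,0.0098,0.001,0.0,0.116],[0.6,-0.006,0.0384,0.0098,0.001,0.0,0.116],[0.6,-0.0015,0.0388,0.0098,0.001,0.0,0.116],[0.6,0.003,0.0387,0.0097,0.001,0.0,0.116],[0.6,0.0075,0.0381,0.0097,0.001,0.0,0.116],[0.6,0.0119,0.037,0.0096,0.001,0.0,0.116],[0.6,0.0161,0.0354,0.0096,0.001,0.0,0.116],[0.6,0.0201,0.0333,0.0096,0.001,0.0,0.116],[0.6,0.0238,0.0308,0.0096,0.001,0.0,0.116],[0.6,0.0272,0.0278,0.0095,0.001,0.0,0.116],[0.6,0.0302,0.0245,0.0095,0.001,0.0,0.116]]]
```

{"name": "drive_tool", "arguments": {"moves": [[[0.6,-0.01,0.037,0.002,0.001,0,0.116],[0.6,-0.006,0.0384,0.009,0.001,0,0.116],[0.6,-0.0015,0.0388,0.0098,0.001,0,0.116],[0.6,0.003,0.0387,0.0097,0.001,0,0.116],[0.6,0.0075,0.038,0.0097,0.001,0,0.116],[0.6,0.012,0.037,0.0096,0.001,0,0.116],[0.6,0.016,0.0354,0.0096,0.001,0,0.116],[0.6,0.02,0.0333,0.0096,0.001,0,0.116],[0.6,0.0238,0.03,0.0096,0.001,0,0.116],[0.6,0.024,0.024,0.0095,0.001,0,0.1],[0.6,0.014,0.012,0.005,0.001,0,0.06],[0.6,0,0,0,0,0,0]]]}}

```text
clock: 14.2
position: [435.9, -236.1, 153.6]
ee_rot: [0.792, -0.611, -0.002, 0.0]
contact_force: [-0.0, 0.6, 0.4]
gripper_width: 51.3
```

```bash
python3 - <<'E'
from h import *
s=arm.read_state();print(s['clock'],s['position'],s['ee_rot'],s['contact_force'],s['joints'].round(2))
im,d,T=grab('wrist','w17')
a=.23; Rg=rot([-np.cos(a),-np.sin(a),0],[0,0,-1]); plan([442,-249,150],Rg,.6,vmax=42)
print(proj('wrist',T,[442,-249,45]))
E
```

```text
14.2 [ 435.89538828 -236.12025737  153.61904657] [ 7.91638923e-01 -6.10986220e-01 -1.88723171e-03  3.05503217e-04] [-0.00261738  0.59359173  0.44442637] [-0.17  0.21 -0.38 -0.   -0.98  0.43]
n 1 |D| 15.191567821410384 w [0.00235514 0.00245534 0.02812481]
[[[0.6,0.0146,-0.0019,0.0039,0.002,0.002,0.028]]]
[[315.64071792 210.45032694]]
```

View pics/w17.png

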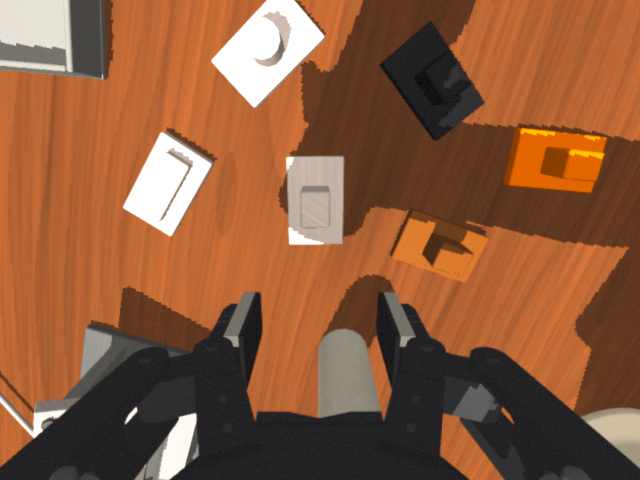

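```bash
python3 - <<'E'
from h import *
P=cloud('wrist','w17')[150:250,280:350].reshape(-1,3)
for lo,hi in ((9,15),(40,50)):
    q=P[(P[:,2]>lo)&(P[:,2]<hi)]; print(len(q),q.mean(0),cv2.minAreaRect(q[:,:2].astype(np.float32)))
E
```

```text
3617 [ 443.88020283 -252.62578723   11.92420642] ((443.03619384765625, -248.79611206054688), (50.14737319946289, 80.59220123291016), 14.85533332824707)
1092 [ 443.13267319 -249.71844402   44.71582771] ((443.17144775390625, -249.17308044433594), (23.93028450012207, 29.57515525817871), 14.96815013885498)
```

```bash
python3 - <<'E'
from h import *
a=.26; Rg=rot([-np.cos(a),-np.sin(a),0],[0,0,-1]); b=plan([443.1,-249,80],Rg,.5,vmax=30); plan([443.1,-249,22],Rg,.5,s=b,vmax=30)
E
```

```text
n 3 |D| 75.45340064425301 w [ 0.00231797  0.00249031 -0.00187516]
[[[0.5,0.005,-0.0011,0.0246,0.001,0.001,-0.001],[0.5,0.005,-0.001,0.0246,0.001,0.001,-0.001],[0.5,0.005,-0.001,0.0246,0.001,0.001,-0.001]]]
n 2 |D| 58.0 w [0. 0. 0.]
[[[0.5,0.0,0.0,0.029,0.0,0.0,0.0],[0.5,0.0,0.0,0.029,0.0,0.0,0.0]]]
```

{"name": "drive_tool", "arguments": {"moves": [[[0.55,0.005,-0.001,0.025,0.001,0.001,0],[0.55,0.005,-0.001,0.025,0.001,0.001,0],[0.55,0.003,-0.001,0.025,0,0,0],[0.55,0,0,0.025,0,0,0],[0.55,0,0,0.015,0,0,0],[0.55,0,0,0,0,0,0]]]}}

```text
clock: 14.85
position: [448.3, -245.0, 37.4]
ee_rot: [0.796, -0.605, 0.004, -0.001]
contact_force: [-1.0, 0.5, 0.3]
gripper_width: 47.2
```

```bash
python3 - <<'E'
from h import *
np.set_printoptions(precision=2,suppress=True)
s=arm.read_state();print(s['clock'],s['position'],s['contact_force'])
a=.26; Rg=rot([-np.cos(a),-np.sin(a),0],[0,0,-1]); b=plan([443.1,-249,-12],Rg,.55,vmax=30)
im,d,T=grab('wrist','w18')
im,d,T=grab('scene','s7'); cv2.imwrite('pics/s7z.png',cv2.resize(im[220:340,160:310,::-1],None,fx=5,fy=5,interpolation=cv2.INTER_CUBIC))
print((proj('scene',T,[s['position'],s['position']+[0,0,29]])-[160,220])*5)
E
```

```text
14.85 [ 448.27 -245.01   37.42] [-1.04  0.53  0.29]
n 2 |D| 49.850937598846826 w [-0.01 -0.01  0.01]
[[[0.55,0.0011,0.0032,0.0247,-0.004,-0.003,0.005],[0.55,0.0012,0.0031,0.0247,-0.004,-0.003,0.005]]]
[[390.68 271.56]
 [383.8  224.91]]
```

View pics/w18.png

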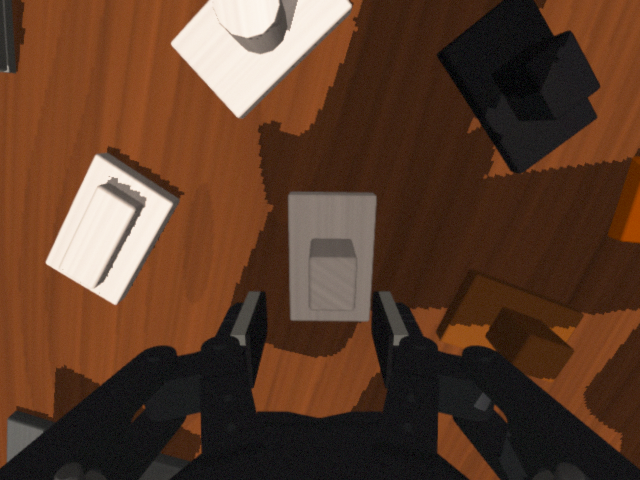

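View pics/s7z.png

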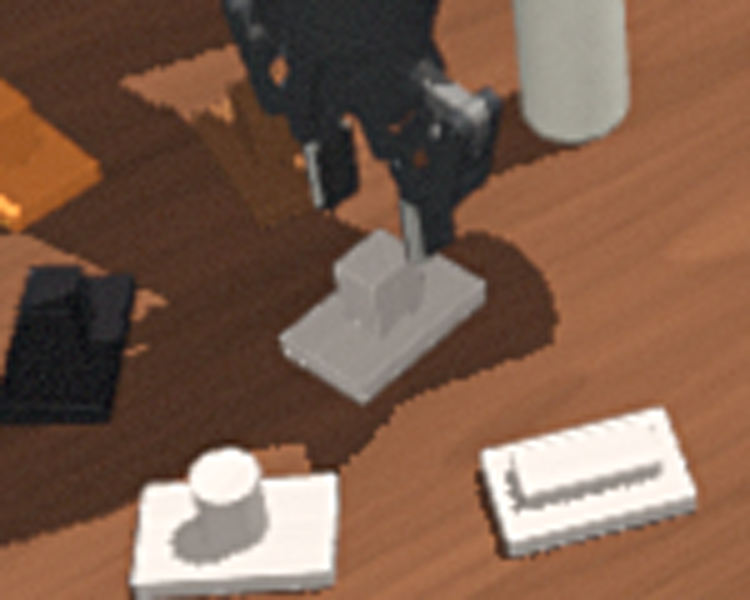

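Scene view confirms it: the tips' midpoint at zoom (375,230) is about 29 mm above the reported TCP. I'll align and descend.

{"name": "drive_tool", "arguments": {"moves": [[[0.55,0.002,0.006,0,-0.008,-0.006,0.01],[0.55,0,0,0.012,0,0,0],[0.55,0,0,0.012,0,0,0]]]}}

```text
clock: 15.25
position: [448.4, -249.8, 18.9]
ee_rot: [0.794, -0.609, 0.006, -0.003]
contact_force: [-1.2, 0.2, -0.6]
gripper_width: 47.1
```

```bash
python3 - <<'E'
from h import *
s=arm.read_state();print(s['clock'],s['position'],s['contact_force'])
a=.26; Rg=rot([-np.cos(a),-np.sin(a),0],[0,0,-1]); b=plan([443.1,-249,-12],Rg,.55,vmax=15)
E
```

```text
15.25 [ 448.43899131 -249.75888033   18.87217488] [-1.23079943  0.21362849 -0.59985006]
n 3 |D| 31.33962203930336 w [-0.01187823 -0.00609277  0.00241814]
[[[0.55,-0.0008,0.0018,0.0103,-0.004,-0.002,0.001],[0.55,-0.0007,0.0017,0.0103,-0.004,-0.002,0.001],[0.55,-0.0007,0.0017,0.0103,-0.004,-0.002,0.001]]]
```

{"name": "drive_tool", "arguments": {"moves": [[[0.55,-0.0008,0.005,0.004,-0.01,-0.005,0.002],[0.55,-0.0007,0.001,0.01,-0.004,-0.002,0.001],[0.55,0,0,0.008,0,0,0],[0.55,0,0,0.002,0,0,0]]]}}

```text
clock: 15.65
position: [441.4, -250.1, -7.2]
ee_rot: [0.792, -0.61, -0.002, 0.001]
contact_force: [0.0, 0.2, -0.5]
gripper_width: 47.2
```

```bash
python3 - <<'E'
from h import *
s=arm.read_state();print(s['clock'],s['position'],s['contact_force'])
a=.26; Rg=rot([-np.cos(a),-np.sin(a),0],[0,0,-1]); b=plan([443.1,-249,-12],Rg,.55,vmax=15)
im,d,T=grab('wrist','w19')
im,d,T=grab('scene','s8'); cv2.imwrite('pics/s8z.png',cv2.resize(im[220:340,160:310,::-1],None,fx=5,fy=5,interpolation=cv2.INTER_CUBIC))
E
```

```text
15.65 [ 441.4389139  -250.06596754   -7.23197038] [ 0.01840867  0.19697841 -0.52747165]
n 1 |D| 5.160387606637233 w [ 0.003075    0.00158955 -0.00159857]
[[[0.55,-0.0006,-0.0019,0.0048,0.003,0.002,-0.002]]]
```

View pics/s8z.png

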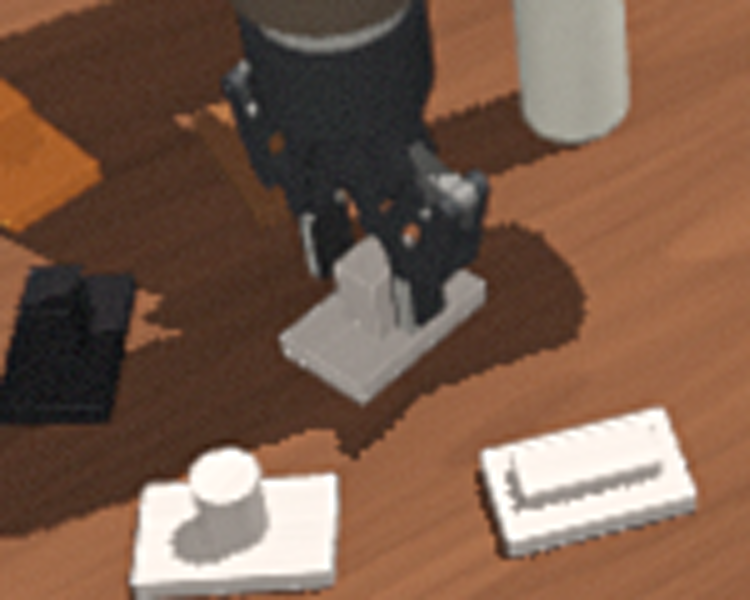

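View pics/w19.png

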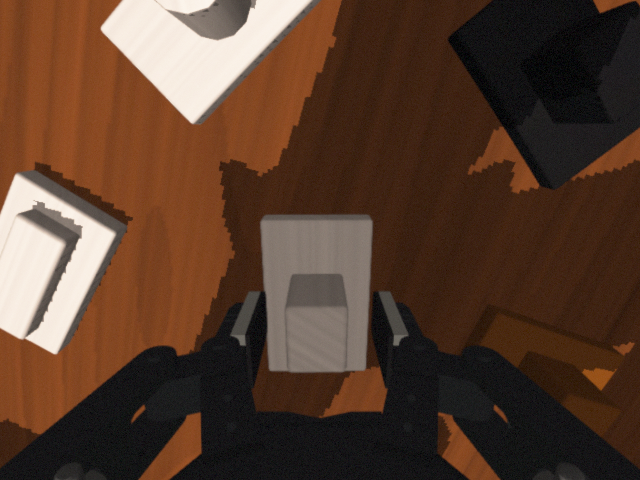

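{"name": "drive_tool", "arguments": {"moves": [[[0.55,-0.0005,-0.0015,0.004,0.003,0.002,-0.002],[0.4,0,0,0,0,0,0],[0,0,0,0,0,0,0],[0,0,0,0,0,0,0],[0,0,0,0,0,0,0],[0,0,0,0,0,0,0]]]}}

```text
clock: 16.35
position: [443.8, -249.2, -10.3]
ee_rot: [0.793, -0.609, 0.001, -0.0]
contact_force: [0.0, -0.3, -0.8]
gripper_width: 22.9
```

```bash
python3 - <<'E'
from h import *
s=arm.read_state();print(s['clock'],s['position'],s['gripper_width'],s['contact_force'],s['ee_rot'],s['joints'].round(2))
im,d,T=grab('wrist','w20')
E
```

```text
16.35 [ 443.80083835 -249.15951337  -10.28179697] 22.932237506176573 [ 0.03193015 -0.27999831 -0.79332365] [ 7.93156851e-01 -6.09015938e-01  1.29944686e-03 -3.30664554e-04] [-0.19  0.46 -0.53  0.   -0.58  0.45]
```

View pics/w20.png

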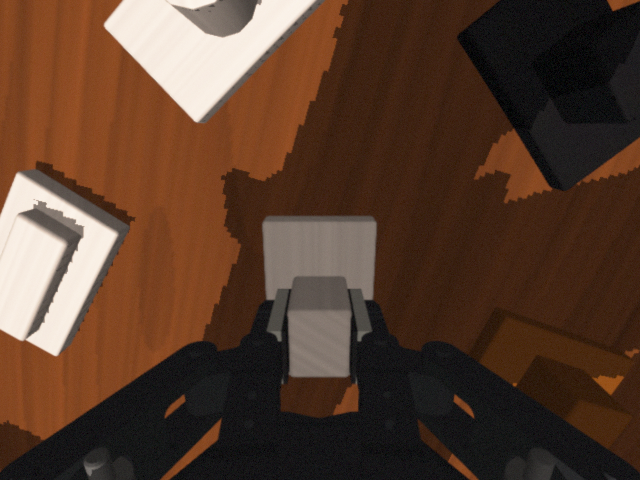

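Gripped: 22.9 mm width, upright between the pads at (319,325). Lift, tilt and carry.

```bash
cat >> h.py <<'E'
RB=rot(-NX,-NZ); UB=10.3
def tb(p): return nest(p)-NZ*UB
def br():
    s=arm.read_state(); r=R.from_quat(s['ee_rot']); u=np.array(s['position'])+r.apply([0,0,-UB]); 
    print('t',s['clock'],'underside nest',tonest(u)[0].round(1),'rot err(tool)',(r.inv()*RB).as_rotvec().round(3),'F nest',(NR.T@s['contact_force']).round(1),'w',round(s['gripper_width'],1)); return s,r
E
python3 - <<'E'
from h import *
s=arm.read_state(); p=s['position'];r=R.from_quat(s['ee_rot'])
a=plan(p+[0,0,160],r,0,vmax=40)
b=plan(nest([3,-70,110])-NZ*UB,RB,0,s=a,vmax=30);print(b[0])
E
```

```text
n 4 |D| 160.0 w [0. 0. 0.]
[[[0,0.0001,-0.0001,-0.04,0.0,0.0,0.0],[0,0.0001,-0.0001,-0.04,0.0,0.0,0.0],[0,0.0001,-0.0001,-0.04,0.0,0.0,0.0],[0,0.0001,-0.0001,-0.04,0.0,0.0,0.0]]]
n 8 |D| 220.76478338701682 w [0.51667204 0.0828943  0.31451412]
[[[0,-0.0231,-0.0147,-0.0033,0.065,0.01,0.039],[0,-0.0236,-0.014,-0.0027,0.065,0.01,0.039],[0,-0.0241,-0.0132,-0.002,0.065,0.01,0.039],[0,-0.0246,-0.0124,-0.0014,0.065,0.01,0.039],[0,-0.0251,-0.0115,-0.0009,0.065,0.01,0.039],[0,-0.0255,-0.0105,-0.0005,0.065,0.01,0.039],[0,-0.0259,-0.0095,-0.0001,0.065,0.01,0.039],[0,-0.0262,-0.0085,0.0002,0.065,0.01,0.039]]]
[509.9934086  -40.26474154 176.43651497]
```

{"name": "drive_tool", "arguments": {"moves": [[[0,0,0,-0.02,0,0,0],[0,0,0,-0.035,0,0,0],[0,0,0,-0.035,0,0,0],[0,0,0,-0.035,0,0,0],[0,-0.02,-0.012,-0.02,0.065,0.01,0.039],[0,-0.0236,-0.014,-0.0027,0.065,0.01,0.039],[0,-0.024,-0.013,-0.002,0.065,0.01,0.039],[0,-0.0246,-0.0124,-0.0014,0.065,0.01,0.039],[0,-0.025,-0.0115,-0.001,0.065,0.01,0.039],[0,-0.0255,-0.0105,-0.0005,0.065,0.01,0.039],[0,-0.02,-0.008,0,0.06,0.01,0.035],[0,-0.008,-0.003,0,0.03,0.005,0.02]]]}}

```text
clock: 17.6
position: [499.9, -71.7, 161.2]
ee_rot: [-0.672, 0.701, -0.172, 0.164]
contact_force: [0.8, -1.7, -0.9]
gripper_width: 22.8
```

```bash
python3 - <<'E'
from h import *
s,r=br(); print(s['joints'].round(2))
a=plan(nest([2,-58,45])-NZ*UB,RB,0,vmax=25)
E
```

```text
t 17.6 underside nest [ -11.3 -102.1  100.9] rot err(tool) [0.043 0.007 0.016] F nest [ 0.3 -1.7 -1.2] w 22.8
[ 0.22  0.   -0.88  0.51 -0.25 -0.73]
n 3 |D| 72.44164512359002 w [0.04337352 0.00698399 0.01585166]
[[[0,-0.0145,-0.0056,0.0185,0.014,0.002,0.005],[0,-0.0145,-0.0053,0.0186,0.014,0.002,0.005],[0,-0.0146,-0.0049,0.0186,0.014,0.002,0.005]]]
```

J5 is at −0.25, close to its −0.16 limit. Before going lower I'll check reachability by fitting the kinematics to the logged joint/pose samples.

```bash
cat > kin.py <<'E'
from h import *
from scipy.optimize import least_squares
def fk(p,q):
    L1,L2,a,h,r0,d,Lt=p
    e=q[1]-q[2]  # forearm down pitch
    base=R.from_euler('z',q[0])
    el=np.array([r0+L1*np.sin(q[1]),0,h+L1*np.cos(q[1])])
    F=R.from_euler('y',e)      # x axis forward -> pitched down by e
    wc=el+F.apply([L2,0,a])+np.array([0,-d,0])
    Rw=base*F*R.from_euler('x',q[3]*S4)*R.from_euler('y',-q[4])  # x axis = tool dir
    t=base.apply(wc)+Rw.apply([Lt,0,0])
    tool=Rw*R.from_matrix(np.array([[0,0,1],[0,1,0],[-1,0,0]]))  # tool z = x axis
    return t,tool*R.from_euler('z',S6*q[5]+C6)
S4,S6,C6=1,1,0
D=[([-1.017,.385,.0075,0,-1.194,-.259],(181.45,-597.6,203.95)),([-.46,0,-.22,-.01,-1.37,.32],(296.9,-320.3,309.8)),([.67,.09,-.14,0,-1.33,.9],(461.9,164.5,303.2)),([.53,.33,.04,0,-1.3,.98],(583.1,154.8,253.5)),([-.17,.21,-.38,0,-.98,.43],(435.9,-236.1,153.6)),([-.19,.46,-.53,0,-.58,.45],(443.8,-249.2,-10.3))]
E
python3 - <<'E'
import kin
from kin import *
s=arm.read_state();D.append((s['joints'],s['position']))
for s4 in (1,-1):
    kin.S4=s4
    f=lambda p: np.concatenate([fk(p,q)[0]-x for q,x in D])
    o=least_squares(f,[400,400,0,400,0,160,200]); print(s4,o.x.round(1),o.fun.reshape(-1,3).round(1).tolist())
    for q,x in (D[0],D[5],D[-1]): print(fk(o.x,q)[1].as_matrix().round(2).tolist())
print(R.from_quat(s['ee_rot']).as_matrix().round(2).tolist(),s['joints'])
E
```

```text
1 [540.3 392.9   2.7 251.   32.5 168.2 400.5] [[-8.3, -2.4, 5.0], [-7.0, -15.5, -2.0], [9.8, -5.4, -1.5], [-0.1, -8.2, -1.5], [2.2, -9.8, 9.0], [6.1, -8.7, 18.0], [-22.6, 55.7, -27.1]]
[[-0.73, 0.69, -0.0], [0.69, 0.73, 0.0], [0.0, 0.0, -1.0]]
[[-0.8, 0.6, 0.0], [0.6, 0.8, -0.0], [-0.0, 0.0, -1.0]]
[[-0.79, -0.46, 0.41], [-0.41, 0.89, 0.22], [-0.46, 0.0, -0.89]]
-1 [567.8 404.7 -11.3 290.7  20.5 154.7 450.2] [[5.4, 1.3, 3.1], [-1.3, 6.1, -0.8], [0.9, 4.8, -0.5], [-4.1, 5.2, -2.4], [0.4, 4.3, 7.6], [3.8, 5.6, 15.0], [3.6, -30.3, -22.1]]
[[-0.73, 0.69, -0.0], [0.69, 0.73, 0.0], [0.0, 0.0, -1.0]]
[[-0.8, 0.6, 0.0], [0.6, 0.8, -0.0], [-0.0, 0.0, -1.0]]
[[-0.14, -0.88, 0.46], [-0.99, 0.15, -0.02], [-0.05, -0.46, -0.89]]
[[-0.04, -0.89, 0.46], [-1.0, 0.04, -0.02], [0.0, -0.46, -0.89]] [ 2.19766938e-01  8.69436239e-05 -8.83767895e-01  5.08457835e-01
 -2.52015159e-01 -7.28674144e-01]
```

```bash
cat >> kin.py <<'E'
def fk2(p,q):
    L1,L2,a,h,r0,d,Lt,d2,c=p
    e=q[1]-q[2]; base=R.from_euler('z',q[0])
    el=np.array([r0+L1*np.sin(q[1]),-d,h+L1*np.cos(q[1])])
    F=R.from_euler('y',e); W4=base*F*R.from_euler('x',-q[3])
    W5=W4*R.from_euler('y',-q[4])
    t=base.apply(el+F.apply([L2,0,a]))+W4.apply([0,-d2,0])+W5.apply([Lt,0,c])
    return t, W5*R.from_matrix(np.array([[0,0,1],[0,1,0],[-1,0,0]]))*R.from_euler('z',-q[5])
E
python3 - <<'E'
import kin
from kin import *
s=arm.read_state();D.append((s['joints'],s['position']))
f=lambda p: np.concatenate([np.concatenate([fk2(p,q)[0]-x for q,x in D]),(np.array(p)-[500,400,0,300,0,100,300,60,0])*.003])
o=least_squares(f,[500,400,0,300,0,100,300,60,0]); print(o.x.round(1)); print(o.fun[:21].reshape(-1,3).round(1).tolist())
np.save('kp.npy',o.x)
for q,x in (D[0],D[5],D[-1]): print(fk2(o.x,q)[1].as_quat().round(2).tolist())
print(s['ee_rot'])
lo=np.array([-3.14,-1.21,-1.07,-3.16,-2.99,-3.1]);hi=np.array([3.14,2.06,1.41,2.05,-.16,3.1])
q=np.array(s['joints'])
for p in ([-11.3,-102.1,100.9],[2,-80,60],[2,-60,30],[2,-60,5],[0,-30,2],[0,0,0]):
    g=tb(p); 
    def cost(q):
        t,r=fk2(o.x,q); return np.r_[(t-g)/100,(r.inv()*RB).as_rotvec()]
    k=least_squares(cost,np.clip(q,lo+.01,hi-.01),bounds=(lo,hi)); q=k.x; print(p,q.round(2),np.abs(k.fun).max().round(4))
E
```

```text
[560.7 422.9   2.5  88.9  35.6 -66.8 249.4 226.3 -36.3]
[[0.4, 0.2, 1.7], [-1.7, -1.2, -0.9], [1.4, -1.0, 0.4], [-0.2, 1.8, -1.4], [-0.5, -0.5, 1.0], [-0.1, 1.4, -0.0], [0.3, 0.7, -0.8]]
[0.6, 0.8, 0.0, -0.0]
[-0.13, 0.99, -0.0, 0.0]
[0.02, 0.97, -0.01, 0.24]
[-0.67194073  0.70138709 -0.17225493  0.16395137]
[-11.3, -102.1, 100.9] [ 0.17 -0.02 -0.97  0.69 -0.16  0.68] 0.0163
[2, -80, 60] [ 0.22  0.09 -0.88  0.56 -0.16  0.77] 0.0525
[2, -60, 30] [ 0.25  0.17 -0.81  0.43 -0.16  0.86] 0.0761
[2, -60, 5] [ 0.25  0.23 -0.73  0.28 -0.16  1.01] 0.0906
[0, -30, 2] [ 0.3   0.24 -0.75  0.34 -0.16  0.92] 0.1001
[0, 0, 0] [ 0.35  0.25 -0.77  0.42 -0.16  0.79] 0.1238
```

```bash
sed -i "s/R.from_euler('z',-q\[5\])/R.from_euler('z',-q[5]+np.pi*FL)/; s/^S4,S6.*/S4,S6,C6=1,1,0\nFL=0/" kin.py; python3 - <<'E'
import kin
from kin import *
p=np.load('kp.npy'); s=arm.read_state()
for q,e in ((s['joints'],s['ee_rot']),(D[0][0],[-.147,.989,.001,0]),(D[5][0],[.793,-.609,.001,0])):
    m=fk2(p,q)[1]; print((R.from_quat(e).inv()*m).as_rotvec().round(3), q[5] )
E
```

```text
[-0.     0.     1.571] -0.7286741443191312
[ 1.000e-03 -1.000e-03  1.571e+00] -0.259
[-1.000e-03 -1.000e-03  1.572e+00] 0.45
```

```bash
sed -i "s/-q\[5\]+np.pi\*FL/-q[5]-np.pi\/2/" kin.py; cat >> kin.py <<'E'
lo=np.array([-3.14,-1.21,-1.07,-3.16,-2.99,-3.1]);hi=np.array([3.14,2.06,1.41,2.05,-.16,3.1])
KP=np.load('kp.npy')
def ik(g,Rg,q0):
    def cost(q):
        t,r=fk2(KP,q); return np.r_[(t-g)/100,(r.inv()*Rg).as_rotvec()]
    k=least_squares(cost,np.clip(q0,lo+.01,hi-.01),bounds=(lo,hi)); return k.x,np.abs(k.fun).max()
E
python3 - <<'E'
from kin import *
q=arm.read_state()['joints']
for phi in (-40,-30,-20,-10,0,10,20,30,40):
    f=np.radians(phi); z=-NZ*np.cos(f)+NY*np.sin(f); Rg=rot(-NX,z)
    for P in ([2,-60,20],[0,0,0]):
        g=nest(P)+NZ*37.5+z*(UB+37.5)*1.0   # keep grasp near upright
        best=None
        for q0 in (q,q+[0,0,0,-1.5,-.3,0],q+[0,0,0,1,-.3,0],[.3,.3,-.8,-2.5,-.5,2]):
            k=ik(g,Rg,np.array(q0,float)); 
            if best is None or k[1]<best[1]: best=k
        print(phi,P,best[0].round(2),best[1].round(4))
E
```

```text
-40 [2, -60, 20] [ 0.14  0.29 -1.07  1.55 -0.78 -1.91] 0.1162
-40 [0, 0, 0] [ 0.23  0.35 -1.07  1.6  -0.81 -2.04] 0.0544
-30 [2, -60, 20] [ 0.09  0.23 -1.07  1.57 -0.59 -1.82] 0.146
-30 [0, 0, 0] [ 0.18  0.29 -1.07  1.63 -0.63 -1.98] 0.0984
-20 [2, -60, 20] [ 0.03  0.18 -1.07  1.56 -0.39 -1.71] 0.1661
-20 [0, 0, 0] [ 0.11  0.24 -1.07  1.67 -0.44 -1.9 ] 0.1373
-10 [2, -60, 20] [-0.02  0.14 -1.07  1.5  -0.18 -1.56] 0.1695
-10 [0, 0, 0] [-0.53  0.17 -0.83 -2.75 -0.16  3.1 ] 0.1592
0 [2, -60, 20] [ 0.25  0.19 -0.78  0.37 -0.16 -0.65] 0.079
0 [0, 0, 0] [ 0.35  0.25 -0.77  0.42 -0.16 -0.78] 0.1238
10 [2, -60, 20] [ 0.22  0.2  -0.56 -0.11 -0.26 -0.14] 0.0
10 [0, 0, 0] [ 0.35  0.24 -0.63  0.01 -0.16 -0.36] 0.029
20 [2, -60, 20] [ 0.02  0.22 -0.31 -0.59 -0.57  0.44] 0.0
20 [0, 0, 0] [ 0.17  0.25 -0.35 -0.54 -0.45  0.29] 0.0
30 [2, -60, 20] [-0.13  0.26 -0.21 -0.82 -0.81  0.72] 0.0
30 [0, 0, 0] [-0.01  0.28 -0.23 -0.84 -0.7   0.65] 0.0
40 [2, -60, 20] [-0.24  0.31 -0.15 -0.97 -1.01  0.88] 0.0
40 [0, 0, 0] [-0.13  0.33 -0.17 -1.01 -0.91  0.85] 0.0
```

The fitted arm model (about 1–2 mm on 7 samples) shows the tool square to the deck would hit J5's limit. Leaning the tool about 22° about the jaw axis, body to the right, is reachable. So I'll set the bracket down on clear bench and regrasp it with that lean.

```bash
python3 - <<'E'
from kin import *
s=arm.read_state()
Rv=rot([-np.cos(psi),-np.sin(psi),0],[0,0,-1])
a=plan([470,-168,90],Rv,0,vmax=30)
b=plan([470,-168,-9],Rv,0,s=a,vmax=30)
print(ik(np.array([470,-168,-9]),Rv,s['joints']))
for f in (15,20,25):
    f=np.radians(f);yb=np.array([-np.sin(psi),np.cos(psi),0]); z=np.array([0,0,-np.cos(f)])+yb*np.sin(f); Rg=rot([-np.cos(psi),-np.sin(psi),0],z)
    print(ik(np.array([470,-168,37.5])+z*48,Rg,s['joints']))
for n in ('top0',):
    P=cloud('top',n)[160:300,330:480].reshape(-1,3); m=(P[:,2]>8)&(abs(P[:,0]-470)<70)&(abs(P[:,1]+168)<90); print(P[m].min(0),P[m].max(0),m.sum(), P[m][::40].round(0))
E
```

```text
n 5 |D| 123.41530817811189 w [-0.48021207  0.00266866  0.01728337]
[[[0,0.0195,0.0111,0.0103,-0.096,0.001,0.003],[0,0.0195,0.01,0.0113,-0.096,0.001,0.003],[0,0.0195,0.0088,0.0122,-0.096,0.001,0.003],[0,0.0196,0.0076,0.013,-0.096,0.001,0.003],[0,0.0196,0.0062,0.0137,-0.096,0.001,0.003]]]
n 4 |D| 99.0 w [0. 0. 0.]
[[[0,0.0,0.0,0.0247,0.0,0.0,0.0],[0,0.0,0.0,0.0248,0.0,0.0,0.0],[0,0.0,0.0,0.0248,0.0,0.0,0.0],[0,0.0,0.0,0.0248,0.0,0.0,0.0]]]
(array([-1.79310592e-02,  4.47072305e-01, -5.51032042e-01, -6.46266035e-16,
       -5.72691979e-01, -4.25689408e-02]), np.float64(3.4106051316484808e-15))
(array([-0.17221601,  0.47976127, -0.32417487, -0.35632754, -0.82910619,
        0.36196055]), np.float64(5.684341886080802e-16))
(array([-0.2219468 ,  0.49456834, -0.27174797, -0.44102396, -0.91214193,
        0.45286232]), np.float64(1.3429257705865893e-14))
(array([-0.2689993 ,  0.51192319, -0.22667492, -0.51591017, -0.99382181,
        0.52937131]), np.float64(4.745892567825649e-11))
[ 408.42434102 -257.18656005    8.03448712] [539.3366112  -81.42881156  51.62909257] 393 [[ 539. -254.   15.]
 [ 461. -248.   17.]
 [ 455. -255.   43.]
 [ 450. -244.   46.]
 [ 445. -237.   46.]
 [ 440. -234.   25.]
 [ 435. -236.   11.]
 [ 429. -236.   28.]
 [ 424. -246.    9.]
 [ 416. -215.   13.]]
```

{"name": "drive_tool", "arguments": {"moves": [[[0,0.018,0.011,0.008,-0.096,0.001,0.003],[0,0.0195,0.01,0.011,-0.096,0.001,0.003],[0,0.0195,0.009,0.012,-0.096,0.001,0.003],[0,0.0196,0.0076,0.013,-0.096,0.001,0.003],[0,0.012,0.004,0.012,-0.07,0.001,0.003],[0,0,0,0.01,0,0,0],[0,0,0,0,0,0,0]]]}}

```text
clock: 18.3
position: [458.4, -163.3, 78.1]
ee_rot: [-0.687, 0.726, -0.01, -0.002]
contact_force: [0.4, 0.8, -1.7]
gripper_width: 22.9
```

```bash
python3 - <<'E'
from kin import *
s=arm.read_state();print(s['clock'],s['position'],s['contact_force'],s['joints'].round(2))
Rv=rot([-np.cos(psi),-np.sin(psi),0],[0,0,-1])
b=plan([470,-168,-8],Rv,0,vmax=25)
E
```

```text
18.3 [ 458.4088312  -163.28837571   78.09615578] [ 0.374194    0.82917887 -1.7076716 ] [ 0.    0.28 -0.52  0.03 -0.76 -0.08]
n 4 |D| 87.00058986867535 w [-0.01169323 -0.01656126  0.00544201]
[[[0,0.0007,-0.0027,0.0216,-0.003,-0.004,0.001],[0,0.0007,-0.0028,0.0216,-0.003,-0.004,0.001],[0,0.0008,-0.0028,0.0215,-0.003,-0.004,0.001],[0,0.0009,-0.0029,0.0215,-0.003,-0.004,0.001]]]
```

{"name": "drive_tool", "arguments": {"moves": [[[0,0.001,-0.004,0.018,-0.006,-0.008,0.003],[0,0.001,-0.004,0.02,-0.004,-0.004,0.002],[0,0.001,-0.003,0.02,-0.003,-0.004,0.001],[0,0,0,0.01,0,0,0],[0,0,0,0.004,0,0,0]]]}}

```text
clock: 18.8
position: [468.9, -165.3, 7.1]
ee_rot: [-0.687, 0.727, -0.003, 0.002]
contact_force: [-0.4, 0.6, -1.7]
gripper_width: 23.4
```

```bash
python3 - <<'E'
from kin import *
s=arm.read_state();print(s['clock'],s['position'],s['contact_force'],s['joints'].round(2))
Rv=rot([-np.cos(psi),-np.sin(psi),0],[0,0,-1])
b=plan([470,-168,-10],Rv,0,vmax=25)
E
```

```text
18.8 [ 468.94317217 -165.25885165    7.14712908] [-0.43499846  0.56674358 -1.73526246] [-0.01  0.41 -0.55  0.   -0.6  -0.05]
n 1 |D| 17.396977179103754 w [-0.00651724 -0.00039431  0.0031307 ]
[[[0,0.0027,-0.0011,0.0172,-0.007,0,0.003]]]
```

{"name": "drive_tool", "arguments": {"moves": [[[0,0,-0.001,0.008,-0.006,0,0.002],[0,0,0,0.006,0,0,0],[0,0,0,0.002,0,0,0],[0,0,0,0.001,0,0,0]]]}}

```text
clock: 19.2
position: [470.7, -164.6, -9.1]
ee_rot: [-0.686, 0.727, -0.002, 0.001]
contact_force: [-0.0, -0.1, -2.1]
gripper_width: 23.1
```

{"name": "drive_tool", "arguments": {"moves": [[[0,0,0,0.0015,0,0,0],[0.25,0,0,0,0,0,0],[0.5,0,0,0,0,0,0],[0.5,0,0,0,0,0,0],[0.5,0,0,-0.02,0,0,0],[0.5,0,0,-0.03,0,0,0],[0.5,0,0,-0.02,0,0,0],[0.5,0,0,0,0,0,0]]]}}

```text
clock: 20.0
position: [472.2, -165.0, 63.4]
ee_rot: [-0.687, 0.727, -0.003, 0.002]
contact_force: [0.2, -0.2, -0.1]
gripper_width: 42.6
```

```bash
python3 - <<'E'
from kin import *
s=arm.read_state();print(s['clock'],s['position'],s['contact_force'],s['gripper_width'])
im,d,T=grab('wrist','w21')
P=cloud('wrist','w21').reshape(-1,3);near=(abs(P[:,0]-471)<60)&(abs(P[:,1]+165)<60)
for lo,hi in ((8,16),(40,50)):
    q=P[near&(P[:,2]>lo)&(P[:,2]<hi)]; print(len(q),q.mean(0),cv2.minAreaRect(q[:,:2].astype(np.float32)))
E
```

```text
20.0 [ 472.18016128 -165.00492702   63.36737689] [ 0.24274377 -0.22412344 -0.0807706 ] 42.63361100639831
6012 [ 471.56389651 -171.03494387   11.96906247] ((471.9692077636719, -164.07492065429688), (79.93873596191406, 50.24984359741211), 86.64849090576172)
2049 [ 471.87883153 -165.29045229   44.72965844] ((472.0522766113281, -164.14007568359375), (30.663156509399414, 23.984573364257812), 87.64271545410156)
```

View pics/w21.png

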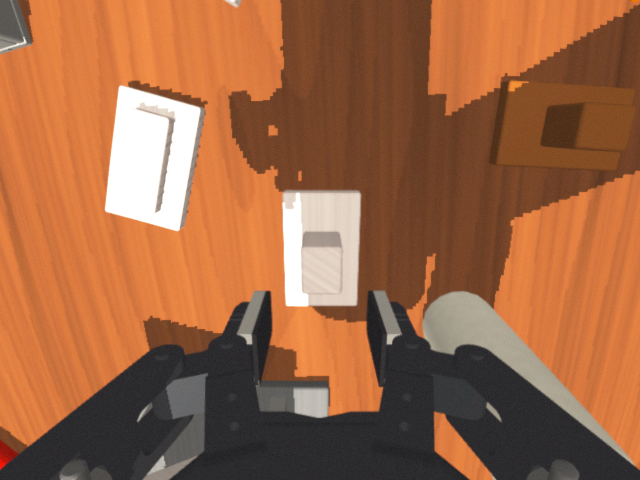

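```bash
cat >> kin.py <<'E'
PHI=np.radians(22)
yb=np.array([-np.sin(psi),np.cos(psi),0]); xb=np.array([np.cos(psi),np.sin(psi),0])
ZT=np.array([0,0,-np.cos(PHI)])+yb*np.sin(PHI); RT=rot(-xb,ZT)
ZN=-NZ*np.cos(PHI)+NY*np.sin(PHI); RN=rot(-NX,ZN)
E
python3 - <<'E'
from kin import *
C=np.array([472,-164.1,32]); a=plan(C+ZT*(41-45),RT,.5,vmax=20); b=plan(C+ZT*41,RT,.5,s=a,vmax=15); print(a[0],b[0])
E
```

```text
n 3 |D| 26.426431256259022 w [-0.00490056 -0.38516622  0.0042185 ]
[[[0.5,0.0002,-0.0002,0.0088,-0.002,-0.128,0.001],[0.5,0.0013,-0.0002,0.0087,-0.002,-0.128,0.001],[0.5,0.0024,-0.0002,0.0085,-0.002,-0.128,0.001]]]
n 4 |D| 45.00000000000001 w [0. 0. 0.]
[[[0.5,0,0,0.0112,0.0,0.0,0.0],[0.5,0,0,0.0113,0.0,0.0,0.0],[0.5,0,0,0.0113,0.0,0.0,0.0],[0.5,0,0,0.0113,0.0,0.0,0.0]]]
[ 471.9094005  -165.5956849    35.70873542] [ 472.9286449  -148.76922975   -6.01453804]
```

{"name": "drive_tool", "arguments": {"moves": [[[0.5,0,0,0.003,-0.002,-0.1,0.001],[0.5,0.001,0,0.007,-0.002,-0.12,0.001],[0.5,0.002,0,0.008,-0.002,-0.11,0.001],[0.5,0,0,0,0,-0.03,0],[0.5,0,0,0,0,0,0]]]}}

```text
clock: 20.55
position: [469.7, -163.1, 39.4]
ee_rot: [-0.675, 0.714, 0.129, 0.134]
contact_force: [0.7, -0.4, -0.6]
gripper_width: 42.9
```

```bash
python3 - <<'E'
from kin import *
s=arm.read_state();print(s['clock'],s['position'],s['contact_force'],s['joints'].round(2))
t,r=fk2(KP,s['joints']);print('model err',t-s['position'])
C=np.array([472,-164.1,32]);plan(C+ZT*41,RT,.5,vmax=15)
E
```

```text
20.55 [ 469.70690217 -163.14176896   39.41021263] [ 0.70208373 -0.37018337 -0.57785764] [-0.28  0.46 -0.26 -0.44 -0.99  0.49]
model err [-13.55001353  -8.3277001  -19.78828891]
n 4 |D| 47.75308871996701 w [ 0.00528512 -0.00909202  0.00217667]
[[[0.5,0.0008,-0.0006,0.0119,0.001,-0.002,0.001],[0.5,0.0008,-0.0006,0.0119,0.001,-0.002,0.001],[0.5,0.0008,-0.0006,0.0119,0.001,-0.002,0.001],[0.5,0.0009,-0.0006,0.0119,0.001,-0.002,0.001]]]
```

```bash
cat >> kin.py <<'E'
D+= [([0.21977,8.7e-5,-.88377,.50846,-.25202,-.72867],(499.9,-71.7,161.2)),([0,.28,-.52,.03,-.76,-.08],(458.4,-163.3,78.1))]
E
python3 - <<'E'
import kin
from kin import *
s=arm.read_state();D.append((s['joints'],s['position']));print(np.array(s['joints']).tolist())
x0=np.array([500,400,0,300,0,100,250,60,0])
f=lambda p: np.concatenate([np.concatenate([fk2(p,q)[0]-x for q,x in D]),(np.array(p)-x0)*.003])
o=least_squares(f,x0); print(o.x.round(1)); print(o.fun[:-9].reshape(-1,3).round(1).tolist())
np.save('kp.npy',o.x);kin.KP=o.x
for phi in (0,10,15,22,30):
    fr=np.radians(phi); z=-NZ*np.cos(fr)+NY*np.sin(fr); Rg=rot(-NX,z)
    for P in ([2,-60,20],[0,0,0]):
        k=ik(nest(P)+NZ*32+z*41,Rg,s['joints']); print(phi,P,k[0].round(2),k[1].round(4))
E
```

```text
[-0.2758493676842173, 0.45516862836010913, -0.2564038097707625, -0.43908699817071434, -0.9949936394057545, 0.48540860609442166]
[ 5.611e+02  4.242e+02  2.200e+00  1.611e+02 -1.100e+00 -1.100e+00
  3.213e+02  1.603e+02 -3.000e-01]
[[0.9, 0.0, 1.5], [-2.0, 0.0, -0.8], [2.2, 0.0, 0.9], [-1.1, 1.7, -2.0], [-0.2, -0.2, 0.8], [-0.1, 1.7, -0.6], [0.5, 1.0, -1.2], [-0.7, -2.5, 1.6], [0.1, -0.4, -0.2]]
0 [2, -60, 20] [ 0.24  0.2  -0.82  0.51 -0.16 -0.78] 0.1023
0 [0, 0, 0] [-0.    0.24 -0.95  2.05 -0.16 -2.11] 0.1163
10 [2, -60, 20] [ 0.22  0.2  -0.66 -0.18 -0.17 -0.07] 0.0
10 [0, 0, 0] [ 0.32  0.25 -0.63 -0.2  -0.16 -0.13] 0.0446
15 [2, -60, 20] [ 0.1   0.21 -0.51 -0.55 -0.35  0.38] 0.0
15 [0, 0, 0] [ 0.27  0.25 -0.56 -0.45 -0.21  0.15] 0.0
22 [2, -60, 20] [-0.05  0.24 -0.41 -0.8  -0.54  0.71] 0.0
22 [0, 0, 0] [ 0.1   0.27 -0.43 -0.81 -0.42  0.62] 0.0
30 [2, -60, 20] [-0.18  0.29 -0.34 -0.96 -0.73  0.93] 0.0
30 [0, 0, 0] [-0.05  0.31 -0.36 -1.01 -0.63  0.9 ] 0.0
```

The refitted model is clean, about 1–2 mm everywhere, and φ=22° is reachable with margin (J5≈−0.42). Descend and grip.

{"name": "drive_tool", "arguments": {"moves": [[[0.5,0.002,-0.002,0.008,0.004,-0.006,0.002],[0.5,0.001,-0.0005,0.011,0.001,-0.002,0],[0.5,0.0005,0,0.011,0,0,0],[0.5,0,0,0.006,0,0,0]]]}}

```text
clock: 20.95
position: [471.3, -151.0, 0.6]
ee_rot: [-0.673, 0.715, 0.131, 0.137]
contact_force: [0.6, 0.7, -0.2]
gripper_width: 42.7
```

```bash
python3 - <<'E'
from kin import *
s=arm.read_state();print(s['clock'],s['position'],s['contact_force'],s['joints'].round(2))
C=np.array([472,-164.1,32]);plan(C+ZT*41,RT,.5,vmax=15)
im,d,T=grab('wrist','w22')
E
```

```text
20.95 [ 471.26473547 -151.00838074    0.64854334] [ 0.63465907  0.65646789 -0.17498769] [-0.26  0.51 -0.28 -0.48 -0.92  0.52]
n 1 |D| 7.223506429000007 w [ 3.37628428e-03 -2.03894077e-03  5.46581815e-05]
[[[0.5,0.0003,-0.0015,0.007,0.003,-0.002,0.0]]]
```

View pics/w22.png

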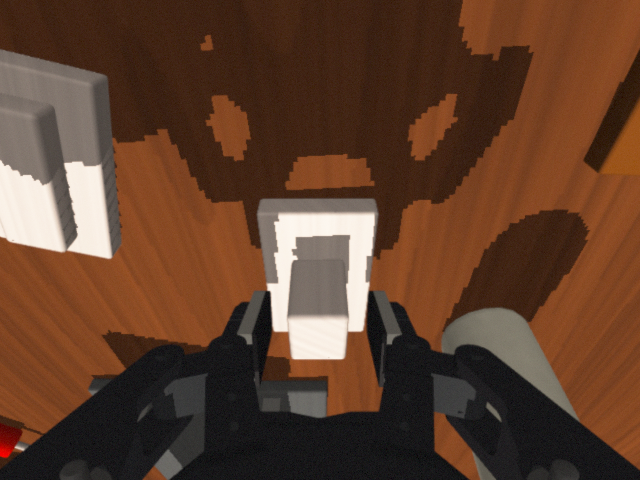

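{"name": "drive_tool", "arguments": {"moves": [[[0.5,0,-0.001,0.004,0.003,-0.002,0],[0.4,0,0,0.001,0,0,0],[0,0,0,0,0,0,0],[0,0,0,0,0,0,0],[0,0,0,0,0,0,0],[0,0,0,0,0,0,0]]]}}

```text
clock: 21.6
position: [472.5, -147.8, -4.6]
ee_rot: [-0.674, 0.714, 0.131, 0.139]
contact_force: [-0.4, -0.2, -2.1]
gripper_width: 23.2
```

```bash
python3 - <<'E'
from kin import *
s=arm.read_state();print(s['clock'],s['position'],s['contact_force'],s['gripper_width'],s['ee_rot'])
r=R.from_quat(s['ee_rot']); c=r.inv().apply(np.array([472,-164.1,0])-s['position']); print('underside centre in tool',c)
Rb=rot(-xb,[0,0,-1]); print('bracket axes rel tool rotvec',(r.inv()*R.from_matrix(np.c_[xb,yb,[0,0,1]])).as_rotvec())
im,d,T=grab('wrist','w23')
E
```

```text
21.6 [ 472.45218918 -147.78659039   -4.6105386 ] [-0.43818697 -0.23435848 -2.14941592] 23.19581621800805 [-0.6737027   0.71398614  0.13094848  0.13856754]
underside centre in tool [ 13.4005216   -0.49269367 -10.38133654]
bracket axes rel tool rotvec [ 2.01410454 -2.00915999 -0.39146567]
```

View pics/w23.png

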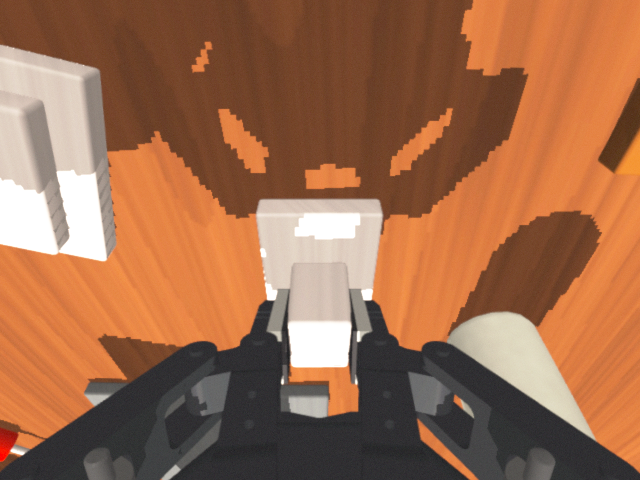

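```bash
cat >> kin.py <<'E'
cT=np.array([13.4,-.2,-10.4]); 
RBT=RT.inv()*R.from_matrix(np.c_[xb,yb,[0,0,1]])
try: 
    z_=np.load('rbt.npz'); RBT=R.from_quat(z_['q'])
except Exception: pass
RTN=R.from_matrix(NR)*RBT.inv()
def tbn(p): return nest(p)-RTN.apply(cT)
def brk(P=None):
    s=arm.read_state(); r=R.from_quat(s['ee_rot']); u=np.array(s['position'])+r.apply(cT)
    e=(R.from_matrix(NR).inv()*(r*RBT)).as_rotvec()
    print('t',round(s['clock'],2),'bracket nest',tonest(u)[0].round(1),'roterr(nest)',e.round(3),'Fnest',(NR.T@s['contact_force']).round(1),'w',round(s['gripper_width'],1),'J',s['joints'].round(2)); return s
E
python3 - <<'E'
from kin import *
s=arm.read_state(); r=R.from_quat(s['ee_rot']); q=(r.inv()*R.from_matrix(np.c_[xb,yb,[0,0,1]])).as_quat(); np.savez('rbt.npz',q=q)
E
python3 - <<'E'
from kin import *
s=brk(); r=R.from_quat(s['ee_rot'])
a=plan(np.array(s['position'])+[0,0,130],r,0,vmax=35)
b=plan(tbn([3,-65,70]),RTN,0,s=a,vmax=30); c=plan(tbn([2,-62,20]),RTN,0,s=b,vmax=20)
for x in (b,c,(tbn([0,0,0]),RTN)): print(ik(x[0],x[1],s['joints'])[0].round(2))
E
```

```text
t 21.65 bracket nest [-111.9 -195.9  -37.7] roterr(nest) [ 0.     0.524 -0.   ] Fnest [-1.4  0.5 -2. ] w 22.7 J [-0.26  0.52 -0.29 -0.48 -0.91  0.53]
n 4 |D| 130.0 w [0. 0. 0.]
[[[0,-0.0122,0.0,-0.0301,0.0,0.0,0.0],[0,-0.0122,0.0,-0.0301,0.0,0.0,0.0],[0,-0.0122,0.0,-0.0301,0.0,0.0,0.0],[0,-0.0122,0.0,-0.0301,0.0,0.0,0.0]]]
n 5 |D| 141.05197645954829 w [ 0.4855311   0.00131534 -0.19599361]
[[[0,-0.0259,-0.0097,0.0059,0.097,0.0,-0.039],[0,-0.0255,-0.0101,0.0068,0.097,0.0,-0.039],[0,-0.0251,-0.0103,0.0078,0.097,0.0,-0.039],[0,-0.0247,-0.0105,0.0088,0.097,0.0,-0.039],[0,-0.0243,-0.0106,0.0098,0.097,0.0,-0.039]]]
n 3 |D| 50.099900199501434 w [0. 0. 0.]
[[[0,0.0053,0.0003,0.0158,0.0,0.0,0.0],[0,0.0053,0.0003,0.0158,0.0,0.0,0.0],[0,0.0053,0.0003,0.0158,0.0,0.0,0.0]]]
[-0.03  0.13 -0.43 -0.7  -0.59  0.58]
[-0.05  0.24 -0.41 -0.8  -0.54  0.71]
[ 0.1   0.27 -0.43 -0.8  -0.42  0.61]
```

{"name": "drive_tool", "arguments": {"moves": [[[0,-0.006,0,-0.015,0,0,0],[0,-0.0122,0,-0.03,0,0,0],[0,-0.0122,0,-0.03,0,0,0],[0,-0.0122,0,-0.03,0,0,0],[0,-0.013,0,-0.02,0.05,0,-0.02],[0,-0.0255,-0.01,0.004,0.097,0,-0.039],[0,-0.025,-0.01,0.0068,0.097,0,-0.039],[0,-0.025,-0.0103,0.0078,0.097,0,-0.039],[0,-0.015,-0.0105,0.006,0.09,0,-0.036],[0,-0.008,-0.003,0.004,0.04,0,-0.02],[0,0,0,0,0,0,0]]]}}

```text
clock: 22.75
position: [519.3, -41.1, 171.2]
ee_rot: [0.688, -0.653, 0.063, -0.311]
contact_force: [-0.1, -0.1, -3.3]
gripper_width: 23.1
```

```bash
python3 - <<'E'
from kin import *
s=brk()
plan(tbn([2,-65,40]),RTN,0,vmax=20)
E
```

```text
t 22.75 bracket nest [  8.7 -86.6  95.1] roterr(nest) [ 0.    -0.012  0.004] Fnest [-1.7 -0.1 -2.8] w 23.1 J [-0.08  0.09 -0.42 -0.68 -0.65  0.6 ]
n 3 |D| 59.57760506760268 w [-0.01004125  0.00040361  0.00796283]
[[[0,0.0002,0.0024,0.0197,-0.003,0.0,0.003],[0,0.0002,0.0023,0.0197,-0.003,0.0,0.003],[0,0.0002,0.0023,0.0197,-0.003,0.0,0.003]]]
```

{"name": "drive_tool", "arguments": {"moves": [[[0,0,0.0024,0.018,-0.004,0,0.003],[0,0,0.0024,0.02,-0.003,0,0.003],[0,0,0.0023,0.018,-0.003,0,0.002],[0,0,0,0.006,0,0,0],[0,0,0,0,0,0,0]]]}}

```text
clock: 23.25
position: [546.0, -19.5, 115.4]
ee_rot: [0.687, -0.656, 0.058, -0.307]
contact_force: [-0.3, 0.8, -2.0]
gripper_width: 23.1
```

```bash
python3 - <<'E'
from kin import *
s=brk()
plan(tbn([2,-60,12]),RTN,0,vmax=20)
im,d,T=grab('wrist','w24')
im,d,T=grab('scene','s9'); cv2.imwrite('pics/s9z.png',cv2.resize(im[110:290,300:480,::-1],None,fx=4,fy=3.3,interpolation=cv2.INTER_CUBIC))
E
```

```text
t 23.25 bracket nest [  2.7 -63.4  34.2] roterr(nest) [-0.     0.003  0.   ] Fnest [-1.3  0.8 -1.6] w 23.1 J [-0.04  0.21 -0.42 -0.77 -0.56  0.67]
n 2 |D| 22.433329772819004 w [ 0.00310837 -0.00018382 -0.00105331]
[[[0,0.0026,0.0003,0.0109,0.002,0,-0.001],[0,0.0026,0.0003,0.0109,0.002,0,-0.001]]]
```

View pics/w24.png

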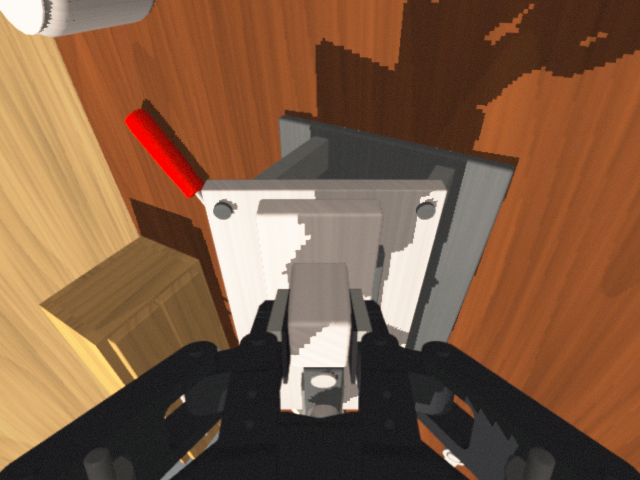

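View pics/s9z.png

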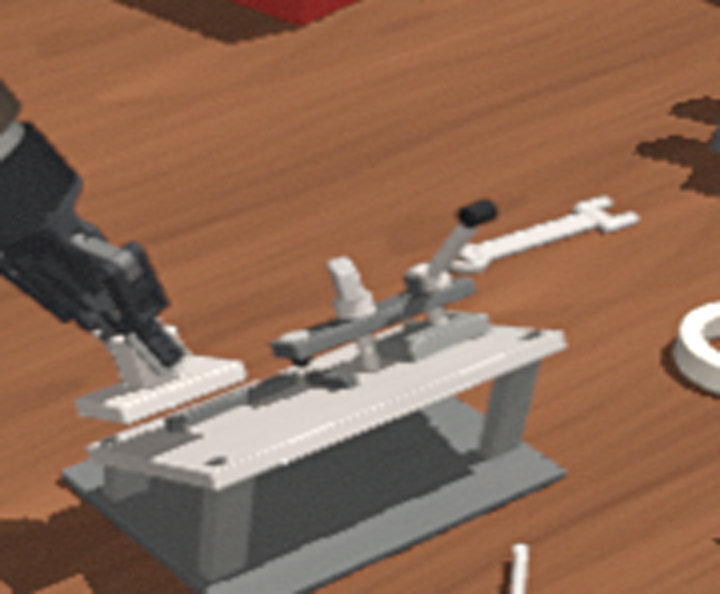

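{"name": "drive_tool", "arguments": {"moves": [[[0,0.003,-0.001,0.01,0.002,0,-0.001],[0,0.003,-0.001,0.01,0,0,0],[0,0.0018,0,0.005,0,0,0],[0,0,0,0,0,0,0]]]}}

```text
clock: 23.75
position: [562.9, -19.4, 94.8]
ee_rot: [0.687, -0.656, 0.061, -0.309]
contact_force: [-0.6, -0.5, -1.8]
gripper_width: 23.3
```

```bash
python3 - <<'E'
from kin import *
s=brk()
plan(tbn([3,-60,0]),RTN,0,vmax=20)
E
```

```text
t 23.75 bracket nest [  7.  -62.3   7.8] roterr(nest) [-0.001 -0.004 -0.   ] Fnest [-1.4 -0.5 -1.3] w 23.3 J [-0.05  0.27 -0.39 -0.82 -0.53  0.74]
n 1 |D| 9.087940469748993 w [-0.00391414 -0.00122923  0.00135146]
[[[0,0.0008,0.0041,0.0081,-0.004,-0.001,0.001]]]
```

{"name": "drive_tool", "arguments": {"moves": [[[0,0.001,0.003,0.003,-0.004,-0.001,0.001],[0,0.001,0,0.002,0,0,0],[0,0.0007,0,0.0015,0,0,0]]]}}

```text
clock: 24.05
position: [563.9, -19.7, 86.8]
ee_rot: [0.687, -0.656, 0.059, -0.308]
contact_force: [1.3, 0.7, -1.6]
gripper_width: 23.3
```

```bash
python3 - <<'E'
from kin import *
s=brk()
plan(tbn([3,-60,0]),RTN,0,vmax=20)
E
```

```text
t 24.05 bracket nest [  3.9 -62.5   0.4] roterr(nest) [-0. -0.  0.] Fnest [ 0.3  0.8 -2. ] w 23.3 J [-0.06  0.28 -0.39 -0.83 -0.53  0.76]
n 1 |D| 2.7281075338234153 w [ 0.00013994 -0.00031398  0.00040988]
[[[0,-0.0022,0.0009,0.0013,0.0,0,0.0]]]
```

{"name": "drive_tool", "arguments": {"moves": [[[0,0.0007,0,0.0015,0,0,0],[0,0.0004,0,0.001,0,0,0]]]}}

```text
clock: 24.25
position: [564.6, -19.8, 85.6]
ee_rot: [0.687, -0.655, 0.058, -0.308]
contact_force: [-8.9, -2.5, 11.4]
gripper_width: 23.1
```

```bash
python3 - <<'E'
from kin import *
s=brk()
im,d,T=grab('scene','s10'); cv2.imwrite('pics/s10z.png',cv2.resize(im[150:280,310:460,::-1],None,fx=5,fy=4.5,interpolation=cv2.INTER_CUBIC))
E
```

```text
t 24.25 bracket nest [  4.  -62.6  -1. ] roterr(nest) [ 0.002 -0.     0.002] Fnest [-1.9 -3.  14.2] w 23.1 J [-0.06  0.29 -0.39 -0.84 -0.53  0.77]
```

View pics/s10z.png

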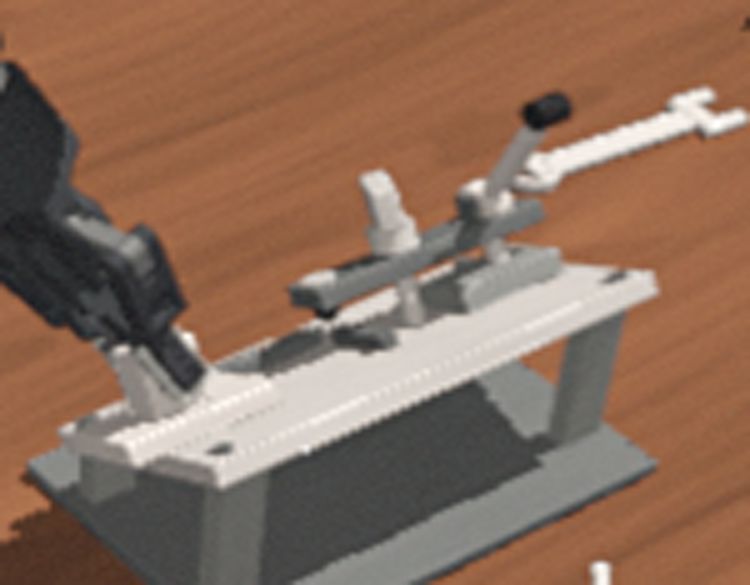

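{"name": "drive_tool", "arguments": {"moves": [[[0,-0.007,0.0005,0.0015,0,0,0],[0,-0.0095,0.0005,0.0036,0,0,0],[0,-0.0095,0.0005,0.0037,0,0,0],[0,-0.006,0,0.0024,0,0,0],[0,0,0,0,0,0,0]]]}}

```text
clock: 24.8
position: [564.4, 17.2, 87.0]
ee_rot: [0.687, -0.655, 0.059, -0.309]
contact_force: [0.1, -0.4, -1.1]
gripper_width: 22.7
```

```bash
python3 - <<'E'
from kin import *
s=brk()
E
```

```text
t 24.8 bracket nest [  2.6 -25.7   1.4] roterr(nest) [ 0.002 -0.002  0.002] Fnest [-0.5 -0.4 -1.1] w 22.7 J [ 0.03  0.27 -0.41 -0.82 -0.47  0.68]
```

{"name": "drive_tool", "arguments": {"moves": [[[0,-0.0065,0.0003,0.0035,0,0,0],[0,-0.007,0.0003,0.0028,0,0,0],[0,0,0,0,0,0,0]]]}}

```text
clock: 25.1
position: [565.1, 33.9, 85.5]
ee_rot: [0.688, -0.655, 0.058, -0.308]
contact_force: [-0.5, 0.2, -2.1]
gripper_width: 23.3
```

```bash
python3 - <<'E'
from kin import *
s=brk()
im,d,T=grab('wrist','w25')
im,d,T=grab('scene','s11'); cv2.imwrite('pics/s11z.png',cv2.resize(im[150:280,310:460,::-1],None,fx=5,fy=4.5,interpolation=cv2.INTER_CUBIC))
E
```

```text
t 25.1 bracket nest [ 1.6 -9.   0.3] roterr(nest) [ 0.002 -0.001  0.003] Fnest [-1.5  0.2 -1.5] w 23.3 J [ 0.08  0.27 -0.42 -0.82 -0.44  0.65]
```

View pics/s11z.png

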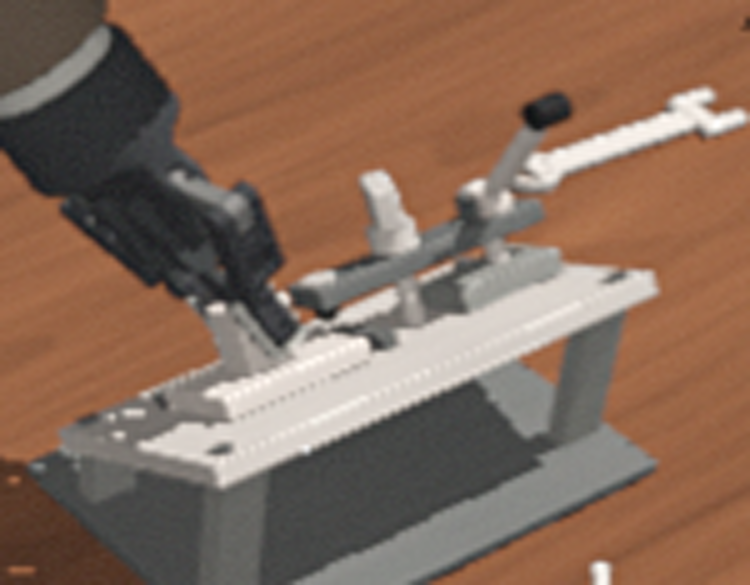

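Sliding cleanly under the foot, no contact. Continue to the side stop.

{"name": "drive_tool", "arguments": {"moves": [[[0,-0.005,0.0005,0.0022,0,0,0],[0,-0.003,0.0005,0.0012,0,0,0],[0,0,0,0,0,0,0]]]}}

```text
clock: 25.5
position: [565.1, 41.9, 84.9]
ee_rot: [0.687, -0.655, 0.059, -0.308]
contact_force: [0.0, -0.3, -1.3]
gripper_width: 23.1
```

```bash
python3 - <<'E'
from kin import *
s=brk()
E
```

```text
t 25.5 bracket nest [ 0.8 -1.  -0. ] roterr(nest) [ 0.001 -0.001  0.001] Fnest [-0.6 -0.3 -1.2] w 23.1 J [ 0.1   0.27 -0.43 -0.81 -0.42  0.62]
```

{"name": "drive_tool", "arguments": {"moves": [[[0,-0.0015,0.001,0.0008,0,0,0],[0,-0.0012,0.001,0.0008,0,0,0]]]}}

```text
clock: 25.7
position: [564.7, 44.5, 84.0]
ee_rot: [0.687, -0.655, 0.06, -0.309]
contact_force: [-0.7, -5.5, 1.4]
gripper_width: 22.8
```

```bash
python3 - <<'E'
from kin import *
s=brk()
E
```

```text
t 25.7 bracket nest [-0.1  1.6 -0.5] roterr(nest) [-0.    -0.004  0.001] Fnest [ 0.4 -5.5  1.4] w 22.8 J [ 0.11  0.27 -0.43 -0.81 -0.41  0.62]
```

{"name": "drive_tool", "arguments": {"moves": [[[0,0,0.0015,0.0003,0,0,0],[0,0,0.0015,0,0,0,0]]]}}

```text
clock: 25.9
position: [564.7, 44.4, 84.1]
ee_rot: [0.686, -0.655, 0.063, -0.31]
contact_force: [3.3, 0.3, -0.6]
gripper_width: 22.9
```

```bash
python3 - <<'E'
from kin import *
s=brk()
E
```

```text
t 25.9 bracket nest [-0.1  1.5 -0.4] roterr(nest) [-0.001 -0.01  -0.   ] Fnest [ 2.5  0.5 -2.2] w 22.9 J [ 0.1   0.27 -0.43 -0.82 -0.41  0.63]
```

Against stop and ledge. Release and retract.

{"name": "drive_tool", "arguments": {"moves": [[[0.3,0,0,0,0,0,0],[0.45,0,0,0,0,0,0],[0.45,0,0,0,0,0,0],[0.45,0,0,-0.015,0,0,0],[0.45,0,0,-0.03,0,0,0],[0.45,0,0,-0.04,0,0,0],[0.45,0,0,-0.03,0,0,0],[0.45,0,0,0,0,0,0]]]}}

```text
clock: 26.7
position: [504.0, 4.2, 176.5]
ee_rot: [0.687, -0.655, 0.059, -0.308]
contact_force: [0.3, -0.1, 0.7]
gripper_width: 38.1
```

```bash
python3 - <<'E'
from kin import *
s=brk(); print(s['position'])
im,d,T=grab('wrist','w26')
im,d,T=grab('scene','s12'); cv2.imwrite('pics/s12z.png',cv2.resize(im[150:280,310:460,::-1],None,fx=5,fy=4.5,interpolation=cv2.INTER_CUBIC))
E
```

```text
t 26.7 bracket nest [ -4.2 -42.3 108.7] roterr(nest) [ 0.    -0.     0.002] Fnest [ 0.6 -0.1  0.4] w 38.1 J [ 0.07  0.03 -0.49 -0.61 -0.58  0.42]
[503.9921988    4.23938803 176.50889746]
```

View pics/s12z.png

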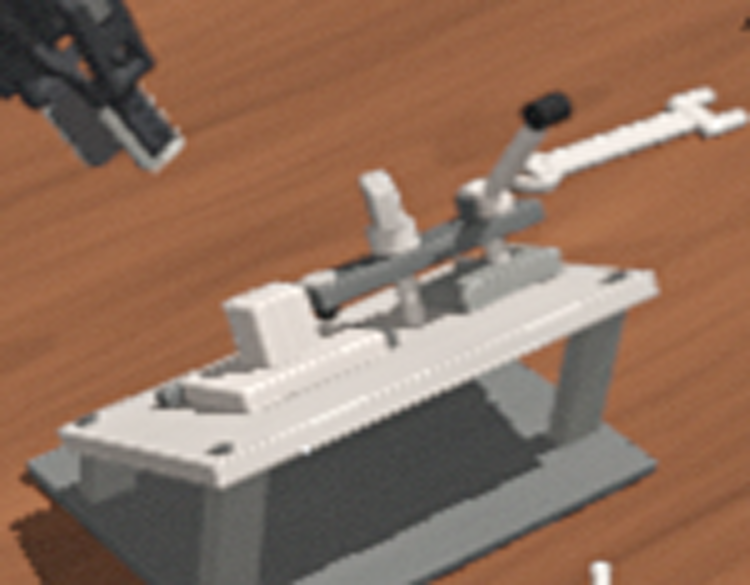

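View pics/w26.png

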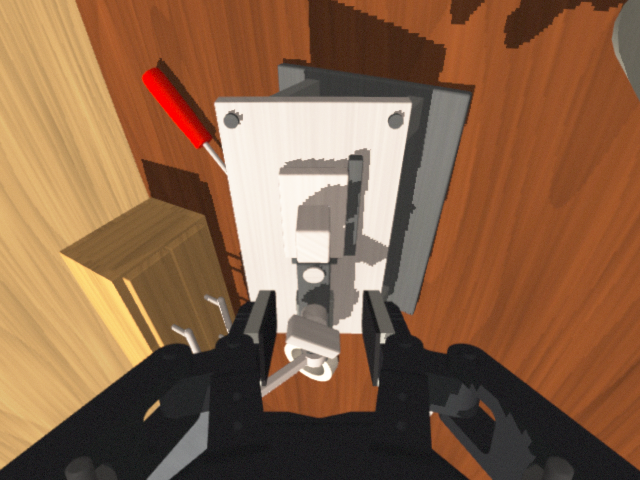

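```bash
python3 - <<'E'
from kin import *
np.set_printoptions(precision=2,suppress=True)
for n,nm in (('wrist','w26'),('scene','s12')):
    A=tonest(cloud(n,nm).reshape(-1,3))
    box=(abs(A[:,0])<40)&(abs(A[:,1])<60)
    for lo,hi,yy in ((8,16,22),(40,50,18)):
        q=A[box&(A[:,2]>lo)&(A[:,2]<hi)&(A[:,1]<yy)]; 
        pl=np.linalg.lstsq(np.c_[q[:,:2],np.ones(len(q))],q[:,2],rcond=None)[0] if len(q)>20 else None
        print(nm,lo,len(q),q.mean(0),cv2.minAreaRect(q[:,:2].astype(np.float32)),pl, np.percentile(q[:,:2],[1,99],axis=0))
    dk=A[(A[:,0]>32)&(A[:,0]<60)&(A[:,1]>-75)&(A[:,1]<100)&(abs(A[:,2])<6)]; print('deck z',np.median(dk[:,2]))
E
```

```text
w26 8 4133 [ -5.31 -16.75  10.76] ((-4.382669448852539, -13.7235107421875), (71.36607360839844, 59.99362564086914), 89.970947265625) [ 0.03  0.01 11.03] [[-33.72 -45.45]
 [ 24.77  20.58]]
w26 40 1180 [ 0.57 -1.24 43.95] ((0.6814670562744141, 0.43167972564697266), (24.024127960205078, 30.61159324645996), 0.8386338353157043) [-0.    0.04 44.  ] [[-11.17 -14.23]
 [ 12.34  15.32]]
deck z -0.9302942839102365
s12 8 210 [  6.13 -16.36  11.72] ((-3.9692821502685547, -13.51003646850586), (63.77098846435547, 68.04586791992188), 1.3101465702056885) [-0.01  0.03 12.28] [[-34.04 -47.37]
 [ 27.17  20.24]]
s12 40 77 [ 3.91 -1.14 43.96] ((1.5012388229370117, 0.6625051498413086), (30.835100173950195, 23.335378646850586), 89.37588500976562) [-0.1   0.05 44.41] [[-10.09 -14.45]
 [ 13.13  15.96]]
deck z 0.40639212959397264
```

```bash
python3 - <<'E'
from kin import *
np.set_printoptions(precision=2,suppress=True)
for n,nm in (('wrist','w26'),('scene','s12'),('wrist','w16')):
    A=tonest(cloud(n,nm).reshape(-1,3))
    m=(abs(A[:,0])<30)&(A[:,1]>48)&(A[:,1]<105)&(A[:,2]>60)&(A[:,2]<95)
    a=A[m];zt=np.percentile(a[:,2],97); b=a[a[:,2]>zt-5]; print(nm,len(a),len(b),zt,b.mean(0),cv2.minAreaRect(b[:,:2].astype(np.float32)),cv2.minAreaRect(a[:,:2].astype(np.float32)))
    st=A[(abs(A[:,0])<11)&(A[:,1]>22)&(A[:,1]<60)&(A[:,2]>25)&(A[:,2]<60)]; print('strap z',np.percentile(st[:,2],[5,50,95]))
q=arm.read_state()['joints']
for P in ([-50,60,70],[-20,60,62],[-12,85,62],[-4,95,62]):
    for nme,Rg in (('lean',RTN),('vert',rot(-xb,[0,0,-1]))):
        k=ik(tcp_for(nest(P),Rg,0),Rg,q); print(P,nme,k[0].round(2),k[1].round(4))
E
```

```text
w26 1327 696 76.62114011383738 [ 0.51 73.14 75.21] ((0.1474294662475586, 75.48973083496094), (13.5556640625, 43.79148864746094), 59.160831451416016) ((0.2330188751220703, 75.39177703857422), (13.636114120483398, 44.03889083862305), 59.160823822021484)
strap z [39.09 40.13 42.24]
s12 72 36 78.05656680232626 [ 5.03 72.71 76.67] ((1.4275455474853516, 75.51521301269531), (11.853225708007812, 44.748046875), 59.230464935302734) ((1.9203910827636719, 75.14692687988281), (11.961457252502441, 45.96961212158203), 59.64028549194336)
strap z [27.   40.83 43.34]
w16 955 462 77.06240905059735 [ 6.86 74.51 75.71] ((2.5417423248291016, 75.36174774169922), (13.325247764587402, 40.55583572387695), 59.92578125) ((0.9940042495727539, 76.37854766845703), (13.393028259277344, 44.26273727416992), 59.50912857055664)
strap z [39.3  40.2  42.36]
[-50, 60, 70] lean [ 0.34  0.14 -0.6  -0.67 -0.27  0.3 ] 0.0
[-50, 60, 70] vert [ 0.51  0.28 -0.46 -0.   -0.83 -0.57] 0.0
[-20, 60, 62] lean [ 0.32  0.17 -0.54 -0.64 -0.3   0.29] 0.0
[-20, 60, 62] vert [ 0.48  0.32 -0.38  0.   -0.88 -0.54] 0.0
[-12, 85, 62] lean [ 0.39  0.17 -0.55 -0.55 -0.26  0.14] 0.0
[-12, 85, 62] vert [ 0.51  0.33 -0.34  0.   -0.9  -0.58] 0.0
[-4, 95, 62] lean [ 0.42  0.18 -0.55 -0.5  -0.25  0.08] 0.0
[-4, 95, 62] vert [ 0.52  0.34 -0.32  0.   -0.91 -0.58] 0.0
```

Bracket seated: the upright's centre is at nest (0.6, 0.4). The nut bar is measured at (0.3, 75.4), 1.03 rad from snug, top z 77. I'll push its downhill end clockwise with shut, vertical fingers.

```bash
cat >> kin.py <<'E'
RL=rot(-NY,[0,0,-1])
def tn(p): return tcp_for(nest(p),RL,0)
def tip():
    s=arm.read_state(); r=R.from_quat(s['ee_rot']); u=np.array(s['position'])+r.apply([0,0,-TIP])
    print('t',round(s['clock'],2),'tip nest',tonest(u)[0].round(1),'Fnest',(NR.T@s['contact_force']).round(1),'roterr',(r.inv()*RL).as_rotvec().round(3),'w',round(s['gripper_width'],1),'J',s['joints'].round(2)); return s
E
python3 - <<'E'
from kin import *
s=tip()
a=plan(tn([-40,40,105]),RL,0,vmax=30,wmax=.14)
print(ik(a[0],a[1],s['joints']))
plan(tn([-36,52,64]),RL,0,s=a,vmax=20)
E
```

```text
t 26.8 tip nest [ -6.  -36.  128.5] Fnest [-0.7  0.3  0.1] roterr [-0.684 -0.106 -1.411] w 38.6 J [ 0.07  0.04 -0.49 -0.61 -0.58  0.42]
n 12 |D| 83.9308199513191 w [-0.68436654 -0.10561419 -1.41111819]
[[[0,-0.0044,0.004,0.0037,-0.057,-0.009,-0.118],[0,-0.0047,0.0032,0.004,-0.057,-0.009,-0.118],[0,-0.005,0.0024,0.0042,-0.057,-0.009,-0.118],[0,-0.0052,0.0016,0.0043,-0.057,-0.009,-0.118],[0,-0.0053,0.0007,0.0045,-0.057,-0.009,-0.118],[0,-0.0053,-0.0002,0.0045,-0.057,-0.009,-0.118],[0,-0.0052,-0.0011,0.0045,-0.057,-0.009,-0.118],[0,-0.005,-0.0019,0.0045,-0.057,-0.009,-0.118],[0,-0.0047,-0.0027,0.0044,-0.057,-0.009,-0.118],[0,-0.0043,-0.0035,0.0043,-0.057,-0.009,-0.118],[0,-0.0038,-0.0042,0.0041,-0.057,-0.009,-0.118],[0,-0.0032,-0.0049,0.0039,-0.057,-0.009,-0.118]]]
(array([ 4.86242327e-01,  2.14695201e-01, -4.42752566e-01, -4.87142858e-17,
       -9.13348560e-01,  1.02405400e+00]), np.float64(1.1368683772161603e-15))
n 3 |D| 42.90687590584985 w [0. 0. 0.]
[[[0,0.008,-0.004,0.0112,0.0,0.0,0.0],[0,0.008,-0.004,0.0112,0.0,0.0,0.0],[0,0.008,-0.004,0.0112,0.0,0.0,0.0]]]
```

{"name": "drive_tool", "arguments": {"moves": [[[0,-0.0044,0.004,0.001,-0.057,-0.009,-0.118],[0,-0.0047,0.0032,0.001,-0.057,-0.009,-0.118],[0,-0.005,0.0024,0.002,-0.057,-0.009,-0.118],[0,-0.0052,0.0016,0.003,-0.057,-0.009,-0.118],[0,-0.0053,0.0007,0.004,-0.057,-0.009,-0.118],[0,-0.0053,0,0.0045,-0.057,-0.009,-0.118],[0,-0.0052,-0.001,0.0045,-0.057,-0.009,-0.118],[0,-0.005,-0.002,0.0045,-0.057,-0.009,-0.118],[0,-0.0047,-0.0027,0.0044,-0.057,-0.009,-0.118],[0,-0.0043,-0.0035,0.0043,-0.057,-0.009,-0.118],[0,-0.0038,-0.0042,0.004,-0.057,-0.009,-0.11],[0,-0.002,-0.003,0.003,-0.03,-0.005,-0.06],[0,0,0,0,0,0,0]]]}}

```text
clock: 28.1
position: [465.5, 72.1, 114.7]
ee_rot: [0.999, -0.032, -0.022, 0.001]
contact_force: [-0.1, -0.9, -0.4]
gripper_width: 0.2
```

```bash
python3 - <<'E'
from kin import *
s=tip()
plan(tn([-38,48,64]),RL,0,vmax=20)
E
```

```text
t 28.1 tip nest [-56.6  39.6  96.3] Fnest [-0.2 -0.9 -0.3] roterr [ 0.004  0.044 -0.004] w 0.2 J [ 0.49  0.24 -0.45 -0.02 -0.92  1.04]
n 2 |D| 39.32366913633678 w [ 0.00374903  0.04354541 -0.0038541 ]
[[[0,0.0171,-0.0044,0.0086,0.002,0.022,-0.002],[0,0.017,-0.0043,0.009,0.002,0.022,-0.002]]]
```

{"name": "drive_tool", "arguments": {"moves": [[[0,0.011,-0.003,0.006,0.002,0.022,0],[0,0.011,-0.003,0.006,0.002,0.018,0],[0,0.008,-0.002,0.004,0,0,0],[0,0,0,0,0,0,0]]]}}

```text
clock: 28.5
position: [495.5, 78.1, 95.0]
ee_rot: [0.999, -0.035, -0.004, -0.001]
contact_force: [0.3, -0.3, 0.9]
gripper_width: 0.0
```

```bash
python3 - <<'E'
from kin import *
s=tip()
im,d,T=grab('wrist','w27')
plan(tn([-36,60,64]),RL,0,vmax=20)
E
```

```text
t 28.5 tip nest [-41.8  47.2  65. ] Fnest [ 0.7 -0.3  0.6] roterr [-0.002  0.007 -0.01 ] w 0.0 J [ 0.48  0.29 -0.43 -0.01 -0.85  1.03]
n 1 |D| 14.476348786333075 w [-0.00170108  0.00737573 -0.01009718]
[[[0,0.006,-0.013,-0.0019,-0.002,0.007,-0.01]]]
```

View pics/w27.png

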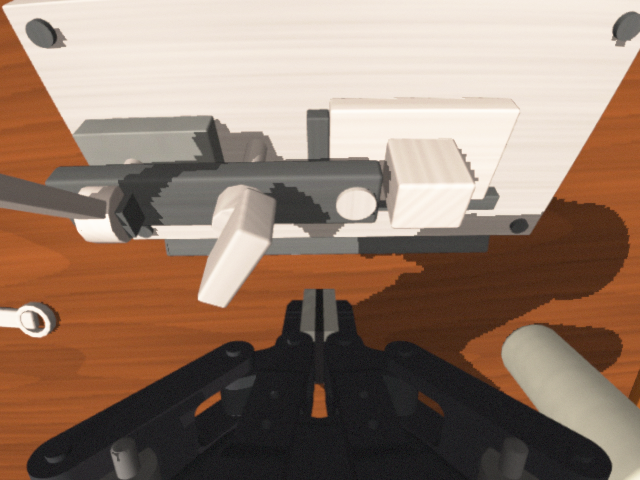

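{"name": "drive_tool", "arguments": {"moves": [[[0,0.006,-0.004,-0.002,0,0.006,-0.008],[0,0.002,-0.009,-0.001,0,0,0],[0,0,-0.006,0,0,0,0]]]}}

```text
clock: 28.85
position: [505.0, 96.4, 99.1]
ee_rot: [0.999, -0.033, -0.0, -0.001]
contact_force: [-0.5, -0.4, -0.2]
gripper_width: -0.4
```

```bash
python3 - <<'E'
from kin import *
s=tip()
im,d,T=grab('wrist','w28')
E
```

```text
t 28.85 tip nest [-32.7  66.1  64.5] Fnest [-0.5 -0.5  0.1] roterr [-0.003  0.001 -0.005] w -0.4 J [ 0.5   0.31 -0.41 -0.   -0.86  1.  ]
```

View pics/w28.png

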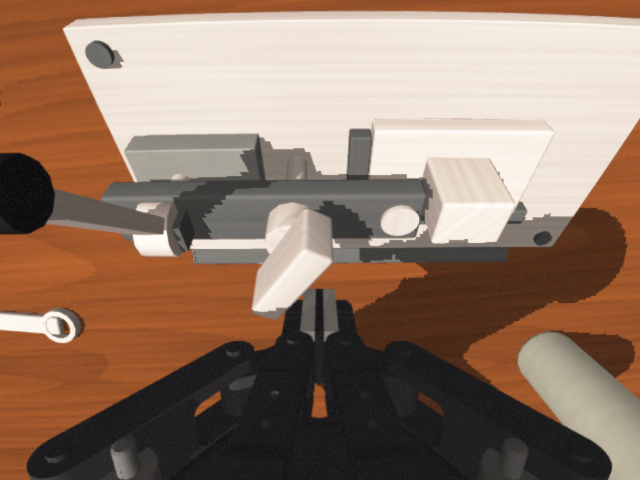

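{"name": "drive_tool", "arguments": {"moves": [[[0,0,-0.006,0,0,0,0],[0,0.002,-0.006,-0.001,0,0,0],[0,0.003,-0.003,-0.002,0,0,0]]]}}

```text
clock: 29.2
position: [507.8, 111.3, 101.3]
ee_rot: [0.999, -0.032, -0.004, 0.0]
contact_force: [-2.3, -2.4, -2.1]
gripper_width: 0.3
```

```bash
python3 - <<'E'
from kin import *
s=tip()
im,d,T=grab('wrist','w29')
A=tonest(cloud('wrist','w29').reshape(-1,3))
a=A[(abs(A[:,0])<30)&(A[:,1]>48)&(A[:,1]<105)&(A[:,2]>60)&(A[:,2]<82)];print(cv2.minAreaRect(a[:,:2].astype(np.float32)))
E
```

```text
t 29.2 tip nest [-29.7  81.1  65.3] Fnest [-2.9 -2.5 -0.7] roterr [ 0.001  0.007 -0.004] w 0.3 J [ 0.53  0.31 -0.39 -0.   -0.88  0.98]
((-6.903021812438965, 73.5892562866211), (30.007722854614258, 46.160160064697266), 27.800989151000977)
```

View pics/w29.png

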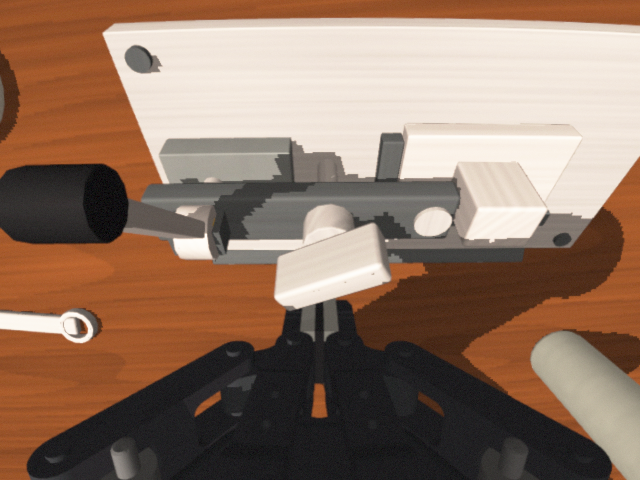

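{"name": "drive_tool", "arguments": {"moves": [[[0,0.004,-0.002,-0.0025,0,0.004,0],[0,0.004,-0.0015,-0.0025,0,0,0],[0,0.003,0,-0.0015,0,0,0]]]}}

```text
clock: 29.55
position: [514.5, 114.0, 105.2]
ee_rot: [0.999, -0.033, -0.008, 0.002]
contact_force: [-8.7, 2.2, -3.5]
gripper_width: 0.0
```

```bash
python3 - <<'E'
from kin import *
s=tip()
im,d,T=grab('wrist','w30')
E
```

```text
t 29.55 tip nest [-21.9  84.4  65.4] Fnest [-9.4  1.7  1.4] roterr [ 0.004  0.015 -0.006] w 0.0 J [ 0.52  0.33 -0.36 -0.01 -0.9   0.99]
```

View pics/w30.png

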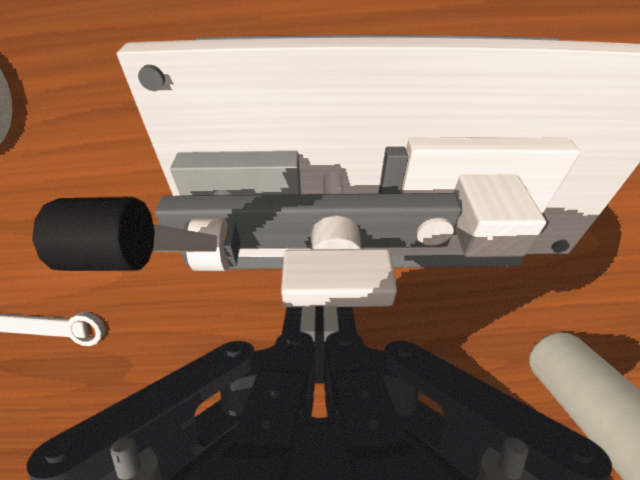

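{"name": "drive_tool", "arguments": {"moves": [[[0,0.0005,-0.005,0,0,0.008,0],[0,0.0035,0,-0.0015,0,0,0],[0,0.0025,0,-0.001,0,0,0]]]}}

```text
clock: 29.9
position: [514.3, 117.3, 104.6]
ee_rot: [0.999, -0.035, -0.012, 0.004]
contact_force: [-8.8, 4.8, -0.5]
gripper_width: 0.2
```

```bash
python3 - <<'E'
from kin import *
s=tip()
im,d,T=grab('wrist','w31')
g=cv2.cvtColor(im,cv2.COLOR_RGB2GRAY);cv2.imwrite('pics/w31z.png',cv2.resize(im[170:330,130:480,::-1],None,fx=2.2,fy=2.2))
A=tonest(cloud('wrist','w31').reshape(-1,3))
a=A[(abs(A[:,0])<9)&(A[:,1]>48)&(A[:,1]<105)&(A[:,2]>68)&(A[:,2]<82)];print(len(a),cv2.minAreaRect(a[:,:2].astype(np.float32)),np.median(a[:,2]))
E
```

```text
t 29.9 tip nest [-22.3  87.8  64.9] Fnest [-8.1  4.2  4.1] roterr [ 0.008  0.024 -0.009] w 0.2 J [ 0.53  0.33 -0.35 -0.01 -0.92  0.98]
3935 ((-0.707420825958252, 77.70484924316406), (46.23930358886719, 16.566543579101562), 89.99622344970703) 73.5377473323146
```

View pics/w31z.png

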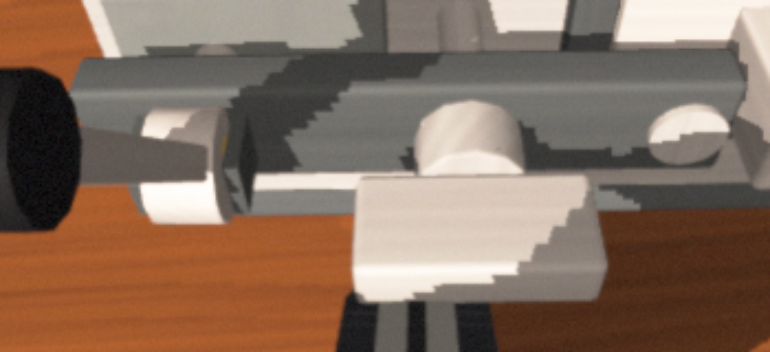

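Nut is at its stop: bar parallel to the strap and no further travel under about 8 N. Now back off and go to the knob.

```bash
python3 - <<'E'
from kin import *
s=arm.read_state();p=np.array(s['position'])
a=plan(p+[-35,0,10],RL,0,vmax=20)
k=knob(2.3); b=plan([500,150,215],RL,.35,s=a,vmax=40); c=plan(tcp_for(k,RL,-25),RL,.35,s=b,vmax=30); d=plan(tcp_for(k,RL,12),RL,.35,s=c,vmax=15)
print(k,ik(c[0],RL,s['joints']),ik(tcp_for(knob(0),RL,12),RL,s['joints']))
E
```

```text
n 2 |D| 36.40054944640259 w [ 0.00800291  0.02443857 -0.00919918]
[[[0,-0.0176,0.0013,-0.0046,0.004,0.012,-0.005],[0,-0.0175,0.0012,-0.0048,0.004,0.012,-0.005]]]
n 3 |D| 107.56632597781133 w [0. 0. 0.]
[[[0.35,0.0062,-0.0113,-0.0335,0.0,0.0,0.0],[0.35,0.0062,-0.0113,-0.0335,0.0,0.0,0.0],[0.35,0.0062,-0.0113,-0.0335,0.0,0.0,0.0]]]
n 3 |D| 78.2026484650327 w [0. 0. 0.]
[[[0.35,0.0252,-0.0036,0.0057,0.0,0.0,0.0],[0.35,0.0252,-0.0036,0.0057,0.0,0.0,0.0],[0.35,0.0252,-0.0036,0.0057,0.0,0.0,0.0]]]
n 3 |D| 37.0 w [0. 0. 0.]
[[[0.35,0.0,0.0,0.0123,0.0,0.0,0.0],[0.35,0.0,0.0,0.0123,0.0,0.0,0.0],[0.35,0.0,0.0,0.0123,0.0,0.0,0.0]]]
[576.08580087 156.09836702 201.98779693] (array([ 5.34639422e-01,  3.42103997e-01, -7.64030290e-02,  1.35153682e-16,
       -1.15228930e+00,  9.75656905e-01]), np.float64(1.1368683772161603e-15)) (array([ 6.56200539e-01,  3.36793146e-01, -4.89628855e-01, -4.98804911e-13,
       -7.44374326e-01,  8.54095787e-01]), np.float64(3.565916124582594e-13))
```

{"name": "drive_tool", "arguments": {"moves": [[[0,-0.015,0.001,-0.004,0.004,0.012,-0.005],[0,-0.017,0.001,-0.006,0.004,0.012,-0.005],[0.2,0,-0.005,-0.03,0,0,0],[0.35,0.004,-0.011,-0.035,0,0,0],[0.35,0.006,-0.011,-0.035,0,0,0],[0.35,0.015,-0.006,-0.01,0,0,0],[0.35,0.025,-0.003,0,0,0,0],[0.35,0.025,-0.003,0,0,0,0],[0.35,0.01,0,0,0,0,0],[0.35,0,0,0,0,0,0]]]}}

```text
clock: 30.95
position: [588.8, 159.9, 246.1]
ee_rot: [0.999, -0.027, 0.024, -0.01]
contact_force: [-1.0, 0.7, 0.3]
gripper_width: 30.2
```

```bash
python3 - <<'E'
from kin import *
s=tip();print(s['position'])
k=knob(2.3); c=plan(tcp_for(k,RL,-25),RL,.35,vmax=30)
im,d,T=grab('wrist','w32'); ov=im[:,:,::-1].copy(); cv2.circle(ov,tuple(int(a) for a in proj('wrist',T,k)[0]),3,(0,0,255),1); cv2.imwrite('pics/w32o.png',ov)
E
```

```text
t 30.95 tip nest [108.8 133.9 152.5] Fnest [-0.7  0.6  0.8] roterr [-0.022 -0.046  0.005] w 30.2 J [ 0.53  0.31 -0.01  0.01 -1.21  0.98]
[588.84604399 159.87154173 246.08572013]
n 2 |D| 49.90461769967407 w [-0.02190761 -0.04645423  0.00549468]
[[[0.35,-0.0074,0.0028,0.0237,-0.011,-0.023,0.003],[0.35,-0.0068,0.0025,0.0239,-0.011,-0.023,0.003]]]
```

View pics/w32o.png

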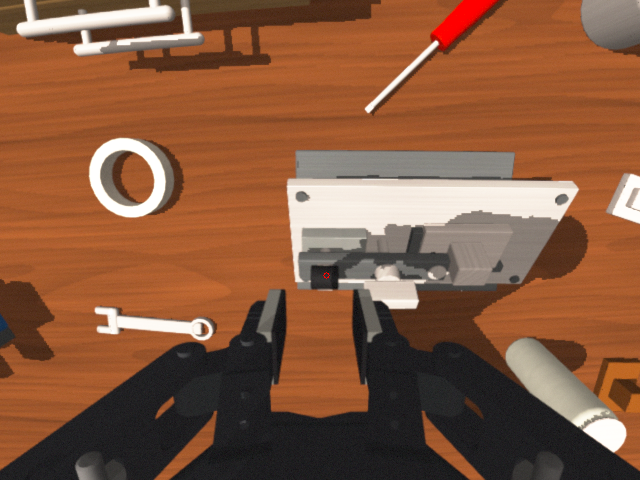

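Knob is where predicted (325,275); nut bar still parallel. Descend onto it.

{"name": "drive_tool", "arguments": {"moves": [[[0.35,-0.007,0.0028,0.018,-0.011,-0.023,0.003],[0.35,-0.006,0.0025,0.02,-0.011,-0.023,0.003],[0.35,0,0,0,0,0,0]]]}}

```text
clock: 31.3
position: [574.3, 155.6, 204.9]
ee_rot: [1.0, -0.031, -0.001, 0.0]
contact_force: [-0.1, 0.7, -0.7]
gripper_width: 29.8
```

```bash
python3 - <<'E'
from kin import *
s=tip();print(s['position'])
k=knob(2.3); c=plan(tcp_for(k,RL,13),RL,.35,vmax=13)
im,d,T=grab('wrist','w33'); ov=im[:,:,::-1].copy(); cv2.circle(ov,tuple(int(a) for a in proj('wrist',T,k)[0]),3,(0,0,255),1); cv2.imwrite('pics/w33o.png',ov)
E
```

```text
t 31.3 tip nest [ 77.1 129.4 123.2] Fnest [-0.5  0.7 -0.5] roterr [ 0.001  0.003 -0.001] w 29.8 J [ 0.54  0.34 -0.07 -0.   -1.17  0.97]
[574.25448986 155.60666225 204.85605555]
n 4 |D| 44.908307747444546 w [ 0.00064705  0.00274888 -0.00071832]
[[[0.35,0.0005,-0.0002,0.0112,0.0,0.001,-0.0],[0.35,0.0005,-0.0002,0.0112,0.0,0.001,-0.0],[0.35,0.0005,-0.0002,0.0112,0.0,0.001,-0.0],[0.35,0.0005,-0.0002,0.0112,0.0,0.001,-0.0]]]
```

View pics/w33o.png

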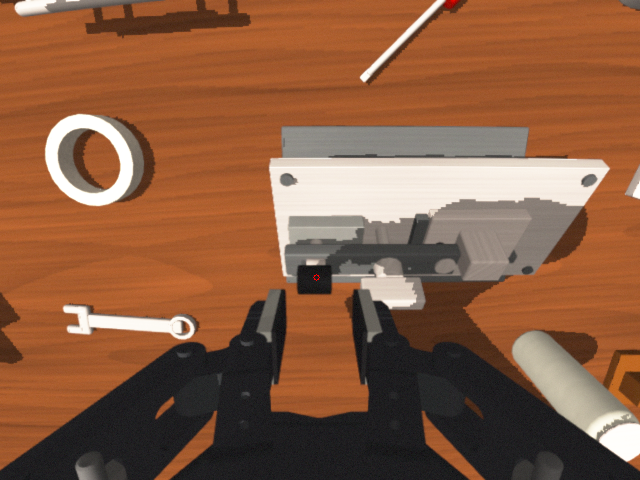

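{"name": "drive_tool", "arguments": {"moves": [[[0.35,0.0005,-0.001,0.011,0,0.001,0],[0.35,0.0005,-0.001,0.011,0,0.001,0],[0.35,0.0005,0,0.011,0,0,0],[0.35,0,0,0.006,0,0,0],[0.3,0,0,0,0,0,0],[0,0,0,0,0,0,0],[0,0,0,0,0,0,0],[0,0,0,0,0,0,0]]]}}

```text
clock: 32.15
position: [577.0, 158.0, 164.3]
ee_rot: [1.0, -0.03, 0.002, 0.0]
contact_force: [0.3, 0.5, -1.4]
gripper_width: 16.3
```

```bash
python3 - <<'E'
from kin import *
np.set_printoptions(precision=4,suppress=True)
s=tip();k=knob(2.3);print(s['position'],s['position']-k)
im,d,T=grab('wrist','w34'); cv2.imwrite('pics/w34z.png',cv2.resize(im[200:400,220:420,::-1],None,fx=2.2,fy=2.2))
r=R.from_quat(s['ee_rot']);qs=np.linspace(2.3,0,18)
for a,b in zip(qs[:-1],qs[1:]): print(round(b,2),r.inv().apply(knob(b)-knob(a))/1000)
E
```

```text
t 32.15 tip nest [ 58.9 131.9  86.9] Fnest [-0.4  0.5 -1.4] roterr [ 0.    -0.003  0.001] w 16.3 J [ 0.54  0.37 -0.12  0.   -1.08  0.97]
[576.9543 157.9894 164.31  ] [  0.8685   1.891  -37.6778]
2.16 [-0.0103 -0.     -0.0033]
2.03 [-0.0106 -0.     -0.0019]
1.89 [-0.0108 -0.     -0.0004]
1.76 [-0.0108 -0.      0.001 ]
1.62 [-0.0105 -0.      0.0025]
1.49 [-0.0101 -0.      0.0039]
1.35 [-0.0095 -0.      0.0052]
1.22 [-0.0087 -0.      0.0064]
1.08 [-0.0078 -0.      0.0075]
0.95 [-0.0067 -0.      0.0085]
0.81 [-0.0055 -0.      0.0093]
0.68 [-0.0042 -0.      0.01  ]
0.54 [-0.0028 -0.      0.0105]
0.41 [-0.0013 -0.      0.0107]
0.27 [ 0.0001 -0.      0.0108]
0.14 [0.0016 0.     0.0107]
0.0 [0.003  0.     0.0104]
```

View pics/w34z.png

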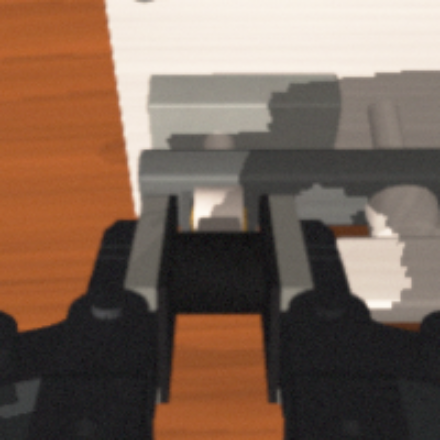

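{"name": "drive_tool", "arguments": {"moves": [[[0,-0.0103,0,-0.0033,0,0,0],[0,-0.0106,0,-0.0019,0,0,0],[0,-0.0108,0,-0.0004,0,0,0],[0,-0.0108,0,0.001,0,0,0]]]}}

```text
clock: 32.6
position: [541.1, 160.3, 170.1]
ee_rot: [0.999, -0.03, 0.011, -0.001]
contact_force: [7.2, -3.5, -3.3]
gripper_width: 16.5
```

```bash
python3 - <<'E'
from kin import *
nxt([0.9,1.9,-37.7],0,13)
E
```

```text
t 32.6 q 1.8427004060835004 rad 80.46619245647754 y 130.1466586813887 F [ 7.2 -3.5 -3.3] w 16.511528070620102 [541.1 160.3 170.1]
1.69 [-0.0121  0.0001  0.0021]
1.54 [-0.0118  0.      0.0035]
1.38 [-0.0111  0.      0.0053]
1.23 [-0.0101  0.      0.0069]
1.07 [-0.009   0.      0.0084]
0.92 [-0.0076  0.      0.0097]
0.77 [-0.006   0.      0.0107]
0.61 [-0.0043  0.      0.0115]
0.46 [-0.0025  0.      0.012 ]
0.31 [-0.0006  0.      0.0123]
0.15 [0.0013 0.     0.0122]
0.0 [0.0031 0.     0.0119]
```

{"name": "drive_tool", "arguments": {"moves": [[[0,-0.012,0,0.002,0,-0.01,0],[0,-0.0115,0,0.0035,0,-0.01,0],[0,-0.011,0,0.005,0,0,0],[0,-0.01,0,0.0067,0,0,0]]]}}

```text
clock: 33.0
position: [506.3, 162.5, 161.0]
ee_rot: [0.999, -0.028, 0.015, -0.003]
contact_force: [1.8, -4.7, 9.7]
gripper_width: 15.9
```

```bash
python3 - <<'E'
from kin import *
nxt([0.9,1.9,-37.7],0,10)
E
```

```text
t 33.0 q 1.3965794563135894 rad 82.38728217939939 y 130.2452765556428 F [ 1.8 -4.7  9.7] w 15.915645520447386 [506.3 162.5 161. ]
1.24 [-0.0093  0.0003  0.0088]
1.09 [-0.0092  0.      0.0083]
0.93 [-0.0078  0.      0.0096]
0.78 [-0.0063  0.0001  0.0107]
0.62 [-0.0045  0.0001  0.0115]
0.47 [-0.0027  0.0001  0.0121]
0.31 [-0.0008  0.0001  0.0124]
0.16 [0.0011 0.0001 0.0123]
0.0 [0.003  0.0001 0.012 ]
```

{"name": "drive_tool", "arguments": {"moves": [[[0,-0.009,0,0.0085,0,-0.01,0],[0,-0.009,0,0.0083,0,-0.01,0],[0,-0.0075,0,0.0096,0,0,0]]]}}

```text
clock: 33.3
position: [486.6, 163.7, 146.5]
ee_rot: [1.0, -0.025, 0.015, -0.005]
contact_force: [-5.6, -2.4, 14.6]
gripper_width: 16.2
```

```bash
python3 - <<'E'
from kin import *
nxt([0.9,1.9,-37.7],-0.03,8)
im,d,T=grab('wrist','w35')
E
```

```text
t 33.3 q 1.0998695439984487 rad 83.44409468781143 y 130.25068370200248 F [-5.6 -2.4 14.6] w 16.157998277968584 [486.6 163.7 146.5]
0.94 [-0.0058  0.0003  0.0123]
0.78 [-0.0066  0.0001  0.0111]
0.62 [-0.0047  0.0001  0.012 ]
0.45 [-0.0027  0.0001  0.0126]
0.29 [-0.0006  0.0001  0.0129]
0.13 [0.0014 0.0002 0.0128]
-0.03 [0.0035 0.0002 0.0124]
```

View pics/w35.png

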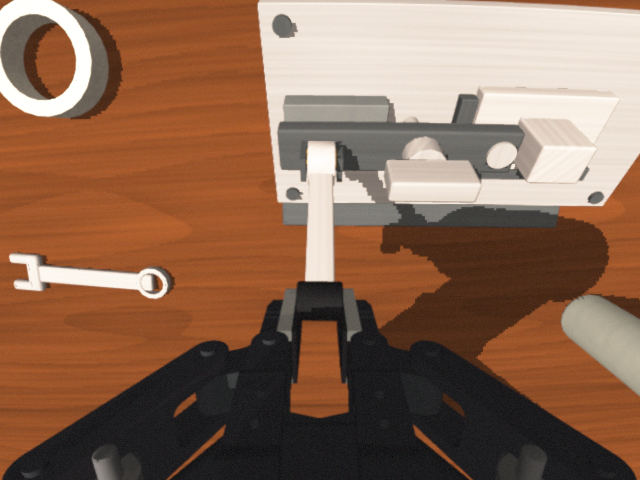

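{"name": "drive_tool", "arguments": {"moves": [[[0,-0.005,0,0.0135,0,-0.01,0],[0,-0.006,0,0.012,0,-0.01,0],[0,-0.0045,0,0.0125,0,0,0]]]}}

```text
clock: 33.65
position: [469.8, 164.8, 118.0]
ee_rot: [1.0, -0.023, 0.008, -0.006]
contact_force: [-6.3, -4.3, 10.5]
gripper_width: 16.5
```

```bash
python3 - <<'E'
from kin import *
nxt([0.9,1.9,-37.7],-0.03,6)
E
```

```text
t 33.65 q 0.6997654036669821 rad 82.95531427259314 y 130.34707640548683 F [-6.3 -4.3 10.5] w 16.468474472058578 [469.8 164.8 118. ]
0.55 [-0.0006  0.0005  0.0122]
0.41 [-0.0017  0.0001  0.0115]
0.26 [0.     0.0002 0.0117]
0.12 [0.0017 0.0002 0.0115]
-0.03 [0.0034 0.0002 0.0112]
```

{"name": "drive_tool", "arguments": {"moves": [[[0,0,0,0.0125,0,-0.01,0],[0,-0.001,0,0.0118,0,0,0],[0,0.0005,0,0.0117,0,0,0]]]}}

```text
clock: 33.95
position: [468.3, 165.2, 89.5]
ee_rot: [1.0, -0.021, 0.006, -0.007]
contact_force: [-1.3, -12.4, 9.5]
gripper_width: 16.3
```

```bash
python3 - <<'E'
from kin import *
nxt([0.9,1.9,-37.7],-0.03,4)
im,d,T=grab('wrist','w36')
E
```

```text
t 33.95 q 0.34881401456700056 rad 79.60096630349571 y 130.59052553539385 F [ -1.3 -12.4   9.5] w 16.261510877949902 [468.3 165.2  89.5]
0.22 [0.0002 0.0007 0.0101]
0.1 [0.0018 0.0002 0.0099]
-0.03 [0.0031 0.0002 0.0096]
```

View pics/w36.png

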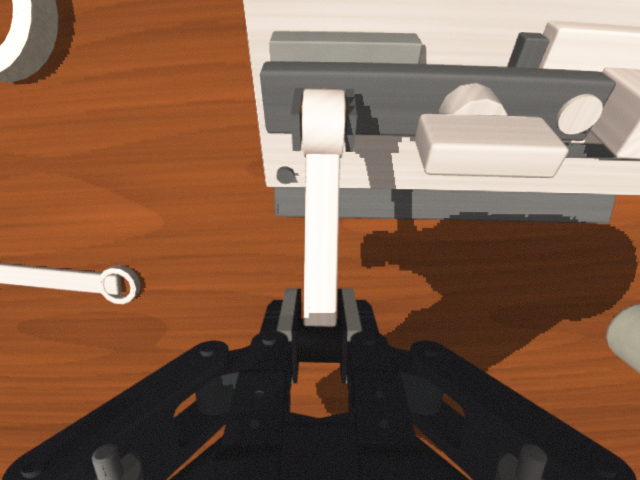

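{"name": "drive_tool", "arguments": {"moves": [[[0,0.0005,0.001,0.0105,0,0,0],[0,0.002,0.0005,0.01,0,0,0],[0,0.003,0,0.009,0,0,0]]]}}

```text
clock: 34.3
position: [479.0, 164.9, 65.7]
ee_rot: [1.0, -0.017, 0.013, -0.009]
contact_force: [-9.3, 0.5, 5.6]
gripper_width: 16.1
```

```bash
python3 - <<'E'
from kin import *
nxt([0.9,1.9,-37.7],-0.05,3)
im,d,T=grab('scene','s13'); cv2.imwrite('pics/s13z.png',cv2.resize(im[130:270,310:460,::-1],None,fx=5,fy=4.2,interpolation=cv2.INTER_CUBIC))
im,d,T=grab('wrist','w37')
A=tonest(pt('wrist','w37',[(320,u) for u in range(150,290,14)]));print(A.round(1)); c=np.polyfit(A[3:,0],A[3:,2],1);print('q',np.arctan(-c[0])-.17)
E
```

```text
t 34.3 q 0.015608479469073094 rad 72.97246066081009 y 130.95145199574816 F [-9.3  0.5  5.6] w 16.14692078120722 [479.  164.9  65.7]
-0.02 [-0.0059  0.0009  0.0046]
-0.05 [0.0009 0.0001 0.0025]
[[  7.5 132.6  53.3]
 [  4.2 132.5  54.9]
 [  0.4 132.4  56. ]
 [ -5.6 132.4  54.7]
 [-12.5 132.3  52.9]
 [-17.  132.2  54.4]
 [-20.8 132.1  56.8]
 [-26.  132.   58.1]
 [-29.8 131.8  60.9]
 [-35.2 131.7  62.4]]
q 0.13375591747548995
```

View pics/s13z.png

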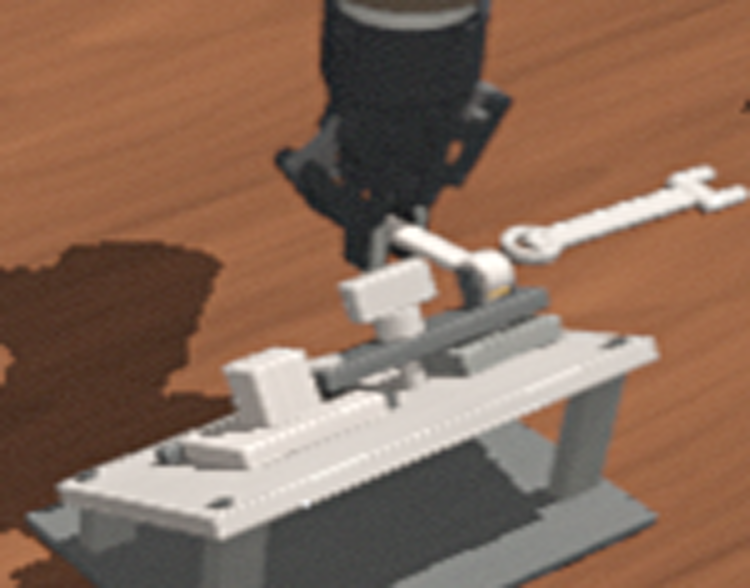

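{"name": "drive_tool", "arguments": {"moves": [[[0,-0.003,0,0.008,0,0,0],[0,-0.001,0,0.008,0,0,0],[0,0,0,0.006,0,0,0]]]}}

```text
clock: 34.7
position: [483.5, 164.8, 50.3]
ee_rot: [1.0, -0.014, 0.021, -0.009]
contact_force: [-1.1, -4.0, 8.1]
gripper_width: 15.9
```

```bash
python3 - <<'E'
from kin import *
nxt([0.9,1.9,-37.7],-0.05,3)
im,d,T=grab('wrist','w38')
A=tonest(pt('wrist','w38',[(318,u) for u in range(180,300,10)]));print(A.round(1)); A=A[A[:,0]<-18];c=np.polyfit(A[:,0],A[:,2],1);print('q',np.arctan(-c[0])-.17)
E
```

```text
t 34.7 q -0.19702023767713225 rad 75.54341322699598 y 131.1524465460603 F [-1.1 -4.   8.1] w 15.915656703165187 [483.5 164.8  50.3]
-0.12 [-0.0066  0.0009 -0.0031]
-0.05 [-0.0023 -0.0002 -0.0054]
[[  5.2 133.   56.2]
 [  1.9 133.   55.7]
 [ -0.7 132.9  56.3]
 [ -4.9 132.9  55.2]
 [-12.5 132.9  50.5]
 [-16.  132.8  50.9]
 [-19.5 132.8  51.4]
 [-22.8 132.7  52.3]
 [-26.5 132.6  53. ]
 [-29.7 132.5  54.3]
 [-34.2 132.4  54.6]
 [-38.1 132.3  55.6]]
q 0.04814828557206549
```

View pics/w38.png

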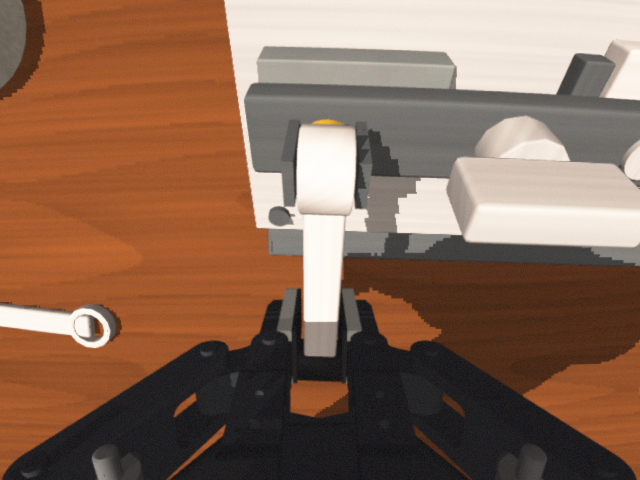

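{"name": "drive_tool", "arguments": {"moves": [[[0,-0.001,0,0.005,0,0,0],[0,0,0,0.004,0,0,0]]]}}

```text
clock: 34.95
position: [484.7, 164.7, 48.3]
ee_rot: [1.0, -0.013, 0.024, -0.009]
contact_force: [-18.0, -0.1, 33.3]
gripper_width: 16.0
```

```bash
python3 - <<'E'
from kin import *
nxt([0.9,1.9,-37.7],-0.05,3)
im,d,T=grab('wrist','w39')
A=tonest(pt('wrist','w39',[(317,u) for u in range(180,310,8)]));A=A[(A[:,0]<-18)];c=np.polyfit(A[:,0],A[:,2],1);print('q',len(A),np.arctan(-c[0])-.17)
E
```

```text
t 34.95 q -0.22820060043741208 rad 75.61302733881323 y 131.0621125511631 F [-18.   -0.1  33.3] w 15.994230593263696 [484.7 164.7  48.3]
-0.14 [-0.0072  0.0007 -0.0041]
-0.05 [-0.0028 -0.0002 -0.0066]
q 9 -0.04481172977459208
```

Lever is on its closed stop: 38 N reaction and arm angle about 0 (±0.05). Release and retreat.

{"name": "drive_tool", "arguments": {"moves": [[[0,0,0,0,0,0,0],[0.4,0,0,0,0,0,0],[0.4,0,0,0,0,0,0],[0.4,0,0,0,0,0,0],[0.4,0,0,-0.015,0,0,0],[0.4,0,0,-0.03,0,0,0],[0.4,0,0,-0.04,0,0,0],[0.4,0,0,-0.04,0,0.04,0],[0.4,-0.02,0,-0.03,0,0.01,0],[0.4,0,0,0,0,0,0]]]}}

```text
clock: 36.0
position: [455.0, 163.0, 207.0]
ee_rot: [0.999, -0.015, 0.049, -0.008]
contact_force: [0.8, 0.5, -1.2]
gripper_width: 34.1
```

```bash
python3 - <<'E'
from kin import *
np.set_printoptions(precision=2,suppress=True)
s=tip();print(s['position'],s['contact_force'])
im,d,T=grab('wrist','w40'); print([proj('wrist',T,knob(q))[0] for q in (0,.15)])
im2,_,Ts=grab('scene','s14'); cv2.imwrite('pics/s14z.png',cv2.resize(im2[130:270,310:460,::-1],None,fx=5,fy=4.2,interpolation=cv2.INTER_CUBIC))
print([(proj('scene',Ts,knob(q))[0]-[310,130])*[5,4.2] for q in (0,.15)])
A=tonest(cloud('wrist','w40').reshape(-1,3))
m=(abs(A[:,1]-131.5)<4.5)&(A[:,0]<-22)&(A[:,0]>-68)&(A[:,2]>45)&(A[:,2]<90);a=A[m];c=np.polyfit(a[:,0],a[:,2],1);print('lever q',len(a),np.arctan(-c[0])-.17)
q=A[(abs(A[:,0])<40)&(abs(A[:,1])<19)&(A[:,2]>40)&(A[:,2]<50)];print('upright',cv2.minAreaRect(q[:,:2].astype(np.float32)),np.median(q[:,2]),np.linalg.lstsq(np.c_[q[:,:2],np.ones(len(q))],q[:,2],rcond=None)[0])
b=A[(abs(A[:,0])<30)&(A[:,1]>48)&(A[:,1]<105)&(A[:,2]>56)&(A[:,2]<80)];print('nut',cv2.minAreaRect(b[:,:2].astype(np.float32)),np.percentile(b[:,2],95))
st=A[(abs(A[:,0])<11)&(A[:,1]>42)&(A[:,1]<52)&(A[:,2]>15)&(A[:,2]<50)]; print('strap top',np.median(st[:,2]))
st=A[(abs(A[:,0])<11)&(A[:,1]>105)&(A[:,1]<115)&(A[:,2]>15)&(A[:,2]<50)]; print('strap top L',np.median(st[:,2]))
dk=A[(A[:,0]>32)&(A[:,0]<60)&(A[:,1]>-75)&(A[:,1]<100)&(abs(A[:,2])<6)]; print('deck z',np.median(dk[:,2]))
E
```

```text
t 36.0 tip nest [-27.8 128.9 186.2] Fnest [ 0.   0.6 -1.4] roterr [-0.02 -0.1   0.03] w 34.1 J [ 0.72  0.09 -0.42  0.06 -0.99  0.79]
[455.04 163.   207.03] [ 0.76  0.51 -1.22]
[array([320.89, 219.82]), array([320.55, 226.27])]
[array([372.68, 247.24]), array([370.49, 228.39])]
lever q 704 0.026765558195138706
upright ((0.4895658493041992, 1.6124076843261719), (30.318801879882812, 24.451480865478516), 89.81604766845703) 43.99334852065299 [-0.03 -0.02 43.95]
nut ((0.3165731430053711, 76.5255355834961), (44.18328094482422, 12.711061477661133), 89.17007446289062) 65.82659486919863
strap top 28.32124551219034
strap top L 28.56944202042099
deck z -0.9417070932446726
```

View pics/w40.png

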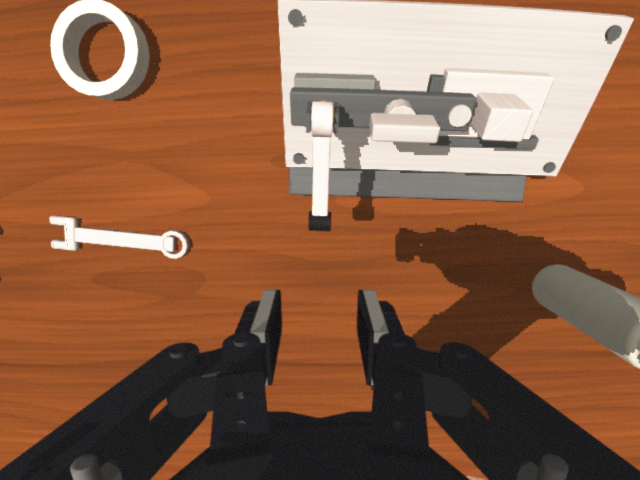

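View pics/s14z.png

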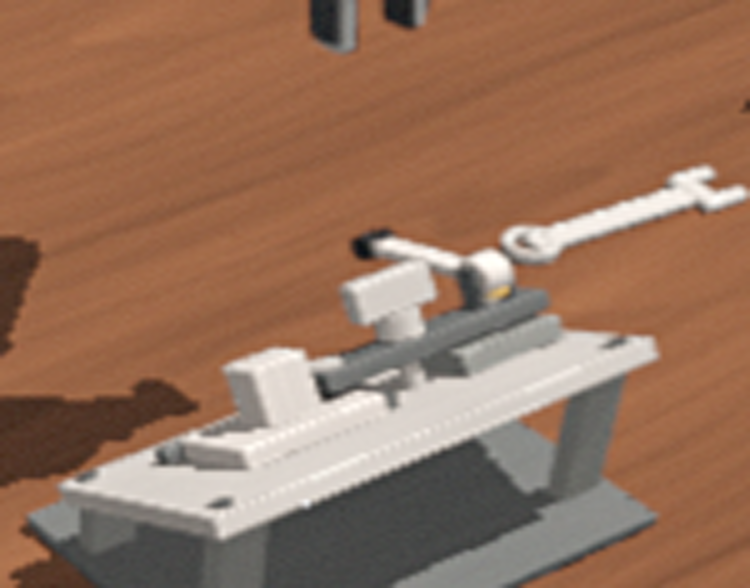

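```bash
python3 - <<'E'
from kin import *
im,d,T=grab('top','top1'); a=cv2.imread('pics/top0.png').astype(int);b=cv2.imread('pics/top1.png').astype(int)
df=(abs(a-b).max(2)>60).astype(np.uint8); n,l,st,c=cv2.connectedComponentsWithStats(df)
print([(st[i,:4].tolist(),int(st[i,4])) for i in range(1,n) if st[i,4]>25])
E
```

```text
[([296, 211, 6, 8], 30), ([282, 212, 14, 10], 67), ([212, 239, 38, 33], 403), ([381, 245, 36, 27], 675), ([161, 255, 23, 12], 162), ([239, 258, 11, 5], 31), ([127, 265, 62, 60], 1891), ([295, 290, 14, 8], 30), ([564, 293, 35, 26], 465), ([488, 297, 148, 156], 8506), ([78, 299, 125, 181], 8737), ([525, 355, 10, 9], 48), ([319, 360, 45, 13], 204), ([605, 372, 35, 44], 644), ([241, 383, 45, 59], 811), ([281, 383, 246, 97], 12509), ([278, 391, 51, 17], 563), ([620, 409, 8, 17], 62), ([276, 430, 7, 5], 26), ([275, 432, 14, 11], 29), ([160, 449, 67, 31], 1231), ([235, 450, 39, 30], 636), ([319, 460, 17, 20], 174)]
```

View pics/top1.png

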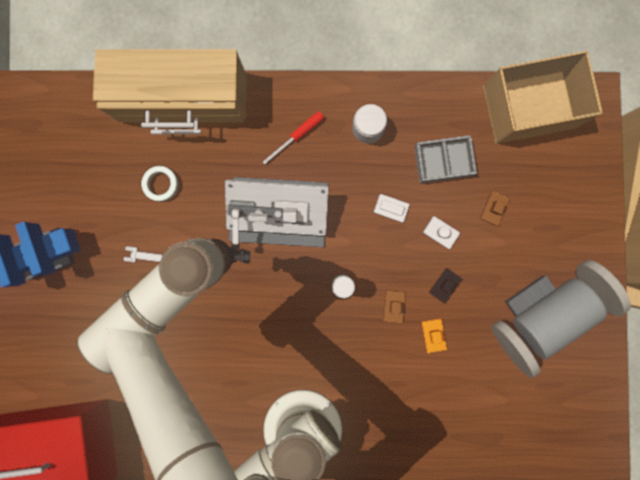

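Nothing else has moved: the castings, can, tin, tape, tray and tools are at their original pixels, and the arm is clear. Handing in.

```bash
python3 - <<'E'
from h import *
print(arm.job_done()); print(arm.read_state()['clock'])
E
```

```text
the job is handed in; nothing more can be done
None
the job is handed in; nothing more can be done
```

The bracket is clamped in the nest, and I handed the job in at about 36 s of the 72 s allowed. No verdict was reported.

**What I did**
1. Swung the cam lever open to its stop.
2. Set the bracket down once on clear bench and regrasped it with the tool leaned 22°. With the tool square to the deck, joint 5 would have hit its limit.
3. Slid the bracket under the foot, against the side stop and the ledge.
4. Pushed the nut clockwise to its stop with shut fingers while the lever was still open.
5. Swung the lever closed to its stop.

**Last checks**

| Item | Measured | Requirement |
|---|---|---|
| Lever | about 0.03 rad | below 0.15 |
| Nut bar | about 0.015 rad from its stop | within 0.15 |
| Upright's centre (x, y) | (0.5, 1.6) mm from the nest point | within 5 and 6 mm |
| Bracket turn | under 0.01 rad | below 0.12 |
| Bracket tip (rough fit to the upright's top) | about 0.04 rad | below 0.1 |

The arm was clear of everything, and no bystander had moved in the top view.

**What failed or disagreed**
- **Fingertips:** the cameras put the real fingertips about 29 mm short of the reported TCP. Because of this, my first lever pinches and pushes slipped, until I used the measured offset.
- **Side stop:** the bracket met the stop at y about 1.5 mm in my nest frame, so that frame is probably off by that much.
- **Foot:** I could not see its travel directly. The strap height implies it is pushed in about 4 to 5 mm, not the 2 mm given; either is above the 1 mm needed.

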